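# Shut down the dessert station: blender off, moulds and nozzles gathered

### The job

Close down the dessert station: before lifting anything else, make the blender safe by lifting the splash cover of its grey switch box, flipping the red toggle over to off (away from the red bar) and shutting the cover again. Then gather the dirty tools for washing: every steel ring mould goes into the yellow bowl, picked up only by threading the wooden spatula's handle through it because it is smeared (no fingers on the moulds), and every brass nozzle goes into the blue bowl. Finish with the spatula lying back on its white rest, both bowls upright, and the clear jug and the creamer left alone.

Things in the scene. Friction and masses are not known exactly. Their poses are not given: they have to be found in the camera images.
- switchbox: fixed grey splash-proof switch box on the cupboard top, 104 (x) x 88 (y) x 45 mm high without its cover; origin at the centre of its underside; its x points from the tab side to the hinge side, away from the robot, y to the left, turned by a small yaw. The black blender base (180 mm wide, 165 mm high, fixed) stands on its +y side, axis 230 mm away. A red bar marks the on side (+y) and a black ring the off side (-y) of the panel.
- flap (a joint): splash cover of the switch box, a hood 104 x 88 mm and 28 mm high, hinged along the box's y axis at its far edge; 0 = shut, grows to 1.9 as its near edge is lifted; stays where it is left (stiff hinge, about 1 N at the tab). The clip under the tab gives way by itself.
- flap_hinge (a point): point on the cover's hinge axis, mid-width, 52 mm from the box's centre along its x and 45.5 mm above the cupboard top; axes as the switch box
- flap_tab (a point): grip point of the yellow pull tab on the cover's near edge: tab 28 mm long (sticking out of the edge), 14 mm wide (along the box's y), 10 mm thick, point 14 mm out from the edge; 120 mm from the hinge axis and 10 mm above it when shut; turns with the cover
- toggle (a joint): red toggle in the middle of the box's top panel, a paddle 14 mm (x) by 6 mm (y), 24 mm long, hinged along the box's x axis at panel height, 45 mm above the cupboard top; 0 = on, leaning 0.4 rad to the box's +y; 0.8 = off, leaning 0.4 rad to -y; stays where it is left, takes about 1 N at the tip
- toggle_tip (a point): outer end of the toggle
- spatula: wooden spatula, loose, 50 g, lying level on its rest. Origin on the handle's axis, 55 mm from the blade's root, at the place to grip; x runs along the handle towards its free end, which is 100 mm from the origin; handle 12 x 12 mm square section, blade 78 mm long (from -55 to -133 mm), 52 mm wide, 6 mm thick; z is normal to the blade
- rest: fixed white ceramic spatula rest, base plate 110 (x) x 62 mm and 6 mm thick, with two notched saddles 8 mm thick at x = -41 and +41 mm, notches along x 24 mm wide, notch floor 30 mm and prong tops 46 mm above the cupboard top. Origin at the centre of the underside
- rest_mid (a point): where the spatula's origin lies when it is on the rest: midway between the saddles, 36 mm above the cupboard top; x along the notches (the spatula's x starts out along it)
- mould0_mid (a point): hexagonal stainless steel ring mould (a straight tube open at both ends) lying on one of its flats: 60 mm long, 48 mm across the outer flats, wall 3 mm, so the bore is 42 mm across flats; 70 g; slides on wood once it slopes more than about 40 degrees. The point is its centre (middle of the bore, 24 mm above the surface as it lies); x runs along the bore. Two or three moulds are out; an absent one reads None.
- mould1_mid (a point): hexagonal stainless steel ring mould (a straight tube open at both ends) lying on one of its flats: 60 mm long, 48 mm across the outer flats, wall 3 mm, so the bore is 42 mm across flats; 70 g; slides on wood once it slopes more than about 40 degrees. The point is its centre (middle of the bore, 24 mm above the surface as it lies); x runs along the bore. Two or three moulds are out; an absent one reads None.
- mould2_mid (a point): hexagonal stainless steel ring mould (a straight tube open at both ends) lying on one of its flats: 60 mm long, 48 mm across the outer flats, wall 3 mm, so the bore is 42 mm across flats; 70 g; slides on wood once it slopes more than about 40 degrees. The point is its centre (middle of the bore, 24 mm above the surface as it lies); x runs along the bore. Two or three moulds are out; an absent one reads None.
- nozzle0_mid (a point): brass piping nozzle standing on its wide end: 40 mm tall, 38 mm across at the foot (bottom 4 mm), tapering from 36 mm above the foot to 32 mm at the top; 40 g. The point is its centre, half-way up; z runs towards the narrow end. One or two of the three are out; an absent one reads None.
- nozzle1_mid (a point): brass piping nozzle standing on its wide end: 40 mm tall, 38 mm across at the foot (bottom 4 mm), tapering from 36 mm above the foot to 32 mm at the top; 40 g. The point is its centre, half-way up; z runs towards the narrow end. One or two of the three are out; an absent one reads None.
- nozzle2_mid (a point): brass piping nozzle standing on its wide end: 40 mm tall, 38 mm across at the foot (bottom 4 mm), tapering from 36 mm above the foot to 32 mm at the top; 40 g. The point is its centre, half-way up; z runs towards the narrow end. One or two of the three are out; an absent one reads None.
- bowl_yellow_rim (a point): yellow melamine bowl, round, loose, 180 mm across the rim, 70 mm high, 110 mm across the foot, wall 4 mm, floor 6 mm thick. The point is the centre of the mouth, at rim height; z up. The two bowls may stand in either place.
- bowl_blue_rim (a point): blue melamine bowl, round, loose, 180 mm across the rim, 70 mm high, 110 mm across the foot, wall 4 mm, floor 6 mm thick. The point is the centre of the mouth, at rim height; z up. The two bowls may stand in either place.
- jug: clear plastic jug, loose, 112 mm across, 130 mm high, bystander; origin at the centre of its underside
- creamer: white ceramic creamer, loose, 70 mm across, 78 mm high, bystander; origin at the centre of its underside
Not all that is in view belongs to the job. There is more than one size of the switchbox; the job needs the middle-sized.

How it is judged:
By the outcome, as a careful person would: the job done as asked, in the order asked, and still so for the second after the job is handed in, with the robot touching nothing.
Of mould0, mould1, mould2 only 2 to 3 are there at a start; the rules pass over those that are not, and their reading is None.
Of nozzle0, nozzle1, nozzle2 only 1 to 2 are there at a start; the rules pass over those that are not, and their reading is None.
At some moment in a run one of mould0, mould1, mould2, nozzle0, nozzle1, nozzle2 may be knocked a few centimetres aside while the robot is not near it.
It also fails if it takes over 210 s, if anything falls off the work surface, if the arm or the gripper's body presses on something with over 40 N, if the wrist force passes 120 N, or if a joint passes its speed limit or range.

### The arm

A 6-joint arm with a two-finger parallel gripper is mounted at the origin on the work surface. World frame = base frame: x ahead of the robot, y to its left, z up, the work surface at z = 0. Lengths are in m, angles in rad, forces in N, time in s.
With the tool pointing down it reaches from about 0.35 to 0.775 m from the base axis. Payload 5.5 kg.
Tool frame: the origin (TCP) lies at the very end of the fingers, on their centre line; the grasp point (between the pads) lies 19 mm behind it; z points along the fingers, x is the direction in which the jaws open and shut, and the axes are right-handed (so a half turn about z gives the same grasp; the last joint's range is limited). The gripper opens to 85 mm and grips with 20 to 120 N. Pads are 22 mm wide; open, the fingers measure 114 mm over their backs; the gripper's body (76 mm by 85 mm) begins 54 mm behind the grasp point. The pads swing forward as they close: fully open they stand 13 mm farther back than shut.
Start: joints at [1.007, 0.313, 0.046, 1.304, 0, 1.431], TCP at [0.236, 0.524, 0.231] pointing down, gripper open.
Joint ranges: [-2.76, 2.76], [-0.86, 1.69], [-1.03, 1.26], [-2.2, 2.34], [-1.47, 1.5], [-3.14, 3.14]. Speed limits (rad/s): [2.57, 2.57, 3.14, 3.14, 3.14, 3.14].

### API

Orientations are given as a unit quaternion [x, y, z, w].
In Python, from cell import get_state, eyes, job gives the robot as it stands.
- The arm moves only by the tool arm_command, never from a script. Its argument "commands" is a list of rows, each a list of 2 entries, a list of its own where there are three numbers: the shift along the tool's x, y, z in units of 0.08 m (1.0 is 0.08 m), then the turn, a rotation vector about the tool's x, y, z in units of 0.12 rad (1.0 is 0.12 rad). A call has exactly 10 rows; each row shifts and turns the commanded pose from where the row before left it, along the tool's axes as they then stand; what a row does not reach is not made up. A row lasts 1/10 s, in which the tool goes at most 50 mm and 8.59 degrees, less where a joint would pass 70% of its speed; a pose out of reach is approached as far as the arm can. A call with a number of a shift or a turn outside -1 to 1 is refused whole. A call with a gripper value outside its range is refused whole. "gripper" is the opening, from 0 (shut) to 1 (fully open), set as the call begins (left out, the last holds). The fingers move at their own pace and stop on an object; "newtons" is the grip in N (left out, the last holds). Time passes only in rows, so rows that do not move let the fingers close, or fill a call up. It gives the time, the measured TCP pose, the force and the opening at its end, in the units of the state.
- get_state(): the state, without advancing time (a new reading comes with each control period).
- eyes.read_camera(name): name is "side" or "top" or "wrist"; returns the picture (420x560x3 uint8, red, green, blue); there is no depth.
- eyes.calibration(name): a dict with "camera_matrix" (3x3 intrinsics, pixels), "k1" (the pictures are not rectified: a ray, as slopes to the right and down, at radius r is drawn at 1 + k1 r^2 times it, then the intrinsics apply), "origin" and "orientation" of the camera in the world. Camera axes: x right, y down, z forward; pixel columns grow to the right and rows downward; lengths in m; the calibration is good to about 2 mm. A picture is of the moment at which its call begins: read the wrist's pose just before it. calibration takes no time and is no camera call; for the wrist camera it gives the pose at the moment of the call.
- job.sign_off(): hands the job in, once; it reports no verdict.
The state is a dict: "t": time; "joint_positions": joint angles; "joint_vel": joint speeds; "joint_efforts": joint torques, N m; "tcp_pos": TCP position; "tcp_rot": TCP orientation; "wrist_force": force on the tool from outside, world axes, zero at the start; "wrist_torque": the same for the moment, N m; "width": finger opening in m.
Only numpy, scipy, OpenCV 4.12 (cv2) and the standard library are available. Lean on these libraries where they do the work, as an engineer would, in place of code of your own. Each camera call takes 0.05 s, during which the arm holds its last target. There are 200 camera calls.

## Working session

There is one attempt and no reset: what is moved stays moved. The work goes in short steps, Python scripts to look and compute and a tool call to move; the robot and the scene stay as the last step left them, time stands still between calls to the robot, and variables do not carry over. Pictures are saved under pics/ and viewed, on a budget of 14 in all, crops included, one or two more only if the job needs it, and the job is handed in when it is done.

Besides the shell and the picture viewer there is one more tool, called after "Call:" as name(argument=value, ...), one argument or row to a line, values as JSON. arm_command: Moves the arm, as the interface text tells. Shifts and turns lie within -1 to 1; 1 stands for 0.08 m of shift or 0.12 rad of turn. Its arguments: {"type":"object","properties":{"commands":{"type":"array"},"gripper":{"type":"number"},"newtons":{"type":"number"}},"required":["commands"]}

```bash
ls; mkdir -p pics
cat > h.py <<'E'
import numpy as np, cv2
from scipy.spatial.transform import Rotation as R
from cell import get_state, eyes, job
np.set_printoptions(precision=4, suppress=True)
def cal(n):
    c=eyes.calibration(n); q=np.array(c["orientation"])
    Rm=R.from_quat(q).as_matrix() if q.size==4 else q
    return np.array(c["camera_matrix"]),c["k1"],np.array(c["origin"]),Rm
def ray(c,u,v):
    K,k1,o,Rm=c
    d=np.array([(u-K[0,2])/K[0,0],(v-K[1,2])/K[1,1]]); s=d.copy()
    for _ in range(20): s=d/(1+k1*(s@s))
    w=Rm@np.array([s[0],s[1],1]); return o,w/np.linalg.norm(w)
def onplane(c,u,v,z):
    o,w=ray(c,u,v); return o+w*(z-o[2])/w[2]
def proj(c,p):
    K,k1,o,Rm=c; q=Rm.T@(np.array(p)-o); s=q[:2]/q[2]; s=s*(1+k1*(s@s)); return K[:2,:2]@s+K[:2,2]
def tri(c1,p1,c2,p2):
    o1,a=ray(c1,*p1);o2,b=ray(c2,*p2)
    t=np.linalg.lstsq(np.c_[a,-b],o2-o1,rcond=None)[0]
    x,y=o1+a*t[0],o2+b*t[1]; return (x+y)/2,np.linalg.norm(x-y)
def snap(n,f):
    c=cal(n); im=eyes.read_camera(n); cv2.imwrite(f"pics/{f}.png",cv2.cvtColor(im,cv2.COLOR_RGB2BGR)); return c,im
E
python3 - <<'E'
from h import *
for n in("top","side"):
    c,im=snap(n,n+"0"); print(n,c)
print(get_state())
E
```

```text
pics
top (array([[537.1278,   0.    , 288.0877],
       [  0.    , 537.1278, 206.5521],
       [  0.    ,   0.    ,   1.    ]]), -0.17713994860777157, array([0.1978, 0.0388, 1.5927]), array([[ 0.0021, -0.9804,  0.1969],
       [-1.    , -0.0015,  0.003 ],
       [-0.0026, -0.1969, -0.9804]]))
side (array([[383.4168,   0.    , 277.0739],
       [  0.    , 383.4168, 208.9712],
       [  0.    ,   0.    ,   1.    ]]), -0.0857549650379131, array([ 0.3151, -0.6565,  0.6489]), array([[ 0.9614, -0.175 ,  0.2122],
       [-0.2751, -0.6164,  0.7378],
       [ 0.0017, -0.7677, -0.6408]]))
{'t': 0.1, 'joint_positions': array([1.0074, 0.314 , 0.0451, 1.3036, 0.    , 1.4312]), 'joint_vel': array([-0.    , -0.0032,  0.0038,  0.0017, -0.0004, -0.0013]), 'joint_efforts': array([  0.0031, -48.1726,  29.9244,   0.0128,  -0.0001,  -0.    ]), 'tcp_pos': array([0.2362, 0.5237, 0.2305]), 'tcp_rot': array([ 0.84  ,  0.5426, -0.0008,  0.0003]), 'wrist_force': array([-1.0523,  0.0086,  0.4658]), 'wrist_torque': array([0.0125, 0.0005, 0.0219]), 'width': 0.08520254812167125}
```

View pics/top0.png

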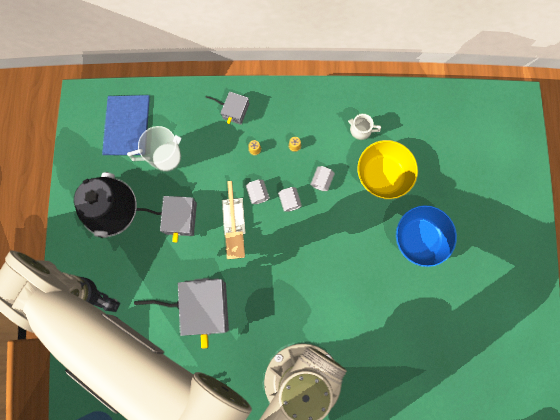

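View pics/side0.png

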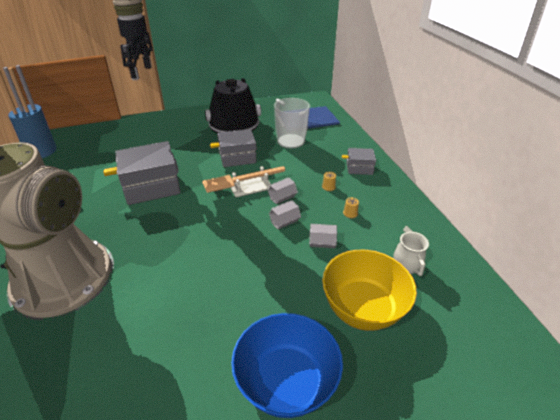

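The top view shows the middle switch box at (177,215) with its tab at (175,238) and the blender at (104,205). The moulds are at (257,192), (290,199) and (322,178), and the nozzles at (254,147) and (295,144). The spatula's blade is at (235,245) and its handle end at (230,182). The yellow bowl is at (387,169) and the blue one at (426,236). The side view agrees.

Run:
```python
from h import *
c=cal("top"); im=cv2.imread("pics/top0.png"); hsv=cv2.cvtColor(im,cv2.COLOR_BGR2HSV)
def blobs(name,m,box,z,amin=15):
    x0,y0,x1,y1=box; k=np.zeros_like(m); k[y0:y1,x0:x1]=m[y0:y1,x0:x1]
    cs,_=cv2.findContours(k,cv2.RETR_EXTERNAL,cv2.CHAIN_APPROX_NONE)
    for q in cs:
        if cv2.contourArea(q)<amin: continue
        (u,v),wh,a=cv2.minAreaRect(q); pts=cv2.boxPoints(((u,v),wh,a))
        print(name,"px",np.round([u,v],1),"wh",np.round(wh,1),"c",onplane(c,u,v,z)[:2],"corners",np.array([onplane(c,*p,z)[:2] for p in pts]).round(3).tolist())
yel=cv2.inRange(hsv,(18,140,110),(34,255,255)); blu=cv2.inRange(hsv,(100,150,90),(125,255,255))
grey=cv2.inRange(hsv,(0,0,95),(179,45,255))
gr2=cv2.inRange(hsv,(110,0,90),(179,70,255))
blobs("tab",yel,(160,225,195,250),0.0555,5)
blobs("box",gr2,(155,190,200,237),0.073)
blobs("mould",grey,(240,160,340,215),0.048)
blobs("nozzle",yel|cv2.inRange(hsv,(10,120,90),(34,255,255)),(240,132,310,160),0.03)
blobs("yb",yel,(345,130,425,205),0.07,300)
blobs("bb",blu,(390,195,465,275),0.07,300)
blobs("rest",grey,(215,190,248,240),0.04)
blobs("spat",cv2.inRange(hsv,(8,90,110),(24,255,255)),(215,170,250,265),0.04)
big=cv2.resize(im[85:275,145:345],(800,760),interpolation=cv2.INTER_CUBIC)
cv2.imwrite("pics/crop0.png",cv2.resize(im[125:270,150:345],(780,580),interpolation=cv2.INTER_CUBIC))
```

```text
tab px [174.5 237. ] wh [10.  5.] c [0.4155 0.3741] corners [[0.43, 0.382], [0.43, 0.367], [0.401, 0.366], [0.401, 0.381]]
box px [176.8 215. ] wh [31.6 37.1] c [0.4773 0.3663] corners [[0.426, 0.414], [0.535, 0.412], [0.529, 0.318], [0.421, 0.321]]
mould px [241.5 206. ] wh [16.  3.] c [0.5094 0.1804] corners [[0.533, 0.185], [0.533, 0.176], [0.486, 0.176], [0.486, 0.184]]
mould px [289.4 198.7] wh [23.1 18.7] c [0.5316 0.0397] corners [[0.556, 0.077], [0.574, 0.024], [0.508, 0.003], [0.49, 0.055]]
mould px [257.1 191.3] wh [22.8 19. ] c [0.5538 0.1351] corners [[0.577, 0.173], [0.596, 0.12], [0.53, 0.098], [0.512, 0.15]]
mould px [322.3 178.2] wh [18.6 23.6] c [ 0.5939 -0.0579] corners [[0.571, -0.019], [0.638, -0.046], [0.617, -0.097], [0.55, -0.07]]
nozzle px [254.5 147. ] wh [14. 11.] c [0.6964 0.1462] corners [[0.719, 0.163], [0.719, 0.13], [0.674, 0.129], [0.674, 0.163]]
nozzle px [294.5 143.5] wh [13. 11.] c [0.7076 0.0244] corners [[0.728, 0.041], [0.728, 0.008], [0.687, 0.008], [0.687, 0.041]]
yb px [387. 169.] wh [58. 60.] c [ 0.6171 -0.2483] corners [[0.706, -0.162], [0.708, -0.343], [0.53, -0.334], [0.529, -0.157]]
bb px [425.8 235.8] wh [61.5 59.4] c [ 0.418  -0.3551] corners [[0.421, -0.23], [0.545, -0.359], [0.415, -0.483], [0.295, -0.352]]
rest px [226.3 216.4] wh [34.8  7.8] c [0.4796 0.2255] corners [[0.531, 0.243], [0.533, 0.22], [0.429, 0.209], [0.427, 0.231]]
rest px [239.  215.6] wh [35.5  9.3] c [0.4821 0.1881] corners [[0.534, 0.207], [0.537, 0.18], [0.431, 0.169], [0.428, 0.196]]
spat px [234.3 243.5] wh [28.9 18. ] c [0.3995 0.2001] corners [[0.44, 0.231], [0.444, 0.178], [0.36, 0.17], [0.355, 0.222]]
spat px [232.3 204. ] wh [46.3  2. ] c [0.517  0.2086] corners [[0.587, 0.219], [0.587, 0.213], [0.448, 0.199], [0.448, 0.205]]
```

View pics/crop0.png

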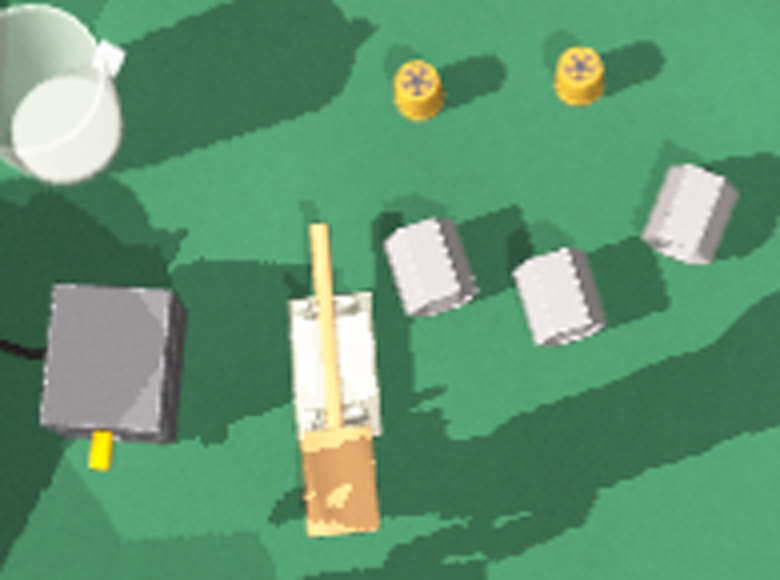

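```bash
cat >> h.py <<'E'
def Rtool(yaw_jaw,pitch,roll=0):
    """jaw axis (tool x) at yaw; pitch>0 = fingers lean forward (towards tool y)"""
    x=np.array([np.cos(yaw_jaw),np.sin(yaw_jaw),0]); z=np.array([0,0,-1.]); y=np.cross(z,x)
    return np.c_[x,y,z]@R.from_rotvec([-pitch,0,0]).as_matrix()@R.from_rotvec([0,roll,0]).as_matrix()
def rows(p1,R1,n,p0=None,R0=None):
    """n straight rows from (p0,R0) (default measured) to (p1,R1)"""
    s=get_state(); p0=s["tcp_pos"] if p0 is None else p0; R0=R.from_quat(s["tcp_rot"]).as_matrix() if R0 is None else R0
    rv=R.from_matrix(R0.T@R1).as_rotvec(); out=[]
    for i in range(n):
        Ri=R0@R.from_rotvec(rv*i/n).as_matrix()
        a=Ri.T@((np.array(p1)-p0)/n)/.08; out.append((np.round(a,2).tolist(),np.round(rv/n/.12,2).tolist()))
    print("rows(n=%d):"%n)
    for o in out: print(list(o))
E
python3 - <<'E'
from h import *
c=cal("top")
P=np.array([onplane(c,150+u/4,125+v/4,.0735)[:2] for u,v in((57,285),(172,290),(160,437),(42,427))]);print(P, P.mean(0))
print("yaws left,near",np.arctan2(*(P[0]-P[3])[::-1]),np.arctan2(*(P[3]-P[2])[::-1])-np.pi/2,np.arctan2(*(P[0]-P[1])[::-1])-np.pi/2)
tab=onplane(c,175,237.5,.0605);print(tab)
tab=np.array([.416,.375,.0555]); Rt=Rtool(np.pi/2-.09,.87)
pre=tab+Rt[:,2]*(.019-.10); print("pre",pre)
rows(pre,Rt,10)
print(R.from_matrix(cal("wrist")[3]).as_matrix(), cal("wrist")[2])
E
```

```text
[[0.5331 0.4059]
 [0.5293 0.3204]
 [0.4212 0.3253]
 [0.428  0.412 ]] [0.4779 0.3659]
yaws left,near -0.05847200934188505 -0.07831756870463757 -0.04354513976751484
[0.4134 0.3715 0.0605]
pre [0.3543 0.3806 0.1077]
rows(n=10):
[[-0.1, 0.21, 0.15], [-0.72, 0.12, -0.26]]
[[-0.11, 0.19, 0.17], [-0.72, 0.12, -0.26]]
[[-0.12, 0.17, 0.18], [-0.72, 0.12, -0.26]]
[[-0.13, 0.15, 0.2], [-0.72, 0.12, -0.26]]
[[-0.13, 0.13, 0.21], [-0.72, 0.12, -0.26]]
[[-0.14, 0.11, 0.21], [-0.72, 0.12, -0.26]]
[[-0.15, 0.09, 0.22], [-0.72, 0.12, -0.26]]
[[-0.15, 0.06, 0.22], [-0.72, 0.12, -0.26]]
[[-0.16, 0.04, 0.23], [-0.72, 0.12, -0.26]]
[[-0.16, 0.01, 0.23], [-0.72, 0.12, -0.26]]
[[ 0.4099  0.8687  0.2782]
 [ 0.9121 -0.3898 -0.1268]
 [-0.0017  0.3057 -0.9521]] [0.1649 0.5562 0.3742]
```

Call:
arm_command(
  commands=[
    [[-0.1, 0.21, 0.12], [-0.72, 0.12, -0.26]],
    [[-0.11, 0.19, 0.14], [-0.72, 0.12, -0.26]],
    [[-0.12, 0.17, 0.16], [-0.72, 0.12, -0.26]],
    [[-0.13, 0.15, 0.17], [-0.72, 0.12, -0.26]],
    [[-0.13, 0.13, 0.18], [-0.72, 0.12, -0.26]],
    [[-0.14, 0.11, 0.2], [-0.72, 0.12, -0.26]],
    [[-0.15, 0.09, 0.2], [-0.72, 0.12, -0.26]],
    [[-0.15, 0.06, 0.2], [-0.72, 0.12, -0.26]],
    [[-0.16, 0.04, 0.2], [-0.72, 0.12, -0.26]],
    [[0, 0, 0], [0, 0, 0]],
  ],
  gripper=0.5,
)

```text
t: 1.1
tcp_pos: [0.3347, 0.3906, 0.1324]
tcp_rot: [0.693, 0.612, 0.253, 0.285]
wrist_force: [-1.9, -0.9, -0.4]
width: 0.0428
```

Run:
```python
from h import *
c,im=snap("wrist","w1"); s=get_state(); print(s["tcp_pos"],R.from_quat(s["tcp_rot"]).as_matrix(),s["joint_positions"],s["width"])
print(c)
for p in ([.416,.372,.0605],[.48,.367,.073]): print(proj(c,p))
```

```text
[0.3359 0.3936 0.1349] [[ 0.1227  0.7038  0.6997]
 [ 0.9924 -0.0919 -0.0816]
 [ 0.0068  0.7044 -0.7098]] [ 1.0941  0.1299 -0.7068  0.3972 -0.7197  1.0921] 0.042270426796816356
(array([[329.8007,   0.    , 286.6786],
       [  0.    , 329.8007, 202.7386],
       [  0.    ,   0.    ,   1.    ]]), -0.04053258304286847, array([0.1798, 0.4096, 0.1795]), array([[ 0.1204,  0.4566,  0.8815],
       [ 0.9927, -0.057 , -0.106 ],
       [ 0.0018,  0.8878, -0.4602]]))
[275.4169 208.0907]
[280.096  249.2783]
```

View pics/w1.png

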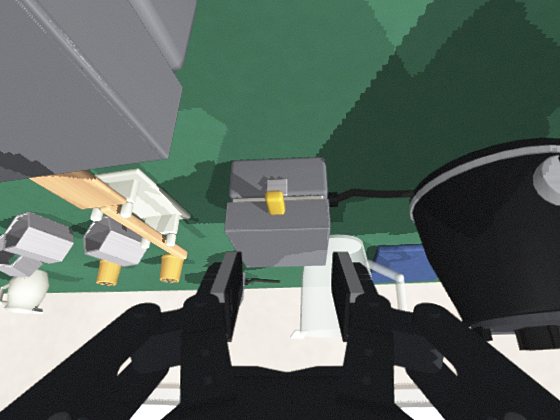

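The wrist picture is upside down. It shows the tab at (275,203), the hood's front face between rows 203 and 230, and the big box at upper left.

Run:
```python
from h import *
im=cv2.imread("pics/w1.png"); hsv=cv2.cvtColor(im,cv2.COLOR_BGR2HSV)
m=cv2.inRange(hsv,(18,140,90),(34,255,255)); k=np.zeros_like(m);k[170:230,255:300]=m[170:230,255:300]
M=cv2.moments(k,True); uv=(M['m10']/M['m00'],M['m01']/M['m00']);print(uv,M['m00'])
c=(np.array([[329.8007,0,286.6786],[0,329.8007,202.7386],[0,0,1.]]),-0.04053,np.array([0.1798,0.4096,0.1795]),cal("wrist")[3])
print(tri(cal("top"),(174.7,237.3),c,uv), onplane(c,*uv,.0555))
# hood top edges: near top edge (228,231)-(330,231)?, far-edge
for z,p in((.0735,(227,230)),(.0735,(329,233)),(.0735,(243,262)),(.0735,(327,264))): print(onplane(c,*p,z))
tab=np.array([.417,.372,.056]); Rt=Rtool(np.pi/2-.06,.87)
rows(tab+Rt[:,2]*(.019-.03),Rt,10)
```

```text
(274.7026315789474, 202.10526315789474) 380.0
(array([0.4143, 0.3727, 0.0561]), np.float64(0.0014144493025617043)) [0.4149 0.3719 0.0555]
[0.425  0.3305 0.0735]
[0.4432 0.4144 0.0735]
[0.5132 0.3226 0.0735]
[0.5334 0.4116 0.0735]
rows(n=10):
[[-0.02, 0.0, 0.13], [-0.07, 0.03, -0.04]]
[[-0.02, 0.0, 0.13], [-0.07, 0.03, -0.04]]
[[-0.02, 0.0, 0.13], [-0.07, 0.03, -0.04]]
[[-0.02, -0.0, 0.13], [-0.07, 0.03, -0.04]]
[[-0.02, -0.0, 0.13], [-0.07, 0.03, -0.04]]
[[-0.02, -0.0, 0.13], [-0.07, 0.03, -0.04]]
[[-0.02, -0.0, 0.13], [-0.07, 0.03, -0.04]]
[[-0.02, -0.01, 0.13], [-0.07, 0.03, -0.04]]
[[-0.02, -0.01, 0.13], [-0.07, 0.03, -0.04]]
[[-0.02, -0.01, 0.13], [-0.07, 0.03, -0.04]]
```

Run:
```python
from h import *
ct=cal("top"); cw=(np.array([[329.8007,0,286.6786],[0,329.8007,202.7386],[0,0,1.]]),-0.04053,np.array([0.1798,0.4096,0.1795]),cal("wrist")[3])
l=cv2.createLineSegmentDetector()
for n,c,b,mn in(("top0",ct,(158,190,200,242),14),("w1",cw,(222,190,335,270),40)):
    g=cv2.imread(f"pics/{n}.png",0)[b[1]:b[3],b[0]:b[2]]; s=3
    for q in l.detect(cv2.resize(g,None,fx=s,fy=s,interpolation=cv2.INTER_CUBIC))[0][:,0]/s:
        a=q[:2]+b[:2];d=q[2:]+b[:2]
        if np.hypot(*(a-d))<mn: continue
        A,D=onplane(c,*a,.0735)[:2],onplane(c,*d,.0735)[:2]; v=D-A
        print(n,a.round(1),d.round(1),A,D,"yaw mod90",((np.arctan2(v[1],v[0])+np.pi/4)%(np.pi/2)-np.pi/4).round(3))
```

```text
top0 [192.4 197.3] [162.8 195.6] [0.53   0.3224] [0.5349 0.4104] yaw mod90 -0.055
top0 [189.5 233.5] [191.5 208.9] [0.4234 0.3269] [0.4955 0.3236] yaw mod90 -0.046
top0 [196.8 202.7] [194.9 220.7] [0.5139 0.3086] [0.4609 0.3123] yaw mod90 -0.071
w1 [303.9 228.2] [247.2 229.4] [0.4298 0.394 ] [0.4259 0.3474] yaw mod90 -0.082
```

Run:
```python
from h import *
tab=np.array([.4145,.372,.056]); Rt=Rtool(np.pi/2-.065,.87)
g=tab+Rt@[0,-.005,.010]; print(g)
rows(g-Rt[:,2]*.035,Rt,8)
```

```text
[0.4189 0.3717 0.0457]
rows(n=8):
[[-0.02, -0.01, 0.14], [-0.09, 0.04, -0.05]]
[[-0.02, -0.01, 0.14], [-0.09, 0.04, -0.05]]
[[-0.02, -0.01, 0.14], [-0.09, 0.04, -0.05]]
[[-0.02, -0.01, 0.14], [-0.09, 0.04, -0.05]]
[[-0.02, -0.02, 0.14], [-0.09, 0.04, -0.05]]
[[-0.02, -0.02, 0.14], [-0.09, 0.04, -0.05]]
[[-0.02, -0.02, 0.14], [-0.09, 0.04, -0.05]]
[[-0.03, -0.02, 0.14], [-0.09, 0.04, -0.05]]
```

Call:
arm_command(
  commands=[
    [[-0.02, -0.01, 0.14], [-0.09, 0.04, -0.05]],
    [[-0.02, -0.01, 0.14], [-0.09, 0.04, -0.05]],
    [[-0.02, -0.01, 0.14], [-0.09, 0.04, -0.05]],
    [[-0.02, -0.01, 0.14], [-0.09, 0.04, -0.05]],
    [[-0.02, -0.02, 0.14], [-0.09, 0.04, -0.05]],
    [[-0.02, -0.02, 0.14], [-0.09, 0.04, -0.05]],
    [[-0.02, -0.02, 0.14], [-0.09, 0.04, -0.05]],
    [[-0.03, -0.02, 0.14], [-0.09, 0.04, -0.05]],
    [[0, 0, 0], [0, 0, 0]],
    [[0, 0, 0], [0, 0, 0]],
  ],
)

```text
t: 2.15
tcp_pos: [0.3965, 0.3792, 0.0704]
tcp_rot: [0.661, 0.62, 0.291, 0.306]
wrist_force: [0.1, 0.9, -0.1]
width: 0.0428
```

Run:
```python
from h import *
s=get_state(); print(s["tcp_pos"],s["wrist_force"],s["joint_positions"])
tab=np.array([.4145,.372,.056]); Rt=Rtool(np.pi/2-.065,.87)
c,im=snap("wrist","w2"); hsv=cv2.cvtColor(im,cv2.COLOR_RGB2HSV)
m=cv2.inRange(hsv,(18,140,90),(34,255,255)); n,_,st,ce=cv2.connectedComponentsWithStats(m)
for i in range(1,n):
    if st[i,4]>150: print(st[i],ce[i],onplane(c,*ce[i],.056))
print(proj(c,tab))
rows(tab+Rt@[0,-.005,.010],Rt,5)
```

```text
[0.3965 0.3792 0.0704] [ 0.098   0.8769 -0.07  ] [ 0.98    0.2522 -0.8999 -0.1244 -0.7206  0.8358]
[261 233  27  27 642] [274.1168 245.6012] [0.4152 0.3714 0.056 ]
[274.9962 245.2584]
rows(n=5):
[[-0.02, -0.01, 0.08], [0.0, -0.01, -0.0]]
[[-0.02, -0.01, 0.08], [0.0, -0.01, -0.0]]
[[-0.02, -0.01, 0.08], [0.0, -0.01, -0.0]]
[[-0.02, -0.01, 0.08], [0.0, -0.01, -0.0]]
[[-0.02, -0.01, 0.08], [0.0, -0.01, -0.0]]
```

Call:
arm_command(
  commands=[
    [[-0.02, -0.01, 0.08], [0, 0, 0]],
    [[-0.02, -0.01, 0.08], [0, 0, 0]],
    [[-0.02, -0.01, 0.08], [0, 0, 0]],
    [[-0.02, -0.01, 0.08], [0, 0, 0]],
    [[-0.02, -0.01, 0.06], [0, 0, 0]],
    [[0, 0, 0], [0, 0, 0]],
    [[0, 0, 0], [0, 0, 0]],
    [[0, 0, 0], [0, 0, 0]],
    [[0, 0, 0], [0, 0, 0]],
    [[0, 0, 0], [0, 0, 0]],
  ],
)

```text
t: 3.2
tcp_pos: [0.4157, 0.3687, 0.0471]
tcp_rot: [0.661, 0.62, 0.291, 0.307]
wrist_force: [0.0, 0.4, 0.8]
width: 0.0426
```

Call:
arm_command(
  commands=[
    [[0, 0, 0], [0, 0, 0]],
    [[0, 0, 0], [0, 0, 0]],
    [[0, 0, 0], [0, 0, 0]],
    [[0, 0, 0], [0, 0, 0]],
    [[0, 0, 0], [0, 0, 0]],
    [[0, 0, 0], [0, 0, 0]],
    [[0, 0, 0], [0, 0, 0]],
    [[0, 0, 0], [0, 0, 0]],
    [[0, 0, 0], [0, 0, 0]],
    [[0, 0, 0], [0, 0, 0]],
  ],
  gripper=0,
  newtons=40,
)

```text
t: 4.2
tcp_pos: [0.4157, 0.3711, 0.0473]
tcp_rot: [0.66, 0.621, 0.292, 0.305]
wrist_force: [-1.9, 5.4, -0.4]
width: 0.013
```

```bash
cat >> h.py <<'E'
HP=np.array([.534,.364,.0455]); PSI=-.065
def swing(th,n,pitch_gain=1.0):
    """rows turning the tool rigidly about the flap hinge by th"""
    s=get_state(); p0=s["tcp_pos"]; R0=R.from_quat(s["tcp_rot"]).as_matrix()
    ax=np.array([-np.sin(PSI),np.cos(PSI),0]); d=R.from_rotvec(ax*th/n).as_matrix(); p,Rc=p0,R0
    print("rows swing",th)
    rv=R.from_matrix(R0.T@d@R0).as_rotvec()/.12
    q=HP+d@(p-HP); print(np.round(R0.T@(q-p)/.08,3).tolist(),np.round(rv,3).tolist(),"x",n)
E
python3 - <<'E'
from h import *
s=get_state(); print(s["tcp_pos"],s["wrist_force"],s["width"],R.from_quat(s["tcp_rot"]).as_matrix()[:,2])
swing(.4,6); swing(.8,10); swing(.7,8)
E
```

```text
[0.4157 0.3711 0.0473] [-1.9101  5.3903 -0.4058] 0.01296672163162935 [ 0.7643 -0.0403 -0.6436]
rows swing 0.4
[0.001, 0.079, -0.06] [0.556, -0.001, 0.005] x 6
rows swing 0.8
[0.001, 0.095, -0.071] [0.667, -0.001, 0.006] x 10
rows swing 0.7
[0.001, 0.104, -0.077] [0.729, -0.001, 0.007] x 8
```

Call:
arm_command(
  commands=[
    [[0, 0.047, -0.036], [0.333, 0, 0]],
    [[0, 0.047, -0.036], [0.333, 0, 0]],
    [[0, 0.047, -0.036], [0.333, 0, 0]],
    [[0, 0.047, -0.036], [0.333, 0, 0]],
    [[0, 0.047, -0.036], [0.333, 0, 0]],
    [[0, 0.047, -0.036], [0.333, 0, 0]],
    [[0, 0.047, -0.036], [0.333, 0, 0]],
    [[0, 0.047, -0.036], [0.333, 0, 0]],
    [[0, 0.047, -0.036], [0.333, 0, 0]],
    [[0, 0.047, -0.036], [0.333, 0, 0]],
  ],
)

```text
t: 5.2
tcp_pos: [0.4261, 0.3705, 0.0936]
tcp_rot: [0.708, 0.666, 0.163, 0.167]
wrist_force: [1.2, 7.5, -1.9]
width: 0.0129
```

Run:
```python
from h import *
s=get_state(); print(s["tcp_pos"],s["wrist_force"],s["width"],R.from_quat(s["tcp_rot"]).as_matrix()[:,2],s["joint_positions"])
swing(.8,10);
```

```text
[0.4261 0.3705 0.0936] [ 1.247   7.4671 -1.9375] 0.012865990518315938 [ 0.4531 -0.0195 -0.8912] [ 0.7449  0.1782 -0.6067  0.4413 -0.3273  0.748 ]
rows swing 0.8
[0.001, 0.095, -0.071] [0.667, 0.001, 0.007] x 10
```

Call:
arm_command(
  commands=[
    [[0.003, 0.095, -0.071], [0.667, 0, 0]],
    [[0.003, 0.095, -0.071], [0.667, 0, 0]],
    [[0.003, 0.095, -0.071], [0.667, 0, 0]],
    [[0.003, 0.095, -0.071], [0.667, 0, 0]],
    [[0.003, 0.095, -0.071], [0.667, 0, 0]],
    [[0, 0.095, -0.071], [0.667, 0, 0]],
    [[0, 0.095, -0.071], [0.667, 0, 0]],
    [[0, 0.095, -0.071], [0.667, 0, 0]],
    [[0, 0.095, -0.071], [0.667, 0, 0]],
    [[0, 0.095, -0.071], [0.667, 0, 0]],
  ],
)

```text
t: 6.2
tcp_pos: [0.4936, 0.3668, 0.1552]
tcp_rot: [0.718, 0.676, -0.11, -0.122]
wrist_force: [0.5, 10.2, -8.4]
width: 0.0129
```

Run:
```python
from h import *
s=get_state(); print(s["tcp_pos"],s["wrist_force"],s["width"],R.from_quat(s["tcp_rot"]).as_matrix()[:,2],s["joint_positions"])
swing(.8,10); snap("side","s1")
im=cv2.imread("pics/s1.png"); cv2.imwrite("pics/s1c.png",cv2.resize(im[40:240,130:370],(720,600)))
```

```text
[0.4936 0.3668 0.1552] [ 0.5275 10.2224 -8.3524] 0.012932447631632765 [-0.3242  0.0264 -0.9456] [0.4298 0.6637 0.3635 1.562  0.1598 0.4666]
rows swing 0.8
[-0.0, 0.093, -0.07] [0.667, 0.004, 0.004] x 10
```

View pics/s1c.png

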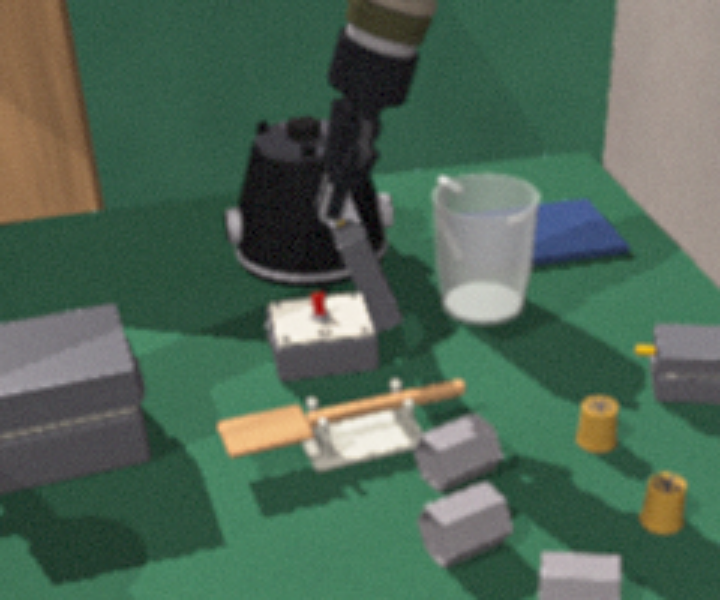

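The side view shows the hood well open, about 70°, with the panel and red toggle exposed at about (318,303) in the crop. The jug, at (487,250), is clear of the arm.

Call:
arm_command(
  commands=[
    [[0.003, 0.093, -0.07], [0.667, 0, 0]],
    [[0.003, 0.093, -0.07], [0.667, 0, 0]],
    [[0.003, 0.093, -0.07], [0.667, 0, 0]],
    [[0.003, 0.093, -0.07], [0.667, 0, 0]],
    [[0.003, 0.093, -0.07], [0.667, 0, 0]],
    [[0, 0, 0], [0, 0, 0]],
    [[0, 0, 0], [0, 0, 0]],
    [[0, 0, 0], [0, 0, 0]],
    [[0, 0, 0], [0, 0, 0]],
    [[0, 0, 0], [0, 0, 0]],
  ],
)

```text
t: 7.25
tcp_pos: [0.531, 0.3647, 0.1557]
tcp_rot: [0.682, 0.642, -0.237, -0.259]
wrist_force: [-4.2, 16.5, -18.0]
width: 0.0124
```

Run:
```python
from h import *
s=get_state(); print(s["tcp_pos"],s["tcp_rot"],s["wrist_force"],s["width"],s["joint_positions"])
```

```text
[0.531  0.3647 0.1557] [ 0.6818  0.6416 -0.2369 -0.2594] [ -4.1858  16.4747 -18.0376] 0.012424075828673838 [0.3487 1.2055 1.249  2.2865 0.2742 0.3131]
```

Call:
arm_command(
  commands=[
    [[0, 0, 0], [0, 0, 0]],
    [[0, 0, 0], [0, 0, 0]],
    [[0, 0, 0], [0, 0, 0]],
    [[0, 0, 0], [0, 0, 0]],
    [[0, 0, 0], [0, 0, 0]],
    [[0, 0, -0.1], [0, 0, 0]],
    [[0, 0, -0.3], [0, 0, 0]],
    [[0, 0, -0.4], [0, 0, 0]],
    [[0, 0, 0], [0, 0, 0]],
    [[0, 0, 0], [0, 0, 0]],
  ],
  gripper=0.4,
)

```text
t: 8.25
tcp_pos: [0.5342, 0.3378, 0.2015]
tcp_rot: [0.687, 0.641, -0.227, -0.257]
wrist_force: [0.2, 0.2, -0.6]
width: 0.0339
```

Run:
```python
from h import *
s=get_state(); print(s["tcp_pos"],s["joint_positions"])
rows([.42,.365,.21],Rtool(np.pi/2-.065,.6),11)
```

```text
[0.5342 0.3378 0.2015] [0.3132 1.1549 1.264  2.3371 0.2588 0.2933]
rows(n=11):
[[0.02, -0.11, 0.08], [-0.98, -0.01, -0.01]]
[[0.02, -0.12, 0.06], [-0.98, -0.01, -0.01]]
[[0.02, -0.12, 0.05], [-0.98, -0.01, -0.01]]
[[0.02, -0.13, 0.04], [-0.98, -0.01, -0.01]]
[[0.02, -0.13, 0.02], [-0.98, -0.01, -0.01]]
[[0.02, -0.13, 0.0], [-0.98, -0.01, -0.01]]
[[0.02, -0.13, -0.01], [-0.98, -0.01, -0.01]]
[[0.02, -0.13, -0.03], [-0.98, -0.01, -0.01]]
[[0.02, -0.13, -0.04], [-0.98, -0.01, -0.01]]
[[0.02, -0.12, -0.06], [-0.98, -0.01, -0.01]]
[[0.02, -0.11, -0.07], [-0.98, -0.01, -0.01]]
```

Call:
arm_command(
  commands=[
    [[0, -0.2, 0], [-0.98, 0, 0]],
    [[0.02, -0.12, 0.04], [-0.98, 0, 0]],
    [[0.02, -0.12, 0.05], [-0.98, 0, 0]],
    [[0.02, -0.13, 0.04], [-0.98, 0, 0]],
    [[0.02, -0.13, 0.02], [-0.98, 0, 0]],
    [[0.02, -0.13, 0], [-0.98, 0, 0]],
    [[0.02, -0.13, -0.01], [-0.98, 0, 0]],
    [[0.02, -0.13, -0.03], [-0.98, 0, 0]],
    [[0.02, -0.13, -0.04], [-0.98, 0, 0]],
    [[0, 0, 0], [0, 0, 0]],
  ],
)

```text
t: 9.25
tcp_pos: [0.4442, 0.3572, 0.2195]
tcp_rot: [0.724, 0.675, 0.101, 0.099]
wrist_force: [0.3, 0.6, -0.7]
width: 0.034
```

Run:
```python
from h import *
s=get_state(); print(s["tcp_pos"],s["joint_positions"],s["wrist_force"],s["width"])
c,im=snap("wrist","w3"); 
tip=np.array([.4827,.3767,.067]); print(proj(c,tip),proj(c,[.482,.3674,.045]))
hsv=cv2.cvtColor(im,cv2.COLOR_RGB2HSV); m=cv2.inRange(hsv,(0,130,60),(8,255,255))|cv2.inRange(hsv,(172,130,60),(179,255,255))
n,_,st,ce=cv2.connectedComponentsWithStats(m)
for i in range(1,n):
    if st[i,4]>20: print(st[i],ce[i],onplane(c,*ce[i],.056),onplane(c,*ce[i],.045))
print(c)
Rt=Rtool(np.pi/2-.065,.6); yb=np.array([.065,.998,0])
rows(np.array([.482,.3674,.056])+.005*yb-Rt[:,2]*.04,Rt,8)
```

```text
[0.4442 0.3572 0.2195] [ 0.6261  0.1365 -0.2484  0.9586 -0.1703  0.6771] [ 0.2707  0.5885 -0.6681] 0.03400163029057921
[308.0892 176.6834] [297.2022 165.6977]
[327 157   4  14  49] [328.5306 163.5714] [0.4761 0.3971 0.056 ] [0.4819 0.3984 0.045 ]
[297 160  14  21 193] [303.6632 169.8705] [0.4812 0.3732 0.056 ] [0.4871 0.3736 0.045 ]
(array([[329.8007,   0.    , 286.6786],
       [  0.    , 329.8007, 202.7386],
       [  0.    ,   0.    ,   1.    ]]), -0.04053258304286847, array([0.3294, 0.3637, 0.3357]), array([[ 0.0672,  0.8266,  0.5588],
       [ 0.9977, -0.0625, -0.0275],
       [ 0.0122,  0.5594, -0.8288]]))
rows(n=8):
[[0.02, -0.04, 0.2], [-0.33, -0.01, -0.01]]
[[0.02, -0.05, 0.2], [-0.33, -0.01, -0.01]]
[[0.02, -0.06, 0.2], [-0.33, -0.01, -0.01]]
[[0.02, -0.06, 0.2], [-0.33, -0.01, -0.01]]
[[0.02, -0.07, 0.19], [-0.33, -0.01, -0.01]]
[[0.02, -0.08, 0.19], [-0.33, -0.01, -0.01]]
[[0.03, -0.09, 0.19], [-0.33, -0.01, -0.01]]
[[0.03, -0.09, 0.18], [-0.33, -0.01, -0.01]]
```

View pics/w3.png

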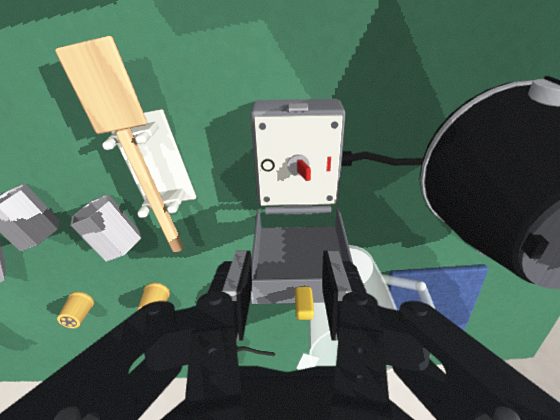

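The panel shows the red toggle at (303,170), leaning towards the red bar at (328,163), with the black ring at (267,165). The cover stays open, and its tab is at (305,302).

Call:
arm_command(
  commands=[
    [[0.02, -0.04, 0.2], [-0.33, -0.01, -0.01]],
    [[0.02, -0.05, 0.2], [-0.33, -0.01, -0.01]],
    [[0.02, -0.06, 0.2], [-0.33, -0.01, -0.01]],
    [[0.02, -0.06, 0.2], [-0.33, -0.01, -0.01]],
    [[0.02, -0.07, 0.19], [-0.33, -0.01, -0.01]],
    [[0.02, -0.08, 0.19], [-0.33, -0.01, -0.01]],
    [[0.03, -0.09, 0.19], [-0.33, -0.01, -0.01]],
    [[0.03, -0.09, 0.18], [-0.33, -0.01, -0.01]],
    [[0, 0, 0], [0, 0, 0]],
    [[0, 0, 0], [0, 0, 0]],
  ],
)

```text
t: 10.3
tcp_pos: [0.4645, 0.3736, 0.0904]
tcp_rot: [0.699, 0.652, 0.203, 0.216]
wrist_force: [-0.5, 0.5, 0.3]
width: 0.0343
```

Run:
```python
from h import *
s=get_state(); print(s["tcp_pos"],s["wrist_force"],s["width"])
Rt=Rtool(np.pi/2-.065,.6); yb=np.array([.065,.998,0])
g=np.array([.482,.3674,.056])+.005*yb
rows(g,Rt,5); rows(g-.026*yb,Rt,5,g,Rt)
```

```text
[0.4645 0.3736 0.0904] [-0.5126  0.5213  0.2839] 0.03428730988848129
rows(n=5):
[[-0.0, -0.01, 0.1], [0.0, 0.0, -0.01]]
[[-0.0, -0.01, 0.1], [0.0, 0.0, -0.01]]
[[-0.0, -0.01, 0.1], [0.0, 0.0, -0.01]]
[[-0.0, -0.01, 0.1], [0.0, 0.0, -0.01]]
[[-0.0, -0.01, 0.1], [0.0, 0.0, -0.01]]
rows(n=5):
[[-0.07, -0.0, -0.0], [0.0, 0.0, 0.0]]
[[-0.07, -0.0, -0.0], [0.0, 0.0, 0.0]]
[[-0.07, -0.0, -0.0], [0.0, 0.0, 0.0]]
[[-0.07, -0.0, -0.0], [0.0, 0.0, 0.0]]
[[-0.07, -0.0, -0.0], [0.0, 0.0, 0.0]]
```

Call:
arm_command(
  commands=[
    [[0, -0.01, 0.1], [0, 0, 0]],
    [[0, -0.01, 0.1], [0, 0, 0]],
    [[0, -0.01, 0.1], [0, 0, 0]],
    [[0, -0.01, 0.1], [0, 0, 0]],
    [[0, -0.01, 0.1], [0, 0, 0]],
    [[0, 0, 0], [0, 0, 0]],
    [[-0.05, 0, 0], [0, 0, 0]],
    [[-0.05, 0, 0], [0, 0, 0]],
    [[-0.05, 0, 0], [0, 0, 0]],
    [[-0.05, 0, 0], [0, 0, 0]],
  ],
)

```text
t: 11.3
tcp_pos: [0.4823, 0.3568, 0.0563]
tcp_rot: [0.698, 0.651, 0.205, 0.216]
wrist_force: [0.3, 1.5, 1.0]
width: 0.0342
```

Call:
arm_command(
  commands=[
    [[-0.04, 0, 0], [0, 0, 0]],
    [[-0.04, 0, 0], [0, 0, 0]],
    [[-0.04, 0, 0], [0, 0, 0]],
    [[0, 0, 0], [0, 0, 0]],
    [[0, 0, 0], [0, 0, 0]],
    [[0, 0, 0], [0, 0, 0]],
    [[0, 0, 0], [0, 0, 0]],
    [[0, 0, 0], [0, 0, 0]],
    [[0, 0, 0], [0, 0, 0]],
    [[0, 0, 0], [0, 0, 0]],
  ],
)

```text
t: 12.3
tcp_pos: [0.482, 0.3493, 0.0566]
tcp_rot: [0.698, 0.652, 0.206, 0.214]
wrist_force: [-1.7, 8.9, 1.7]
width: 0.0343
```

Run:
```python
from h import *
s=get_state(); print(s["tcp_pos"],s["wrist_force"],s["width"])
c,im=snap("wrist","w4"); cv2.imwrite("pics/w4c.png",cv2.cvtColor(im[100:400,180:400],cv2.COLOR_RGB2BGR))
```

```text
[0.482  0.3493 0.0566] [-1.6748  8.9367  1.7219] 0.03433543866671721
```

View pics/w4c.png

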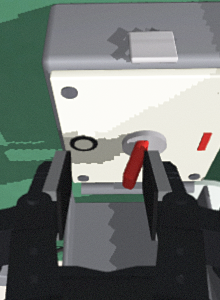

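The toggle now leans towards the ring, and the steady push of 9 N shows it is against its stop. Next I back out and close the cover.

Call:
arm_command(
  commands=[
    [[0.08, 0, 0], [0, 0, 0]],
    [[0.05, 0, -0.2], [0, 0, 0]],
    [[0, 0, -0.4], [0, 0, 0]],
    [[0, 0, -0.4], [0, 0, 0]],
    [[0, 0.1, -0.4], [0.5, 0, 0]],
    [[0, 0.1, -0.3], [0.5, 0, 0]],
    [[0, 0.1, -0.3], [0.5, 0, 0]],
    [[0, 0.1, -0.2], [0.5, 0, 0]],
    [[0, 0, 0], [0, 0, 0]],
    [[0, 0, 0], [0, 0, 0]],
  ],
)

```text
t: 13.35
tcp_pos: [0.4165, 0.3603, 0.219]
tcp_rot: [0.719, 0.671, 0.124, 0.131]
wrist_force: [-0.3, -0.7, -0.4]
width: 0.0338
```

Run:
```python
from h import *
s=get_state(); print(s["tcp_pos"],s["joint_positions"],s["wrist_force"])
c,im=snap("wrist","w5"); hsv=cv2.cvtColor(im,cv2.COLOR_RGB2HSV)
m=cv2.inRange(hsv,(20,140,90),(34,255,255)); n,_,st,ce=cv2.connectedComponentsWithStats(m)
for i in range(1,n):
    if st[i,4]>60: print(st[i],ce[i])
def tabp(th,dy=0): return HP+R.from_euler('z',PSI).apply([-.12*np.cos(th)+.01*np.sin(th),dy,.12*np.sin(th)+.01*np.cos(th)])
for th in (1.2,1.3,1.4,1.5,1.6,1.7,1.8): print(th,proj(c,tabp(th)),tabp(th))
m=cv2.inRange(hsv,(0,130,60),(8,255,255))|cv2.inRange(hsv,(172,130,60),(179,255,255)); n,_,st,ce=cv2.connectedComponentsWithStats(m)
for i in range(1,n):
    if st[i,4]>20: print("red",st[i],ce[i])
for a in(.4,-.4): print(proj(c,[.482+.016*np.sin(a)*.065,.3674+.016*np.sin(a),.045+.016*np.cos(a)]))
```

```text
[0.4165 0.3603 0.219 ] [ 0.7023  0.0773 -0.3395  0.8874 -0.2492  0.7387] [-0.2832 -0.6502 -0.3652]
[149 278  12  20  78] [154.6538 287.3718]
[294 296  17  32 477] [302.0482 311.8931]
1.2 [301.1765 277.8339] [0.4999 0.3662 0.161 ]
1.3 [300.9363 289.9795] [0.5116 0.3655 0.1638]
1.4 [300.6488 300.5664] [0.5235 0.3647 0.1655]
1.5 [300.3236 309.4837] [0.5355 0.3639 0.1659]
1.6 [299.9705 316.6876] [0.5475 0.3631 0.1652]
1.7 [299.5987 322.1917] [0.5593 0.3624 0.1632]
1.8 [299.2164 326.0557] [0.5709 0.3616 0.1601]
red [326 168   5  13  42] [328.0238 174.1905]
red [288 171  12  22 166] [293.6988 180.9819]
[304.3286 184.0998]
[291.6827 184.1406]
```

Run:
```python
from h import *
Rt=Rtool(np.pi/2-.065,0); rows([.539,.364,.212],Rt,8)
```

```text
rows(n=8):
[[0.02, 0.18, 0.08], [0.38, 0.0, -0.0]]
[[0.02, 0.18, 0.07], [0.38, 0.0, -0.0]]
[[0.02, 0.18, 0.06], [0.38, 0.0, -0.0]]
[[0.02, 0.19, 0.05], [0.38, 0.0, -0.0]]
[[0.02, 0.19, 0.04], [0.38, 0.0, -0.0]]
[[0.02, 0.19, 0.04], [0.38, 0.0, -0.0]]
[[0.02, 0.19, 0.03], [0.38, 0.0, -0.0]]
[[0.02, 0.19, 0.02], [0.38, 0.0, -0.0]]
```

Call:
arm_command(
  commands=[
    [[0.02, 0.18, 0.07], [0.38, 0, 0]],
    [[0.02, 0.18, 0.06], [0.38, 0, 0]],
    [[0.02, 0.18, 0.05], [0.38, 0, 0]],
    [[0.02, 0.19, 0.05], [0.38, 0, 0]],
    [[0.02, 0.19, 0.04], [0.38, 0, 0]],
    [[0.02, 0.19, 0.04], [0.38, 0, 0]],
    [[0.02, 0.19, 0.03], [0.38, 0, 0]],
    [[0.02, 0.19, 0.02], [0.38, 0, 0]],
    [[0, 0, 0], [0, 0, 0]],
    [[0, 0, 0], [0, 0, 0]],
  ],
)

```text
t: 14.4
tcp_pos: [0.5389, 0.3648, 0.2129]
tcp_rot: [0.731, 0.682, -0.002, -0.002]
wrist_force: [-0.0, 0.6, -0.9]
width: 0.0342
```

Run:
```python
from h import *
s=get_state(); print(s["tcp_pos"],s["joint_positions"],s["wrist_force"])
Rt=Rtool(np.pi/2-.065,0); rows([.539,.364,.156],Rt,5)
```

```text
[0.5389 0.3648 0.2129] [0.4705 0.4734 0.2388 1.3406 0.0029 0.5393] [-0.0028  0.6067 -0.9439]
rows(n=5):
[[-0.0, 0.0, 0.14], [-0.01, -0.0, -0.01]]
[[-0.0, 0.0, 0.14], [-0.01, -0.0, -0.01]]
[[-0.0, 0.0, 0.14], [-0.01, -0.0, -0.01]]
[[-0.0, 0.0, 0.14], [-0.01, -0.0, -0.01]]
[[-0.0, 0.0, 0.14], [-0.01, -0.0, -0.01]]
```

Call:
arm_command(
  commands=[
    [[0, 0, 0.14], [0, 0, 0]],
    [[0, 0, 0.14], [0, 0, 0]],
    [[0, 0, 0.14], [0, 0, 0]],
    [[0, 0, 0.14], [0, 0, 0]],
    [[0, 0, 0.14], [0, 0, 0]],
    [[0, 0, 0], [0, 0, 0]],
    [[0, 0, 0], [0, 0, 0]],
    [[0, 0, 0], [0, 0, 0]],
    [[0, 0, 0], [0, 0, 0]],
    [[0, 0, 0], [0, 0, 0]],
  ],
)

```text
t: 15.4
tcp_pos: [0.5401, 0.3658, 0.1602]
tcp_rot: [0.731, 0.682, 0.001, -0.002]
wrist_force: [-0.3, -0.3, -0.4]
width: 0.0341
```

Call:
arm_command(
  commands=[
    [[0, 0, 0], [0, 0, 0]],
    [[0, 0, 0], [0, 0, 0]],
    [[0, 0, 0], [0, 0, 0]],
    [[0, 0, 0], [0, 0, 0]],
    [[0, 0, 0], [0, 0, 0]],
    [[0, 0, 0], [0, 0, 0]],
    [[0, 0, 0], [0, 0, 0]],
    [[0, 0, 0], [0, 0, 0]],
    [[0, 0, 0], [0, 0, 0]],
    [[0, 0, 0], [0, 0, 0]],
  ],
  gripper=0,
)

```text
t: 16.4
tcp_pos: [0.5399, 0.365, 0.16]
tcp_rot: [0.731, 0.682, 0.0, -0.001]
wrist_force: [0.0, -6.0, 4.0]
width: 0.0132
```

Run:
```python
from h import *
s=get_state(); print(s["tcp_pos"],s["joint_positions"],s["wrist_force"],s["width"])
swing(-.7,10)
```

```text
[0.5399 0.365  0.16  ] [0.4702 0.4889 0.1337 1.2158 0.0024 0.5392] [ 0.0016 -5.9829  3.9844] 0.013182622012663254
rows swing -0.7
[-0.0, -0.1, -0.001] [-0.583, 0.002, -0.001] x 10
```

Call:
arm_command(
  commands=[
    [[0, -0.1, 0], [-0.583, 0, 0]],
    [[0, -0.1, 0], [-0.583, 0, 0]],
    [[0, -0.1, 0], [-0.583, 0, 0]],
    [[0, -0.1, 0], [-0.583, 0, 0]],
    [[0, -0.1, 0], [-0.583, 0, 0]],
    [[0, -0.1, 0], [-0.583, 0, 0]],
    [[0, -0.1, 0], [-0.583, 0, 0]],
    [[0, -0.1, 0], [-0.583, 0, 0]],
    [[0, -0.1, 0], [-0.583, 0, 0]],
    [[0, -0.1, 0], [-0.583, 0, 0]],
  ],
)

```text
t: 17.4
tcp_pos: [0.465, 0.3693, 0.1388]
tcp_rot: [0.687, 0.639, 0.236, 0.252]
wrist_force: [-13.0, -11.6, 17.5]
width: 0.0127
```

Run:
```python
from h import *
s=get_state(); print(s["tcp_pos"],s["joint_positions"],s["wrist_force"],s["width"])
swing(-.35,5)
```

```text
[0.465  0.3693 0.1388] [ 0.7833  0.1347 -0.6716  0.2533 -0.5098  0.7188] [-13.0349 -11.5575  17.4528] 0.012698956992142628
rows swing -0.35
[-0.001, -0.102, -0.003] [-0.583, 0.003, 0.001] x 5
```

Call:
arm_command(
  commands=[
    [[-0.01, -0.1, -0.03], [-0.583, 0, 0]],
    [[-0.01, -0.1, -0.03], [-0.583, 0, 0]],
    [[0, -0.1, -0.01], [-0.583, 0, 0]],
    [[0, -0.1, 0], [-0.583, 0, 0]],
    [[0, -0.1, 0], [-0.583, 0, 0]],
    [[0, 0, 0], [0, 0, 0]],
    [[0, 0, 0], [0, 0, 0]],
    [[0, 0, 0], [0, 0, 0]],
    [[0, 0, 0], [0, 0, 0]],
    [[0, 0, 0], [0, 0, 0]],
  ],
)

```text
t: 18.4
tcp_pos: [0.4349, 0.3704, 0.1087]
tcp_rot: [0.634, 0.591, 0.341, 0.365]
wrist_force: [9.8, -3.2, -5.8]
width: 0.0123
```

Run:
```python
from h import *
s=get_state(); print(s["tcp_pos"],s["joint_positions"],s["wrist_force"],s["width"],R.from_quat(s["tcp_rot"]).as_matrix())
swing(-.35,5)
```

```text
[0.4349 0.3704 0.1087] [ 0.9568  0.2708 -0.9673 -0.3973 -0.8328  0.6921] [ 9.8217 -3.1884 -5.8185] 0.012307802140914639 [[ 0.0694  0.5001  0.8632]
 [ 0.9976 -0.0357 -0.0595]
 [ 0.0011  0.8652 -0.5014]]
rows swing -0.35
[-0.0, -0.103, -0.001] [-0.583, 0.002, 0.002] x 5
```

Call:
arm_command(
  commands=[
    [[0, 0, 0], [0, 0, 0]],
    [[0, 0, 0], [0, 0, 0]],
    [[0, 0, 0], [0, 0, 0]],
    [[0, 0, 0], [0, 0, 0]],
    [[0, 0, -0.1], [0, 0, 0]],
    [[0, 0, -0.2], [0, 0, 0]],
    [[0, 0, -0.3], [0, 0, 0]],
    [[0, 0, -0.3], [0, 0, 0]],
    [[0, 0, 0], [0, 0, 0]],
    [[0, 0, 0], [0, 0, 0]],
  ],
  gripper=0.4,
)

```text
t: 19.4
tcp_pos: [0.3724, 0.3764, 0.1467]
tcp_rot: [0.633, 0.591, 0.343, 0.364]
wrist_force: [0.4, 0.1, -0.8]
width: 0.0341
```

Run:
```python
from h import *
s=get_state(); print(s["tcp_pos"],s["joint_positions"],s["wrist_force"],s["width"])
Rt=Rtool(np.pi/2-.065,.4); rows([.408,.3715,.16],Rt,8)
```

```text
[0.3724 0.3764 0.1467] [ 1.0944  0.1498 -0.9259 -0.1125 -0.917   0.8569] [ 0.4165  0.1107 -0.7914] 0.03407836660383013
rows(n=8):
[[-0.0, 0.05, 0.04], [0.67, -0.0, -0.0]]
[[-0.0, 0.05, 0.03], [0.67, -0.0, -0.0]]
[[-0.0, 0.05, 0.03], [0.67, -0.0, -0.0]]
[[-0.0, 0.05, 0.03], [0.67, -0.0, -0.0]]
[[-0.0, 0.06, 0.02], [0.67, -0.0, -0.0]]
[[-0.0, 0.06, 0.02], [0.67, -0.0, -0.0]]
[[-0.0, 0.06, 0.01], [0.67, -0.0, -0.0]]
[[-0.0, 0.06, 0.01], [0.67, -0.0, -0.0]]
```

Call:
arm_command(
  commands=[
    [[0, 0.05, 0.04], [0.67, 0, 0]],
    [[0, 0.05, 0.03], [0.67, 0, 0]],
    [[0, 0.05, 0.03], [0.67, 0, 0]],
    [[0, 0.05, 0.03], [0.67, 0, 0]],
    [[0, 0.06, 0.02], [0.67, 0, 0]],
    [[0, 0.06, 0.02], [0.67, 0, 0]],
    [[0, 0.06, 0.01], [0.67, 0, 0]],
    [[0, 0.06, 0.01], [0.67, 0, 0]],
    [[0, 0, 0], [0, 0, 0]],
    [[0, 0, 0], [0, 0, 0]],
  ],
  gripper=0,
)

```text
t: 20.4
tcp_pos: [0.4098, 0.3723, 0.1587]
tcp_rot: [0.717, 0.668, 0.138, 0.146]
wrist_force: [-0.3, 0.3, -0.8]
width: 0.0001
```

Call:
arm_command(
  commands=[
    [[0, -0.048, 0.113], [0, 0, 0]],
    [[0, -0.048, 0.113], [0, 0, 0]],
    [[0, -0.048, 0.113], [0, 0, 0]],
    [[0, -0.048, 0.113], [0, 0, 0]],
    [[0, -0.048, 0.113], [0, 0, 0]],
    [[0, -0.048, 0.113], [0, 0, 0]],
    [[0, -0.048, 0.113], [0, 0, 0]],
    [[0, -0.024, 0.06], [0, 0, 0]],
    [[0, -0.024, 0.06], [0, 0, 0]],
    [[0, 0, 0], [0, 0, 0]],
  ],
)

```text
t: 21.4
tcp_pos: [0.4092, 0.3729, 0.0797]
tcp_rot: [0.716, 0.668, 0.137, 0.146]
wrist_force: [-0.1, 0.5, 0.6]
width: 0.0001
```

Run:
```python
from h import *
s=get_state(); print(s["tcp_pos"],s["joint_positions"],s["wrist_force"],s["width"])
```

```text
[0.4092 0.3729 0.0797] [ 0.7491  0.2025 -0.5835  0.4993 -0.289   0.7763] [-0.1109  0.4686  0.6052] 0.00012825049736875642
```

Call:
arm_command(
  commands=[
    [[0, -0.024, 0.06], [0, 0, 0]],
    [[0, -0.024, 0.06], [0, 0, 0]],
    [[0, -0.01, 0.03], [0, 0, 0]],
    [[0, -0.01, 0.03], [0, 0, 0]],
    [[0, -0.01, 0.03], [0, 0, 0]],
    [[0, -0.01, 0.03], [0, 0, 0]],
    [[0, 0, 0], [0, 0, 0]],
    [[0, 0, 0], [0, 0, 0]],
    [[0, 0, 0], [0, 0, 0]],
    [[0, 0, 0], [0, 0, 0]],
  ],
)

```text
t: 22.4
tcp_pos: [0.4106, 0.3733, 0.0602]
tcp_rot: [0.716, 0.668, 0.138, 0.146]
wrist_force: [-0.5, -0.4, 0.0]
width: -0.0001
```

Run:
```python
from h import *
s=get_state(); print(s["tcp_pos"],s["wrist_force"])
snap("side","s2")
im=cv2.imread("pics/s2.png"); cv2.imwrite("pics/s2c.png",cv2.resize(im[80:240,150:350],(700,560)))
```

```text
[0.4106 0.3733 0.0602] [-0.4726 -0.3941  0.0004]
```

View pics/s2c.png

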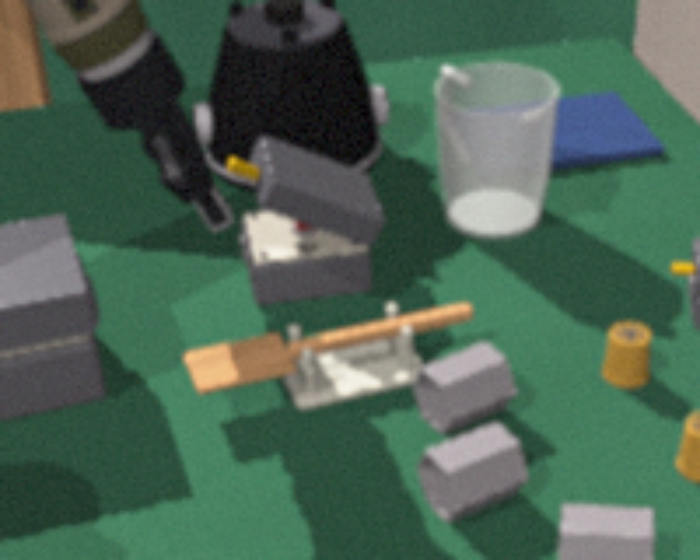

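The cover is still half shut, about 0.5 rad, with its tab at (243,168) in the crop. The fingers went down in front of it. I'll go back up and press further in.

Call:
arm_command(
  commands=[
    [[0, -0.115, -0.049], [0, 0, 0]],
    [[0, 0.097, -0.23], [0, 0, 0]],
    [[0, 0.097, -0.23], [0, 0, 0]],
    [[0, 0.097, -0.23], [0, 0, 0]],
    [[0, 0.097, -0.23], [0, 0, 0]],
    [[0, 0.097, -0.23], [0, 0, 0]],
    [[0, 0.15, 0.06], [0, 0, 0]],
    [[0, 0.15, 0.06], [0, 0, 0]],
    [[0, 0, 0], [0, 0, 0]],
    [[0, 0, 0], [0, 0, 0]],
  ],
)

```text
t: 23.45
tcp_pos: [0.4255, 0.371, 0.159]
tcp_rot: [0.717, 0.668, 0.137, 0.146]
wrist_force: [0.4, -1.0, 0.2]
width: 0.0001
```

Run:
```python
from h import *
s=get_state(); print(s["tcp_pos"],s["wrist_force"])
Rt=Rtool(np.pi/2-.065,.4); p=np.array([.426,.3715,.115]); rows(p,Rt,4); rows([.412,.372,.064],Rt,8,p,Rt)
```

```text
[0.4255 0.371  0.159 ] [ 0.408  -1.0172  0.1578]
rows(n=4):
[[0.0, -0.05, 0.13], [0.0, 0.0, -0.01]]
[[0.0, -0.05, 0.13], [0.0, 0.0, -0.01]]
[[0.0, -0.05, 0.13], [0.0, 0.0, -0.01]]
[[0.0, -0.05, 0.13], [0.0, 0.0, -0.01]]
rows(n=8):
[[-0.0, -0.05, 0.06], [0.0, 0.0, 0.0]]
[[-0.0, -0.05, 0.06], [0.0, 0.0, 0.0]]
[[-0.0, -0.05, 0.06], [0.0, 0.0, 0.0]]
[[-0.0, -0.05, 0.06], [0.0, 0.0, 0.0]]
[[-0.0, -0.05, 0.06], [0.0, 0.0, 0.0]]
[[-0.0, -0.05, 0.06], [0.0, 0.0, 0.0]]
[[-0.0, -0.05, 0.06], [0.0, 0.0, 0.0]]
[[-0.0, -0.05, 0.06], [0.0, 0.0, 0.0]]
```

Call:
arm_command(
  commands=[
    [[0, -0.05, 0.13], [0, 0, 0]],
    [[0, -0.05, 0.13], [0, 0, 0]],
    [[0, -0.05, 0.13], [0, 0, 0]],
    [[0, -0.05, 0.13], [0, 0, 0]],
    [[0, -0.04, 0.06], [0, 0, 0]],
    [[0, -0.04, 0.06], [0, 0, 0]],
    [[0, -0.05, 0.06], [0, 0, 0]],
    [[0, -0.05, 0.06], [0, 0, 0]],
    [[0, -0.05, 0.06], [0, 0, 0]],
    [[0, -0.05, 0.06], [0, 0, 0]],
  ],
)

```text
t: 24.45
tcp_pos: [0.4182, 0.3726, 0.0803]
tcp_rot: [0.716, 0.668, 0.138, 0.146]
wrist_force: [0.8, 0.9, 0.2]
width: 0.0004
```

Run:
```python
from h import *
s=get_state(); print(s["tcp_pos"],s["wrist_force"])
Rt=Rtool(np.pi/2-.065,.4); rows([.412,.372,.062],Rt,3)
```

```text
[0.4182 0.3726 0.0803] [0.8054 0.937  0.1849]
rows(n=3):
[[-0.0, -0.05, 0.06], [0.01, -0.0, -0.01]]
[[-0.0, -0.05, 0.06], [0.01, -0.0, -0.01]]
[[-0.0, -0.05, 0.06], [0.01, -0.0, -0.01]]
```

Call:
arm_command(
  commands=[
    [[0, -0.05, 0.06], [0, 0, 0]],
    [[0, -0.05, 0.06], [0, 0, 0]],
    [[0, -0.05, 0.06], [0, 0, 0]],
    [[0, -0.01, 0.03], [0, 0, 0]],
    [[0, -0.01, 0.03], [0, 0, 0]],
    [[0, -0.01, 0.03], [0, 0, 0]],
    [[0, 0, 0], [0, 0, 0]],
    [[0, 0, 0], [0, 0, 0]],
    [[0, 0, 0], [0, 0, 0]],
    [[0, 0, 0], [0, 0, 0]],
  ],
)

```text
t: 25.45
tcp_pos: [0.4136, 0.3737, 0.0608]
tcp_rot: [0.715, 0.668, 0.141, 0.147]
wrist_force: [-26.7, -11.2, 51.1]
width: -0.0005
```

Run:
```python
from h import *
s=get_state(); print(s["tcp_pos"],s["wrist_force"])
c,im=snap("side","s3"); hsv=cv2.cvtColor(im,cv2.COLOR_RGB2HSV)
m=cv2.inRange(hsv,(20,140,90),(34,255,255)); n,_,st,ce=cv2.connectedComponentsWithStats(m)
for i in range(1,n):
    if st[i,4]>5 and ce[i][0]<300: print(st[i],ce[i])
for th in(0,.1,.2,.4): print(th,proj(c,HP+R.from_euler('z',PSI).apply([-.12*np.cos(th)+.01*np.sin(th),0,.12*np.sin(th)+.01*np.cos(th)])))
```

```text
[0.4136 0.3737 0.0608] [-26.7489 -11.2001  51.0905]
[210 143  10   5  33] [214.6667 145.5152]
[103 167  14   9  84] [109.7619 171.0357]
0 [215.0517 144.6143]
0.1 [215.1944 141.1166]
0.2 [215.7407 137.5982]
0.4 [218.0438 130.6544]
```

The cover is shut: its tab is at (214.7,145.5), where I predicted (215.1,144.6). I'll lift off and go to the spatula.

Call:
arm_command(
  commands=[
    [[0, 0.05, -0.1], [0, 0, 0]],
    [[0, 0.08, -0.23], [0, 0, 0]],
    [[0, 0.097, -0.3], [0, 0, 0]],
    [[0, 0.097, -0.3], [0, 0, 0]],
    [[0, 0.097, -0.3], [0, 0, 0]],
    [[0, 0, 0], [0, 0, 0]],
    [[0, 0, 0], [0, 0, 0]],
    [[0, 0, 0], [0, 0, 0]],
    [[0, 0, 0], [0, 0, 0]],
    [[0, 0, 0], [0, 0, 0]],
  ],
  gripper=0.5,
)

```text
t: 26.5
tcp_pos: [0.4052, 0.3727, 0.1576]
tcp_rot: [0.716, 0.669, 0.137, 0.146]
wrist_force: [0.4, -0.6, 0.1]
width: 0.0425
```

Run:
```python
from h import *
s=get_state(); print(s["tcp_pos"],s["wrist_force"])
c=cal("side"); im=eyes.read_camera("side"); hsv=cv2.cvtColor(im,cv2.COLOR_RGB2HSV)
m=cv2.inRange(hsv,(20,140,90),(34,255,255)); n,_,st,ce=cv2.connectedComponentsWithStats(m)
for i in range(1,n):
    if st[i,4]>5 and ce[i][0]<300: print(st[i],ce[i])
rows([.45,.21,.18],Rtool(1.67,0),10)
```

```text
[0.4052 0.3727 0.1576] [ 0.3965 -0.6182  0.1323]
[210 142  10   6  47] [214.4043 144.5319]
[104 167  13   9  85] [109.8941 170.9882]
rows(n=10):
[[-0.2, 0.08, 0.0], [0.34, 0.03, -0.14]]
[[-0.2, 0.07, -0.0], [0.34, 0.03, -0.14]]
[[-0.2, 0.07, -0.01], [0.34, 0.03, -0.14]]
[[-0.2, 0.06, -0.01], [0.34, 0.03, -0.14]]
[[-0.2, 0.06, -0.01], [0.34, 0.03, -0.14]]
[[-0.2, 0.06, -0.02], [0.34, 0.03, -0.14]]
[[-0.21, 0.05, -0.02], [0.34, 0.03, -0.14]]
[[-0.21, 0.05, -0.02], [0.34, 0.03, -0.14]]
[[-0.21, 0.04, -0.02], [0.34, 0.03, -0.14]]
[[-0.21, 0.04, -0.03], [0.34, 0.03, -0.14]]
```

Call:
arm_command(
  commands=[
    [[-0.2, 0.08, 0], [0.34, 0.03, -0.14]],
    [[-0.2, 0.07, 0], [0.34, 0.03, -0.14]],
    [[-0.2, 0.07, -0.01], [0.34, 0.03, -0.14]],
    [[-0.2, 0.06, -0.01], [0.34, 0.03, -0.14]],
    [[-0.2, 0.06, -0.01], [0.34, 0.03, -0.14]],
    [[-0.2, 0.06, -0.02], [0.34, 0.03, -0.14]],
    [[-0.21, 0.05, -0.02], [0.34, 0.03, -0.14]],
    [[-0.21, 0.05, -0.02], [0.34, 0.03, -0.14]],
    [[-0.21, 0.04, -0.02], [0.34, 0.03, -0.14]],
    [[-0.21, 0.04, -0.03], [0.34, 0.03, -0.14]],
  ],
)

```text
t: 27.55
tcp_pos: [0.4504, 0.2094, 0.1812]
tcp_rot: [0.67, 0.742, -0.001, -0.004]
wrist_force: [0.3, 0.2, -1.0]
width: 0.0428
```

Run:
```python
from h import *
s=get_state(); print(s["tcp_pos"],s["wrist_force"],s["joint_positions"])
c,im=snap("wrist","w6"); print(c)
for p in([.487,.2065,.042],[.587,.2165,.042],[.5538,.1351,.048],[.5316,.0397,.048]): print(proj(c,p))
```

```text
[0.4504 0.2094 0.1812] [ 0.3104  0.1936 -1.0042] [ 0.2697  0.1881 -0.2432  1.1447  0.0061  0.167 ]
(array([[329.8007,   0.    , 286.6786],
       [  0.    , 329.8007, 202.7386],
       [  0.    ,   0.    ,   1.    ]]), -0.04053258304286847, array([0.3734, 0.2008, 0.3254]), array([[-0.1039,  0.9489,  0.2979],
       [ 0.9946,  0.0977,  0.0357],
       [ 0.0048,  0.3   , -0.9539]]))
[278.5433 228.0174]
[278.8744 319.6652]
[198.0066 287.3718]
[ 97.6382 257.0636]
```

View pics/w6.png

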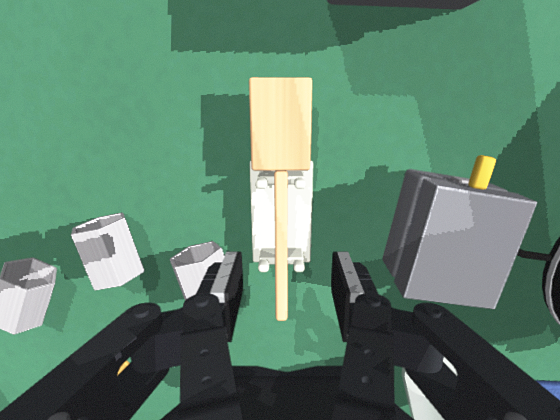

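The picture shows the spatula straight on: blade root at (280.5,170), handle end at (282,320). The moulds are at (198,270), (107,252) and (25,295), and the switch box cover looks shut.

Run:
```python
from h import *
c=cal("wrist"); im=cv2.imread("pics/w6.png"); hsv=cv2.cvtColor(im,cv2.COLOR_BGR2HSV)
m=cv2.inRange(hsv,(10,50,120),(28,255,255))
for r in (185,200,230,250,300,315):
    x=np.where(m[r,255:310])[0]+255; print(r,x.min(),x.max(),onplane(c,x.mean(),r,.042))
x=m[:,282]; rr=np.where(x[100:340])[0]+100; print("end row",rr.max(),onplane(c,282,rr.max()+.5,.039), "root",onplane(c,281,170.5,.039))
# mould edges
l=cv2.createLineSegmentDetector(); g=cv2.imread("pics/w6.png",0)
for q in l.detect(g)[0][:,0]:
    a,d=q[:2],q[2:]
    if np.hypot(*(a-d))<28 or max(a[0],d[0])>230 or min(a[1],d[1])<190: continue
    A,D=onplane(c,*a,.048)[:2],onplane(c,*d,.048)[:2]; v=D-A
    print(a.round(),d.round(),A,D,np.arctan2(v[1],v[0]).round(3)%np.pi,np.linalg.norm(v))
g0=np.array([.487,.2065,.021]);
```

```text
185 274 287 [0.448  0.2012 0.042 ]
200 275 283 [0.462  0.2011 0.042 ]
230 275 283 [0.4908 0.2049 0.042 ]
250 275 287 [0.5108 0.2088 0.042 ]
300 276 287 [0.5655 0.2131 0.042 ]
315 276 287 [0.5831 0.2158 0.042 ]
end row 320 [0.5919 0.2176 0.039 ] root [0.4355 0.2014 0.039 ]
[194. 295.] [212. 260.] [0.5649 0.1287] [0.525  0.1457] 2.739 0.043381146264144986
[143. 270.] [124. 216.] [0.5421 0.0804] [0.4891 0.0643] 0.29559265358979303 0.05538615774259504
[119. 286.] [143. 271.] [0.5629 0.0559] [0.5437 0.0802] 2.237 0.031000581284240693
[ 70. 235.] [ 93. 289.] [0.5135 0.0132] [0.5692 0.0302] 0.297 0.0582796892820884
[112. 224.] [ 73. 234.] [0.4985 0.053 ] [0.5119 0.0157] 1.9155926535897931 0.039548059030545646
[170. 259.] [185. 297.] [0.5276 0.1059] [0.5674 0.1203] 0.346 0.04232703826975017
[220. 264.] [209. 292.] [0.528  0.1533] [0.56   0.1437] 2.8495926535897933 0.03343568756860891
[169. 370.] [129. 419.] [0.6613 0.1032] [0.7395 0.0558] 2.595592653589793 0.09139608177132968
[ -0. 411.] [137. 301.] [ 0.7501 -0.0992] [0.5774 0.0731] 2.357 0.24395156829974732
[179. 401.] [180. 366.] [0.7035 0.1139] [0.6535 0.1147] 3.124 0.04995880356881628
[ 41. 325.] [ 50. 299.] [ 0.6192 -0.0294] [ 0.5854 -0.0156] 2.753 0.036529005532843446
[ 13. 334.] [ 41. 325.] [ 0.6345 -0.0618] [ 0.6194 -0.0297] 2.012 0.03542294533393287
[ 15. 331.] [ 26. 292.] [ 0.63   -0.0592] [ 0.5801 -0.0394] 2.764 0.053654907845106854
```

Run:
```python
from h import *
Rt=Rtool(1.674,0); rows([.491,.2072,.06],Rt,5);
```

```text
rows(n=5):
[[-0.01, 0.1, 0.3], [-0.01, -0.01, -0.0]]
[[-0.01, 0.1, 0.3], [-0.01, -0.01, -0.0]]
[[-0.01, 0.1, 0.3], [-0.01, -0.01, -0.0]]
[[-0.01, 0.1, 0.3], [-0.01, -0.01, -0.0]]
[[-0.01, 0.1, 0.3], [-0.01, -0.01, -0.0]]
```

Call:
arm_command(
  commands=[
    [[-0.01, 0.1, 0.3], [0, 0, 0]],
    [[-0.01, 0.1, 0.3], [0, 0, 0]],
    [[-0.01, 0.1, 0.3], [0, 0, 0]],
    [[-0.01, 0.1, 0.3], [0, 0, 0]],
    [[-0.01, 0.1, 0.3], [0, 0, 0]],
    [[0, 0, 0.12], [0, 0, 0]],
    [[0, 0, 0.12], [0, 0, 0]],
    [[0, 0, 0.12], [0, 0, 0]],
    [[0, 0, 0.12], [0, 0, 0]],
    [[0, 0, 0], [0, 0, 0]],
  ],
)

```text
t: 28.6
tcp_pos: [0.4888, 0.2109, 0.022]
tcp_rot: [0.67, 0.742, -0.001, -0.004]
wrist_force: [-1.2, -0.4, 0.0]
width: 0.0427
```

Call:
arm_command(
  commands=[
    [[0, 0, 0], [0, 0, 0]],
    [[0, 0, 0], [0, 0, 0]],
    [[0, 0, 0], [0, 0, 0]],
    [[0, 0, 0], [0, 0, 0]],
    [[0, 0, 0], [0, 0, 0]],
    [[0, 0, 0], [0, 0, 0]],
    [[0, 0, 0], [0, 0, 0]],
    [[0, 0, 0], [0, 0, 0]],
    [[0, 0, 0], [0, 0, 0]],
    [[0, 0, 0], [0, 0, 0]],
  ],
  gripper=0,
  newtons=60,
)

```text
t: 29.6
tcp_pos: [0.4904, 0.2112, 0.0237]
tcp_rot: [0.67, 0.742, 0.001, -0.003]
wrist_force: [-0.5, -0.2, 5.9]
width: 0.0102
```

Run:
```python
from h import *
s=get_state(); print(s["tcp_pos"],s["wrist_force"],s["width"],R.from_quat(s["tcp_rot"]).as_matrix())
c,im=snap("top","t1"); hsv=cv2.cvtColor(im,cv2.COLOR_RGB2HSV)
grey=cv2.inRange(hsv,(0,0,95),(179,45,255)); n,_,st,ce=cv2.connectedComponentsWithStats(grey[160:225,243:345])
for i in range(1,n):
    if st[i,4]>60: print(st[i],ce[i]+[243,160])
yel=cv2.inRange(hsv,(10,120,90),(34,255,255)); n,_,st,ce=cv2.connectedComponentsWithStats(yel[130:165,235:345])
for i in range(1,n):
    if st[i,4]>30: print(st[i],ce[i]+[235,130])
```

```text
[0.4904 0.2112 0.0237] [-0.4576 -0.1603  5.9492] 0.01019569844127278 [[-0.102   0.9948 -0.0031]
 [ 0.9948  0.102   0.0048]
 [ 0.0051 -0.0026 -1.    ]]
[ 68   6  24  25 403] [322.4715 178.268 ]
[  3  19  24  25 415] [257.1181 191.4072]
[ 35  27  24  24 410] [289.5293 198.8024]
[ 54   7  12  14 123] [294.4065 144.0813]
[ 14  10  12  15 120] [254.4   147.775]
```

```bash
cat >> h.py <<'E'
def pre(cx,cy,yaw,back,z=.0117):
    return np.array([cx-back*np.cos(yaw),cy-back*np.sin(yaw),z]),Rtool(yaw+np.pi/2,0)
E
python3 - <<'E'
from h import *
p0=np.array([.4904,.2112,.104]); 
p,Rt=pre(.556,.136,.33,.150); a=p.copy(); a[2]=.104
rows(a,Rt,8,p0=p0)
E
```

```text
rows(n=8):
[[-0.18, -0.14, -0.0], [-0.0, -0.01, -0.24]]
[[-0.18, -0.14, -0.0], [-0.0, -0.01, -0.24]]
[[-0.17, -0.15, -0.0], [-0.0, -0.01, -0.24]]
[[-0.17, -0.15, -0.0], [-0.0, -0.01, -0.24]]
[[-0.16, -0.16, -0.0], [-0.0, -0.01, -0.24]]
[[-0.16, -0.16, -0.0], [-0.0, -0.01, -0.24]]
[[-0.15, -0.17, -0.0], [-0.0, -0.01, -0.24]]
[[-0.15, -0.17, -0.0], [-0.0, -0.01, -0.24]]
```

Call:
arm_command(
  commands=[
    [[0, 0, -0.1], [0, 0, 0]],
    [[0, 0, -0.25], [0, 0, 0]],
    [[0, 0, -0.25], [0, 0, 0]],
    [[0, 0, -0.2], [0, 0, 0]],
    [[0, 0, -0.2], [0, 0, 0]],
    [[-0.18, -0.14, 0], [0, 0, -0.24]],
    [[-0.18, -0.14, 0], [0, 0, -0.24]],
    [[-0.17, -0.15, 0], [0, 0, -0.24]],
    [[-0.17, -0.15, 0], [0, 0, -0.24]],
    [[-0.16, -0.16, 0], [0, 0, -0.24]],
  ],
)

```text
t: 30.65
tcp_pos: [0.4419, 0.1327, 0.1029]
tcp_rot: [0.614, 0.789, 0.0, -0.003]
wrist_force: [0.3, -0.4, -0.7]
width: 0.01
```

Call:
arm_command(
  commands=[
    [[-0.16, -0.16, 0], [0, 0, -0.24]],
    [[-0.15, -0.17, 0], [0, 0, -0.24]],
    [[-0.15, -0.17, 0], [0, 0, -0.24]],
    [[0, 0, 0], [0, 0, 0]],
    [[0, 0, 0.2], [0, 0, 0]],
    [[0, 0, 0.2], [0, 0, 0]],
    [[0, 0, 0.2], [0, 0, 0]],
    [[0, 0, 0.2], [0, 0, 0]],
    [[0, 0, 0.1], [0, 0, 0]],
    [[0, 0, 0], [0, 0, 0]],
  ],
)

```text
t: 31.65
tcp_pos: [0.413, 0.0876, 0.0298]
tcp_rot: [0.58, 0.814, -0.0, -0.004]
wrist_force: [-0.4, -0.8, -0.9]
width: 0.0108
```

Run:
```python
from h import *
s=get_state(); print(s["tcp_pos"],s["wrist_force"],s["width"],R.from_quat(s["tcp_rot"]).as_matrix()[:,1],s["joint_positions"])
c,im=snap("wrist","w7"); print(c[2],c[3]); print(proj(c,[.556,.136,.024]),proj(c,[.556-.03*.946,.136-.03*.324,.024]))
```

```text
[0.413  0.0876 0.0298] [-0.3535 -0.8451 -0.9461] 0.010773016413230564 [ 0.9452  0.3265 -0.0049] [ 0.015   0.2035 -0.645   0.7291  0.0047 -0.3176]
[0.3399 0.0615 0.1739] [[-0.3278  0.9015  0.2826]
 [ 0.9447  0.3109  0.1042]
 [ 0.0061  0.3011 -0.9536]]
[284.6508 464.6119] [284.7397 432.5205]
```

View pics/w7.png

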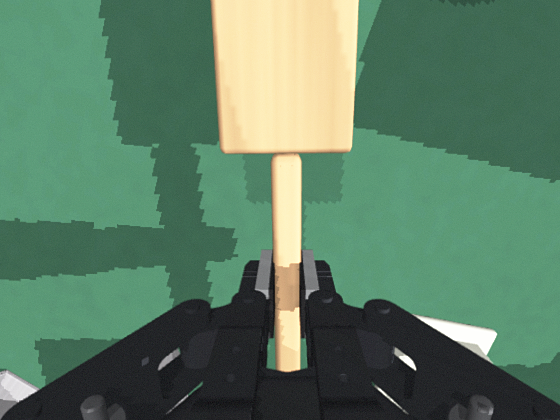

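The wrist view shows the spatula held straight along the tool's axis. The gripper hides the mould, so I'll check its centre with the side camera.

Run:
```python
from h import *
cs=cal("side"); im=eyes.read_camera("side"); cv2.imwrite("pics/s4.png",im[:,:,::-1]); hsv=cv2.cvtColor(im,cv2.COLOR_RGB2HSV)
grey=cv2.inRange(hsv,(0,0,70),(179,50,255)); n,_,st,ce=cv2.connectedComponentsWithStats(grey[170:260,262:350])
ct=cal("top"); tops=[(257.1,191.4),(289.5,198.8),(322.4,178.2)]
for i in range(1,n):
    if st[i,4]>100:
        uv=ce[i]+[262,170]; print(st[i],uv)
        for t in tops:
            p,e=tri(ct,t,cs,uv)
            if e<.012: print("   ",p,e)
for p in ([.556,.136,.024],[.534,.0397,.024],[.597,-.059,.024]): print(proj(cs,p))
```

```text
[  0   0  36  34 649] [278.6918 188.0062]
    [0.5522 0.1365 0.0331] 0.009217951310101051
    [0.5187 0.0393 0.108 ] 0.0007872867331512715
[  7  30  32  29 630] [284.4746 213.7619]
    [0.5355 0.0395 0.0245] 0.0017033677331239141
[ 47  54  28  24 632] [322.7057 235.4304]
    [ 0.5995 -0.0595  0.0239] 0.0013979194172295364
[281.7188 190.1416]
[284.2163 213.8846]
[321.9404 235.3627]
```

Call:
arm_command(
  commands=[
    [[0, 0, 0.12], [0, 0, 0]],
    [[0, 0, 0.105], [0, 0, 0]],
    [[0, 0, 0], [0, 0, 0]],
    [[0, 0.15, 0], [0, 0, 0]],
    [[0, 0.15, 0], [0, 0, 0]],
    [[0, 0.15, 0], [0, 0, 0]],
    [[0, 0.15, 0], [0, 0, 0]],
    [[0, 0.15, 0], [0, 0, 0]],
    [[0, 0, 0], [0, 0, 0]],
    [[0, 0, 0], [0, 0, 0]],
  ],
)

```text
t: 32.75
tcp_pos: [0.4702, 0.1071, 0.0122]
tcp_rot: [0.58, 0.814, 0.0, -0.003]
wrist_force: [-0.6, -0.8, -1.1]
width: 0.0107
```

Call:
arm_command(
  commands=[
    [[0, 0.15, 0], [0, 0, 0]],
    [[0, 0.15, 0], [0, 0, 0]],
    [[0, 0.15, 0], [0, 0, 0]],
    [[0, 0, 0], [0, 0, 0]],
    [[0, 0, -0.05], [-0.5, 0, 0]],
    [[0, 0, -0.05], [-0.5, 0, 0]],
    [[0, 0, -0.05], [-0.5, 0, 0]],
    [[0, 0, -0.1], [-0.4, 0, 0]],
    [[0, 0, -0.1], [0, 0, 0]],
    [[0, 0, -0.1], [0, 0, 0]],
  ],
)

```text
t: 33.75
tcp_pos: [0.4985, 0.1165, 0.0483]
tcp_rot: [0.577, 0.809, 0.093, 0.062]
wrist_force: [0.4, -0.5, -1.6]
width: 0.0103
```

Run:
```python
from h import *
s=get_state(); print(s["tcp_pos"],s["wrist_force"],s["width"],R.from_quat(s["tcp_rot"]).as_matrix()[:,1],s["joint_positions"])
snap("side","s5")
im=cv2.imread("pics/s5.png"); cv2.imwrite("pics/s5c.png",cv2.resize(im[100:260,180:380],(700,560)))
```

```text
[0.4985 0.1165 0.0483] [ 0.4274 -0.4692 -1.5789] 0.010271488714980993 [0.9221 0.3169 0.2218] [ 0.0301  0.1786 -0.6527  0.5273  0.0715 -0.294 ]
```

View pics/s5c.png

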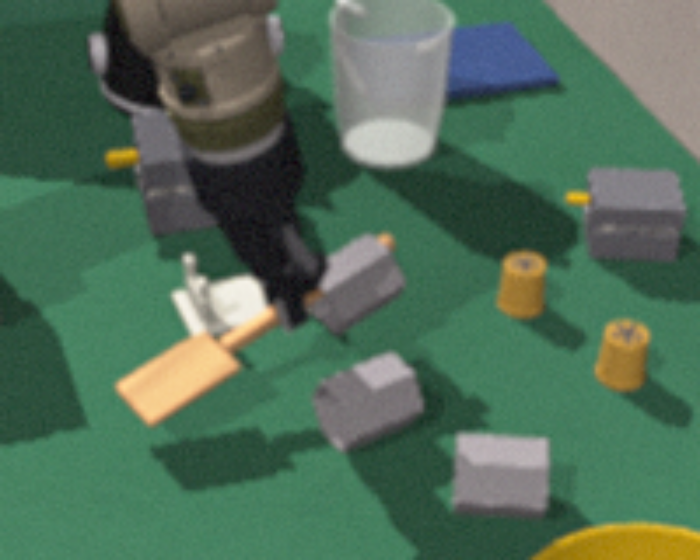

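Mould 0 is threaded on the handle, with the tip showing beyond it at (388,243), and it has been lifted. Now I carry it to the yellow bowl.

```bash
cat >> h.py <<'E'
OFF=.0123
def spat(o,head,down):
    """TCP pose with spatula origin at o, handle heading, handle tilted down by `down`"""
    Rt=Rtool(head+np.pi/2,-down); return np.array(o)+OFF*Rt[:,2],Rt
def dump(end,head,down):
    _,Rt=spat([0,0,0],head,down); return spat(np.array(end)-.1*Rt[:,1],head,down)
E
python3 - <<'E'
from h import *
s=get_state(); R0=R.from_quat(s["tcp_rot"]).as_matrix(); p0=s["tcp_pos"]+[0,0,.14]
rows(p0,R0,5)
pd,Rd=dump([.612,-.25,.10],1.19,1.05)
p1,R1=spat([.598,-.294,.215],1.19,-.2)
rows(p1,R1,14,p0,R0); rows(pd,Rd,12,p1,R1)
E
```

```text
rows(n=5):
[[0.0, 0.08, -0.34], [0.0, 0.0, 0.0]]
[[0.0, 0.08, -0.34], [0.0, 0.0, 0.0]]
[[0.0, 0.08, -0.34], [0.0, 0.0, 0.0]]
[[0.0, 0.08, -0.34], [0.0, 0.0, 0.0]]
[[0.0, 0.08, -0.34], [0.0, 0.0, 0.0]]
rows(n=14):
[[-0.37, -0.03, -0.02], [0.02, 0.11, -0.5]]
[[-0.37, -0.05, -0.03], [0.02, 0.11, -0.5]]
[[-0.37, -0.08, -0.03], [0.02, 0.11, -0.5]]
[[-0.36, -0.1, -0.03], [0.02, 0.11, -0.5]]
[[-0.35, -0.12, -0.04], [0.02, 0.11, -0.5]]
[[-0.35, -0.14, -0.04], [0.02, 0.11, -0.5]]
[[-0.34, -0.16, -0.05], [0.02, 0.11, -0.5]]
[[-0.32, -0.18, -0.05], [0.02, 0.11, -0.5]]
[[-0.31, -0.2, -0.05], [0.02, 0.11, -0.5]]
[[-0.3, -0.22, -0.06], [0.02, 0.11, -0.5]]
[[-0.29, -0.24, -0.06], [0.02, 0.11, -0.5]]
[[-0.27, -0.25, -0.06], [0.02, 0.11, -0.5]]
[[-0.25, -0.27, -0.07], [0.02, 0.11, -0.5]]
[[-0.24, -0.28, -0.07], [0.02, 0.11, -0.5]]
rows(n=12):
[[0.0, -0.02, 0.02], [0.87, 0.0, 0.0]]
[[0.0, -0.02, 0.02], [0.87, 0.0, 0.0]]
[[0.0, -0.02, 0.02], [0.87, 0.0, 0.0]]
[[0.0, -0.01, 0.03], [0.87, 0.0, 0.0]]
[[0.0, -0.01, 0.03], [0.87, 0.0, 0.0]]
[[0.0, -0.01, 0.03], [0.87, 0.0, 0.0]]
[[0.0, -0.01, 0.03], [0.87, 0.0, 0.0]]
[[0.0, -0.0, 0.03], [0.87, 0.0, 0.0]]
[[0.0, -0.0, 0.03], [0.87, 0.0, 0.0]]
[[0.0, 0.0, 0.03], [0.87, 0.0, 0.0]]
[[0.0, 0.01, 0.03], [0.87, 0.0, 0.0]]
[[0.0, 0.01, 0.03], [0.87, 0.0, 0.0]]
```

Call:
arm_command(
  commands=[
    [[0, 0.08, -0.34], [0, 0, 0]],
    [[0, 0.08, -0.34], [0, 0, 0]],
    [[0, 0.08, -0.34], [0, 0, 0]],
    [[0, 0.08, -0.34], [0, 0, 0]],
    [[0, 0.08, -0.34], [0, 0, 0]],
    [[-0.2, -0.02, -0.02], [0.02, 0.11, -0.5]],
    [[-0.37, -0.05, -0.03], [0.02, 0.11, -0.5]],
    [[-0.37, -0.08, -0.03], [0.02, 0.11, -0.5]],
    [[-0.36, -0.1, -0.03], [0.02, 0.11, -0.5]],
    [[-0.35, -0.12, -0.04], [0.02, 0.11, -0.5]],
  ],
)

```text
t: 34.8
tcp_pos: [0.5325, -0.0176, 0.1927]
tcp_rot: [0.445, 0.889, 0.097, 0.046]
wrist_force: [1.4, -0.3, -1.5]
width: 0.0103
```

Call:
arm_command(
  commands=[
    [[-0.35, -0.14, -0.04], [0.02, 0.11, -0.5]],
    [[-0.34, -0.16, -0.05], [0.02, 0.11, -0.5]],
    [[-0.32, -0.18, -0.05], [0.02, 0.11, -0.5]],
    [[-0.31, -0.2, -0.05], [0.02, 0.11, -0.5]],
    [[-0.3, -0.22, -0.06], [0.02, 0.11, -0.5]],
    [[-0.29, -0.24, -0.06], [0.02, 0.11, -0.5]],
    [[-0.27, -0.25, -0.06], [0.02, 0.11, -0.5]],
    [[-0.25, -0.27, -0.07], [0.02, 0.11, -0.5]],
    [[-0.24, -0.28, -0.07], [0.02, 0.11, -0.5]],
    [[-0.1, -0.1, 0], [0, 0, 0]],
  ],
)

```text
t: 35.8
tcp_pos: [0.602, -0.2925, 0.1968]
tcp_rot: [0.188, 0.977, 0.097, 0.013]
wrist_force: [-0.0, 0.0, -2.3]
width: 0.0105
```

Run:
```python
from h import *
s=get_state(); print(s["tcp_pos"],s["wrist_force"],s["width"],s["joint_positions"])
pd,Rd=dump([.612,-.25,.10],1.19,1.05); rows(pd,Rd,12)
cs,im=snap("side","s6"); cv2.imwrite("pics/s6c.png",cv2.resize(im[100:420,200:520,::-1],(600,600)))
```

```text
[ 0.602  -0.2925  0.1968] [-0.0174  0.0132 -2.2669] 0.010512854304980189 [-0.6559  0.5529  0.3138  1.3956  0.1854 -1.8519]
rows(n=12):
[[0.01, -0.02, 0.01], [0.87, -0.01, 0.0]]
[[0.01, -0.02, 0.02], [0.87, -0.01, 0.0]]
[[0.01, -0.02, 0.02], [0.87, -0.01, 0.0]]
[[0.01, -0.02, 0.02], [0.87, -0.01, 0.0]]
[[0.01, -0.01, 0.02], [0.87, -0.01, 0.0]]
[[0.01, -0.01, 0.02], [0.87, -0.01, 0.0]]
[[0.01, -0.01, 0.02], [0.87, -0.01, 0.0]]
[[0.01, -0.01, 0.02], [0.87, -0.01, 0.0]]
[[0.01, -0.0, 0.02], [0.87, -0.01, 0.0]]
[[0.01, -0.0, 0.02], [0.87, -0.01, 0.0]]
[[0.01, 0.0, 0.02], [0.87, -0.01, 0.0]]
[[0.01, 0.0, 0.02], [0.87, -0.01, 0.0]]
```

View pics/s6c.png

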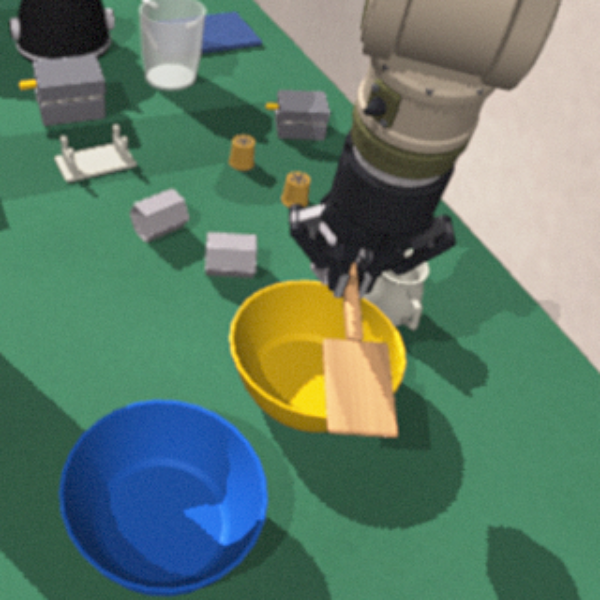

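The spatula is over the yellow bowl, with the mould still on the handle behind the fingers. Next I tilt the handle down.

Call:
arm_command(
  commands=[
    [[0.01, -0.02, 0.01], [0.87, 0, 0]],
    [[0.01, -0.02, 0.02], [0.87, 0, 0]],
    [[0.01, -0.02, 0.02], [0.87, 0, 0]],
    [[0.01, -0.02, 0.02], [0.87, 0, 0]],
    [[0.01, -0.01, 0.02], [0.87, 0, 0]],
    [[0.01, -0.01, 0.02], [0.87, 0, 0]],
    [[0.01, -0.01, 0.02], [0.87, 0, 0]],
    [[0.01, -0.01, 0.02], [0.87, 0, 0]],
    [[0.01, 0, 0.02], [0.87, 0, 0]],
    [[0.01, 0, 0.02], [0.87, 0, 0]],
  ],
)

```text
t: 36.85
tcp_pos: [0.5887, -0.2971, 0.1853]
tcp_rot: [0.169, 0.895, -0.404, -0.081]
wrist_force: [0.1, 0.2, -1.6]
width: 0.0107
```

Call:
arm_command(
  commands=[
    [[0.01, 0, 0.02], [0.87, 0, 0]],
    [[0.01, 0, 0.02], [0.87, 0, 0]],
    [[0, 0, 0], [0, 0, 0]],
    [[0, 0, 0], [0, 0, 0]],
    [[0, 0, 0], [0, 0, 0]],
    [[0, 0, 0], [0, 0, 0]],
    [[0, 0, 0], [0, 0, 0]],
    [[0, 0, 0], [0, 0, 0]],
    [[0, 0, 0], [0, 0, 0]],
    [[0, 0, 0], [0, 0, 0]],
  ],
)

```text
t: 37.85
tcp_pos: [0.5858, -0.3006, 0.1826]
tcp_rot: [0.16, 0.849, -0.494, -0.099]
wrist_force: [1.3, -0.4, -1.0]
width: 0.0107
```

Run:
```python
from h import *
s=get_state(); print(s["tcp_pos"],s["wrist_force"],s["width"],s["joint_positions"],R.from_quat(s["tcp_rot"]).as_matrix()[:,1])
cs,im=snap("side","s7"); ct,it=snap("top","t7"); cv2.imwrite("pics/s7c.png",np.hstack([cv2.resize(im[180:360,290:440,::-1],(450,540)),cv2.resize(it[110:220,330:430,::-1],(350,540))]))
```

```text
[ 0.5858 -0.3006  0.1826] [ 1.3361 -0.3795 -1.0249] 0.010685393918691114 [-0.2021  0.7219  0.1944  1.3536 -1.0272 -1.2246] [ 0.1734  0.4611 -0.8702]
```

View pics/s7c.png

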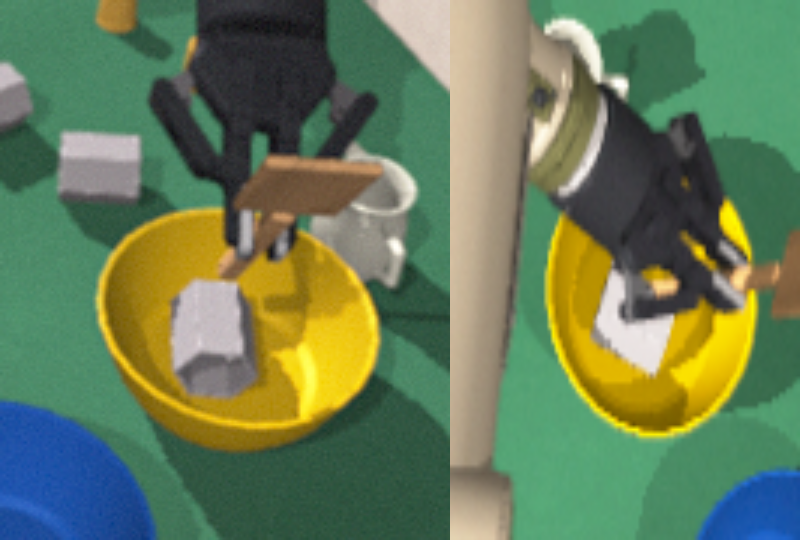

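Mould 0 lies in the yellow bowl, at (210,340) in the side crop, and the handle is free. Now mould 1.

Run:
```python
from h import *
pa,Ra=spat([.57,-.27,.23],1.0,.45); rows(pa,Ra,6)
p1,R1=pre(.5355,.0395,.296,.150); p1[2]=.10; rows(p1,R1,11,pa,Ra)
```

```text
rows(n=6):
[[0.06, -0.05, -0.07], [-0.84, 0.17, 0.21]]
[[0.06, -0.04, -0.07], [-0.84, 0.17, 0.21]]
[[0.06, -0.04, -0.07], [-0.84, 0.17, 0.21]]
[[0.06, -0.03, -0.08], [-0.84, 0.17, 0.21]]
[[0.06, -0.02, -0.08], [-0.84, 0.17, 0.21]]
[[0.06, -0.02, -0.08], [-0.84, 0.17, 0.21]]
rows(n=11):
[[0.33, 0.19, 0.06], [-0.33, 0.12, 0.52]]
[[0.34, 0.17, 0.07], [-0.33, 0.12, 0.52]]
[[0.35, 0.15, 0.08], [-0.33, 0.12, 0.52]]
[[0.36, 0.12, 0.09], [-0.33, 0.12, 0.52]]
[[0.37, 0.09, 0.1], [-0.33, 0.12, 0.52]]
[[0.37, 0.07, 0.11], [-0.33, 0.12, 0.52]]
[[0.37, 0.04, 0.11], [-0.33, 0.12, 0.52]]
[[0.37, 0.01, 0.12], [-0.33, 0.12, 0.52]]
[[0.37, -0.02, 0.13], [-0.33, 0.12, 0.52]]
[[0.36, -0.05, 0.13], [-0.33, 0.12, 0.52]]
[[0.36, -0.07, 0.13], [-0.33, 0.12, 0.52]]
```

Call:
arm_command(
  commands=[
    [[0.06, -0.05, -0.07], [-0.84, 0.17, 0.21]],
    [[0.06, -0.04, -0.07], [-0.84, 0.17, 0.21]],
    [[0.06, -0.04, -0.07], [-0.84, 0.17, 0.21]],
    [[0.06, -0.03, -0.08], [-0.84, 0.17, 0.21]],
    [[0.06, -0.02, -0.08], [-0.84, 0.17, 0.21]],
    [[0.06, -0.02, -0.08], [-0.84, 0.17, 0.21]],
    [[0.33, 0.19, 0.06], [-0.33, 0.12, 0.52]],
    [[0.34, 0.17, 0.07], [-0.33, 0.12, 0.52]],
    [[0.35, 0.15, 0.08], [-0.33, 0.12, 0.52]],
    [[0.36, 0.12, 0.09], [-0.33, 0.12, 0.52]],
  ],
)

```text
t: 38.95
tcp_pos: [0.5025, -0.1762, 0.1749]
tcp_rot: [0.4, 0.906, -0.137, -0.039]
wrist_force: [-1.0, -0.2, -0.3]
width: 0.0107
```

Call:
arm_command(
  commands=[
    [[0.37, 0.09, 0.1], [-0.33, 0.12, 0.52]],
    [[0.37, 0.07, 0.11], [-0.33, 0.12, 0.52]],
    [[0.37, 0.04, 0.11], [-0.33, 0.12, 0.52]],
    [[0.37, 0.01, 0.12], [-0.33, 0.12, 0.52]],
    [[0.37, -0.02, 0.13], [-0.33, 0.12, 0.52]],
    [[0.36, -0.05, 0.13], [-0.33, 0.12, 0.52]],
    [[0.36, -0.07, 0.13], [-0.33, 0.12, 0.52]],
    [[0, 0, 0], [0, 0, 0]],
    [[0, 0, 0], [0, 0, 0]],
    [[0, 0, 0], [0, 0, 0]],
  ],
)

```text
t: 39.95
tcp_pos: [0.3922, -0.0063, 0.1004]
tcp_rot: [0.592, 0.806, 0.002, 0.003]
wrist_force: [0.7, -0.2, -0.4]
width: 0.0105
```

```bash
cat >> h.py <<'E'
def find(n0=262,n1=345,r0=190,r1=262):
    cs=cal("side"); ims=eyes.read_camera("side"); ct=cal("top"); imt=eyes.read_camera("top")
    f=lambda im,b,v,s:[(st,ce) for st,ce in zip(*cv2.connectedComponentsWithStats(cv2.inRange(cv2.cvtColor(im,cv2.COLOR_RGB2HSV)[b[1]:b[3],b[0]:b[2]],(0,0,v),(179,s,255)))[2:]) if 250<st[4]<2000]
    S=[ce+[n0,r0] for st,ce in f(ims,(n0,r0,n1,r1),70,50)]; T=[ce+[243,160] for st,ce in f(imt,(243,160,350,225),95,45)]
    print("side",np.array(S),"top",np.array(T))
    for t in T:
        for q in S:
            p,e=tri(ct,t,cs,q)
            if e<.008 and abs(p[2]-.024)<.02: print("  mould",p,e)
E
python3 - <<'E'
from h import *
s=get_state(); print(s["tcp_pos"],s["wrist_force"],s["width"],s["joint_positions"],R.from_quat(s["tcp_rot"]).as_matrix()[:,1])
find()
p1,R1=pre(.5355,.0395,.296,.150); rows(p1,R1,6)
E
```

```text
[ 0.3922 -0.0063  0.1004] [ 0.671  -0.2372 -0.4149] 0.010525115617460314 [-0.2232  0.0481 -0.6198  0.8962  0.0022 -0.5264] [0.9543 0.2986 0.0069]
side [[284.4371 213.9685]
 [322.7181 235.4724]] top [[322.1971 178.2043]]
  mould [ 0.5997 -0.059   0.0231] 0.001267139930910673
rows(n=6):
[[0.0, -0.0, 0.18], [0.01, 0.0, 0.01]]
[[0.0, -0.0, 0.18], [0.01, 0.0, 0.01]]
[[0.0, 0.0, 0.18], [0.01, 0.0, 0.01]]
[[0.0, 0.0, 0.18], [0.01, 0.0, 0.01]]
[[0.0, 0.0, 0.18], [0.01, 0.0, 0.01]]
[[0.0, 0.0, 0.18], [0.01, 0.0, 0.01]]
```

Call:
arm_command(
  commands=[
    [[0, 0, 0.18], [0, 0, 0]],
    [[0, 0, 0.18], [0, 0, 0]],
    [[0, 0, 0.18], [0, 0, 0]],
    [[0, 0, 0.18], [0, 0, 0]],
    [[0, 0, 0.18], [0, 0, 0]],
    [[0, 0, 0.18], [0, 0, 0]],
    [[0, 0, 0], [0, 0, 0]],
    [[0, 0.15, 0], [0, 0, 0]],
    [[0, 0.15, 0], [0, 0, 0]],
    [[0, 0.15, 0], [0, 0, 0]],
  ],
)

```text
t: 41.05
tcp_pos: [0.4281, 0.0053, 0.0144]
tcp_rot: [0.592, 0.806, 0.003, 0.003]
wrist_force: [0.0, 0.4, -1.5]
width: 0.0104
```

Call:
arm_command(
  commands=[
    [[0, 0.15, 0], [0, 0, 0]],
    [[0, 0.15, 0], [0, 0, 0]],
    [[0, 0.15, 0], [0, 0, 0]],
    [[0, 0.15, 0], [0, 0, 0]],
    [[0, 0.16, 0], [0, 0, 0]],
    [[0, 0, 0], [0, 0, 0]],
    [[0, 0, -0.05], [-0.5, 0, 0]],
    [[0, 0, -0.05], [-0.5, 0, 0]],
    [[0, 0, -0.05], [-0.5, 0, 0]],
    [[0, 0, -0.1], [-0.4, 0, 0]],
  ],
)

```text
t: 42.05
tcp_pos: [0.4795, 0.0229, 0.0329]
tcp_rot: [0.588, 0.8, 0.094, 0.068]
wrist_force: [-0.4, -0.1, -2.0]
width: 0.0103
```

Call:
arm_command(
  commands=[
    [[0, 0.02, -0.1], [0, 0, 0]],
    [[0, 0.08, -0.34], [0, 0, 0]],
    [[0, 0.08, -0.34], [0, 0, 0]],
    [[0, 0.08, -0.34], [0, 0, 0]],
    [[0, 0.08, -0.34], [0, 0, 0]],
    [[0, 0.08, -0.34], [0, 0, 0]],
    [[0, 0, 0], [0, 0, 0]],
    [[0, 0, 0], [0, 0, 0]],
    [[0, 0, 0], [0, 0, 0]],
    [[0, 0, 0], [0, 0, 0]],
  ],
)

```text
t: 43.05
tcp_pos: [0.4796, 0.0227, 0.1798]
tcp_rot: [0.588, 0.8, 0.093, 0.067]
wrist_force: [0.5, 1.1, -1.3]
width: 0.0108
```

Run:
```python
from h import *
s=get_state(); print(s["tcp_pos"],s["wrist_force"],s["width"],s["joint_positions"],R.from_quat(s["tcp_rot"]).as_matrix()[:,1])
find()
pd,Rd=dump([.622,-.235,.11],1.19,1.05)
p1,R1=spat(pd-OFF*Rd[:,2]+[0,0,.03],1.19,-.2)
rows(p1,R1,12); rows(pd,Rd,12,p1,R1)
```

```text
[0.4796 0.0227 0.1798] [ 0.4894  1.141  -1.3114] 0.010821782526777016 [-0.1898 -0.0191 -0.5045  0.8825  0.1096 -0.4814] [0.9294 0.2901 0.2282]
side [[322.8211 235.4457]] top [[322.1908 178.1932]]
  mould [ 0.5998 -0.059   0.0231] 0.0010464135581123304
rows(n=12):
[[-0.34, 0.04, -0.03], [0.02, 0.13, -0.6]]
[[-0.34, 0.01, -0.03], [0.02, 0.13, -0.6]]
[[-0.34, -0.01, -0.04], [0.02, 0.13, -0.6]]
[[-0.34, -0.04, -0.04], [0.02, 0.13, -0.6]]
[[-0.33, -0.06, -0.05], [0.02, 0.13, -0.6]]
[[-0.33, -0.08, -0.05], [0.02, 0.13, -0.6]]
[[-0.32, -0.11, -0.06], [0.02, 0.13, -0.6]]
[[-0.31, -0.13, -0.06], [0.02, 0.13, -0.6]]
[[-0.3, -0.15, -0.07], [0.02, 0.13, -0.6]]
[[-0.28, -0.17, -0.07], [0.02, 0.13, -0.6]]
[[-0.27, -0.19, -0.08], [0.02, 0.13, -0.6]]
[[-0.25, -0.21, -0.08], [0.02, 0.13, -0.6]]
rows(n=12):
[[0.0, -0.02, 0.02], [0.87, 0.0, 0.0]]
[[0.0, -0.02, 0.02], [0.87, 0.0, 0.0]]
[[0.0, -0.01, 0.03], [0.87, 0.0, 0.0]]
[[0.0, -0.01, 0.03], [0.87, 0.0, 0.0]]
[[0.0, -0.01, 0.03], [0.87, 0.0, 0.0]]
[[0.0, -0.01, 0.03], [0.87, 0.0, 0.0]]
[[0.0, -0.0, 0.03], [0.87, 0.0, 0.0]]
[[0.0, 0.0, 0.03], [0.87, 0.0, 0.0]]
[[0.0, 0.0, 0.03], [0.87, 0.0, 0.0]]
[[0.0, 0.01, 0.03], [0.87, 0.0, 0.0]]
[[0.0, 0.01, 0.03], [0.87, 0.0, 0.0]]
[[0.0, 0.01, 0.03], [0.87, 0.0, 0.0]]
```

Call:
arm_command(
  commands=[
    [[-0.2, 0.04, -0.03], [0.02, 0.13, -0.6]],
    [[-0.34, 0.04, -0.03], [0.02, 0.13, -0.6]],
    [[-0.34, 0.02, -0.04], [0.02, 0.13, -0.6]],
    [[-0.34, -0.01, -0.04], [0.02, 0.13, -0.6]],
    [[-0.33, -0.03, -0.05], [0.02, 0.13, -0.6]],
    [[-0.33, -0.05, -0.05], [0.02, 0.13, -0.6]],
    [[-0.34, -0.08, -0.06], [0.02, 0.13, -0.6]],
    [[-0.34, -0.1, -0.06], [0.02, 0.13, -0.6]],
    [[-0.34, -0.13, -0.07], [0.02, 0.13, -0.6]],
    [[-0.33, -0.17, -0.07], [0.02, 0.13, -0.6]],
  ],
)

```text
t: 44.15
tcp_pos: [0.6048, -0.2158, 0.2128]
tcp_rot: [0.259, 0.96, 0.099, 0.029]
wrist_force: [0.2, -0.1, -1.2]
width: 0.0106
```

Call:
arm_command(
  commands=[
    [[-0.31, -0.19, -0.08], [0.02, 0.13, -0.6]],
    [[-0.3, -0.21, -0.08], [0.02, 0.13, -0.6]],
    [[0, 0, 0], [0, 0, 0]],
    [[0, 0, 0], [0, 0, 0]],
    [[0, 0, 0], [0, 0, 0]],
    [[0, 0, 0], [0, 0, 0]],
    [[0, 0, 0], [0, 0, 0]],
    [[0, 0, 0], [0, 0, 0]],
    [[0, 0, 0], [0, 0, 0]],
    [[0, 0, 0], [0, 0, 0]],
  ],
)

```text
t: 45.15
tcp_pos: [0.6313, -0.2676, 0.2202]
tcp_rot: [0.189, 0.977, 0.098, 0.021]
wrist_force: [-0.1, -0.4, -1.1]
width: 0.0108
```

Run:
```python
from h import *
s=get_state(); print(s["tcp_pos"],s["wrist_force"],s["width"],s["joint_positions"],R.from_quat(s["tcp_rot"]).as_matrix()[:,1])
ct,im=snap("top","t8"); hsv=cv2.cvtColor(im,cv2.COLOR_RGB2HSV)
g=cv2.inRange(hsv,(0,0,95),(179,60,255)); n,_,st,ce=cv2.connectedComponentsWithStats(g[130:215,345:430])
for i in range(1,n):
    if st[i,4]>40: print(st[i],ce[i]+[345,130],onplane(ct,*(ce[i]+[345,130]),.04))
pd,Rd=dump([.645,-.265,.11],1.19,1.05); rows(pd,Rd,12)
```

```text
[ 0.6313 -0.2676  0.2202] [-0.1306 -0.3925 -1.1003] 0.010781891614839643 [-0.6045  0.5623  0.3859  1.4353  0.1968 -1.7961] [0.3661 0.9089 0.1995]
[  5   0  62  25 686] [384.0029 139.6443] [ 0.7182 -0.2485  0.04  ]
[  17    0   68   85 2795] [408.1492 185.1932] [ 0.5755 -0.3163  0.04  ]
[ 26  34  29  21 292] [381.5856 173.5342] [ 0.6112 -0.237   0.04  ]
rows(n=12):
[[-0.01, -0.06, 0.02], [0.87, 0.0, -0.0]]
[[-0.01, -0.06, 0.03], [0.87, 0.0, -0.0]]
[[-0.01, -0.05, 0.03], [0.87, 0.0, -0.0]]
[[-0.01, -0.05, 0.04], [0.87, 0.0, -0.0]]
[[-0.01, -0.05, 0.04], [0.87, 0.0, -0.0]]
[[-0.01, -0.04, 0.05], [0.87, 0.0, -0.0]]
[[-0.01, -0.04, 0.05], [0.87, 0.0, -0.0]]
[[-0.01, -0.03, 0.05], [0.87, 0.0, -0.0]]
[[-0.01, -0.03, 0.06], [0.87, 0.0, -0.0]]
[[-0.01, -0.02, 0.06], [0.87, 0.0, -0.0]]
[[-0.01, -0.01, 0.06], [0.87, 0.0, -0.0]]
[[-0.01, -0.01, 0.06], [0.87, 0.0, -0.0]]
```

Call:
arm_command(
  commands=[
    [[-0.01, -0.06, 0.02], [0.87, 0, 0]],
    [[-0.01, -0.06, 0.03], [0.87, 0, 0]],
    [[-0.01, -0.05, 0.03], [0.87, 0, 0]],
    [[-0.01, -0.05, 0.04], [0.87, 0, 0]],
    [[-0.01, -0.05, 0.04], [0.87, 0, 0]],
    [[-0.01, -0.04, 0.05], [0.87, 0, 0]],
    [[-0.01, -0.04, 0.05], [0.87, 0, 0]],
    [[-0.01, -0.03, 0.05], [0.87, 0, 0]],
    [[-0.01, -0.03, 0.06], [0.87, 0, 0]],
    [[-0.01, -0.02, 0.06], [0.87, 0, 0]],
  ],
)

```text
t: 46.2
tcp_pos: [0.6229, -0.3114, 0.1955]
tcp_rot: [0.175, 0.895, -0.404, -0.076]
wrist_force: [0.7, -0.7, -0.7]
width: 0.0105
```

Call:
arm_command(
  commands=[
    [[-0.01, -0.01, 0.06], [0.87, 0, 0]],
    [[-0.01, -0.01, 0.06], [0.87, 0, 0]],
    [[0, 0, 0], [0, 0, 0]],
    [[0, 0, 0], [0, 0, 0]],
    [[0, 0, 0], [0, 0, 0]],
    [[0, 0, 0], [0, 0, 0]],
    [[0, 0, 0], [0, 0, 0]],
    [[0, 0, 0], [0, 0, 0]],
    [[0, 0, 0], [0, 0, 0]],
    [[0, 0, 0], [0, 0, 0]],
  ],
)

```text
t: 47.2
tcp_pos: [0.6206, -0.3202, 0.1904]
tcp_rot: [0.166, 0.849, -0.493, -0.094]
wrist_force: [-0.1, -0.3, -0.0]
width: 0.0103
```

Run:
```python
from h import *
s=get_state(); print(s["tcp_pos"],s["wrist_force"],s["width"],s["joint_positions"],R.from_quat(s["tcp_rot"]).as_matrix()[:,1])
ct,it=snap("top","t9"); cs,im=snap("side","s9")
hsv=cv2.cvtColor(im,cv2.COLOR_RGB2HSV); g=cv2.inRange(hsv,(0,0,70),(179,60,255)); n,_,st,ce=cv2.connectedComponentsWithStats(g[255:330,322:416])
for i in range(1,n):
    if st[i,4]>60: print(st[i],ce[i]+[322,255])
cv2.imwrite("pics/s9c.png",np.hstack([cv2.resize(im[180:360,290:440,::-1],(450,540)),cv2.resize(it[110:220,330:430,::-1],(350,540))]))
```

```text
[ 0.6206 -0.3202  0.1904] [-0.0549 -0.2899 -0.0361] 0.010322913492481194 [-0.2197  0.7758  0.3239  1.3943 -1.0291 -1.248 ] [ 0.1888  0.4588 -0.8682]
[72  0  7 13 69] [397.3623 260.8696]
[ 84   0  10  19 111] [411.5766 265.6486]
[  24   17   57   40 1808] [373.0017 292.0631]
```

View pics/s9c.png

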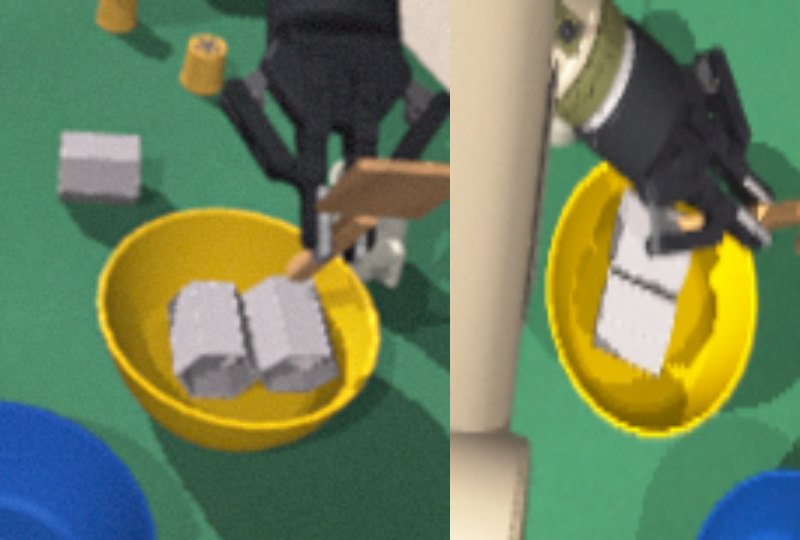

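Both moulds lie side by side in the yellow bowl, at (210,340) and (290,335) in the side crop. The third is still on the worktop, so I go for that one.

Run:
```python
from h import *
pa,Ra=spat([.58,-.27,.23],.9,.4); rows(pa,Ra,7)
p1,R1=pre(.5998,-.059,-.38,.150); p1[2]=.10; rows(p1,R1,13,pa,Ra)
```

```text
rows(n=7):
[[0.1, -0.02, -0.07], [-0.77, 0.23, 0.26]]
[[0.1, -0.02, -0.07], [-0.77, 0.23, 0.26]]
[[0.11, -0.02, -0.06], [-0.77, 0.23, 0.26]]
[[0.11, -0.01, -0.06], [-0.77, 0.23, 0.26]]
[[0.11, -0.01, -0.06], [-0.77, 0.23, 0.26]]
[[0.11, -0.01, -0.06], [-0.77, 0.23, 0.26]]
[[0.11, -0.01, -0.06], [-0.77, 0.23, 0.26]]
rows(n=13):
[[0.25, 0.17, 0.05], [-0.22, 0.16, 0.81]]
[[0.26, 0.14, 0.06], [-0.22, 0.16, 0.81]]
[[0.27, 0.11, 0.07], [-0.22, 0.16, 0.81]]
[[0.28, 0.08, 0.08], [-0.22, 0.16, 0.81]]
[[0.29, 0.05, 0.09], [-0.22, 0.16, 0.81]]
[[0.29, 0.02, 0.09], [-0.22, 0.16, 0.81]]
[[0.29, -0.01, 0.1], [-0.22, 0.16, 0.81]]
[[0.28, -0.04, 0.1], [-0.22, 0.16, 0.81]]
[[0.28, -0.07, 0.11], [-0.22, 0.16, 0.81]]
[[0.27, -0.1, 0.11], [-0.22, 0.16, 0.81]]
[[0.25, -0.12, 0.11], [-0.22, 0.16, 0.81]]
[[0.24, -0.15, 0.11], [-0.22, 0.16, 0.81]]
[[0.22, -0.18, 0.11], [-0.22, 0.16, 0.81]]
```

Call:
arm_command(
  commands=[
    [[0.1, -0.02, -0.07], [-0.77, 0.23, 0.26]],
    [[0.1, -0.02, -0.07], [-0.77, 0.23, 0.26]],
    [[0.11, -0.02, -0.06], [-0.77, 0.23, 0.26]],
    [[0.11, -0.01, -0.06], [-0.77, 0.23, 0.26]],
    [[0.11, -0.01, -0.06], [-0.77, 0.23, 0.26]],
    [[0.11, -0.01, -0.06], [-0.77, 0.23, 0.26]],
    [[0.11, -0.01, -0.06], [-0.77, 0.23, 0.26]],
    [[0.25, 0.17, 0.05], [-0.22, 0.16, 0.81]],
    [[0.26, 0.14, 0.06], [-0.22, 0.16, 0.81]],
    [[0.27, 0.11, 0.07], [-0.22, 0.16, 0.81]],
  ],
)

```text
t: 48.3
tcp_pos: [0.5499, -0.2116, 0.1921]
tcp_rot: [0.463, 0.872, -0.149, -0.049]
wrist_force: [0.3, -0.3, -0.2]
width: 0.0107
```

Call:
arm_command(
  commands=[
    [[0.28, 0.08, 0.08], [-0.22, 0.16, 0.81]],
    [[0.29, 0.05, 0.09], [-0.22, 0.16, 0.81]],
    [[0.29, 0.02, 0.09], [-0.22, 0.16, 0.81]],
    [[0.29, -0.01, 0.1], [-0.22, 0.16, 0.81]],
    [[0.28, -0.04, 0.1], [-0.22, 0.16, 0.81]],
    [[0.28, -0.07, 0.11], [-0.22, 0.16, 0.81]],
    [[0.27, -0.1, 0.11], [-0.22, 0.16, 0.81]],
    [[0.25, -0.12, 0.11], [-0.22, 0.16, 0.81]],
    [[0.24, -0.15, 0.11], [-0.22, 0.16, 0.81]],
    [[0.22, -0.18, 0.11], [-0.22, 0.16, 0.81]],
  ],
)

```text
t: 49.3
tcp_pos: [0.4591, -0.0046, 0.1008]
tcp_rot: [0.829, 0.559, 0.0, 0.005]
wrist_force: [0.0, -0.4, -0.1]
width: 0.0107
```

Run:
```python
from h import *
s=get_state(); print(s["tcp_pos"],s["wrist_force"],s["width"],s["joint_positions"],R.from_quat(s["tcp_rot"]).as_matrix()[:,1])
find()
p1,R1=pre(.5998,-.059,-.38,.150); rows(p1,R1,6)
```

```text
[ 0.4591 -0.0046  0.1008] [ 0.0157 -0.3639 -0.096 ] 0.010708918481591187 [-0.1808  0.1724 -0.4747  0.9164 -0.0066  0.2033] [ 0.9271 -0.3747  0.0085]
side [[322.7911 235.4604]] top []
rows(n=6):
[[0.0, 0.01, 0.18], [0.0, 0.01, 0.0]]
[[0.0, 0.01, 0.18], [0.0, 0.01, 0.0]]
[[0.0, 0.01, 0.18], [0.0, 0.01, 0.0]]
[[0.0, 0.01, 0.18], [0.0, 0.01, 0.0]]
[[0.0, 0.01, 0.18], [0.0, 0.01, 0.0]]
[[0.0, 0.01, 0.18], [0.0, 0.01, 0.0]]
```

Unmoved in the side view. I'll thread it the same way.

Call:
arm_command(
  commands=[
    [[0, 0.01, 0.18], [0, 0, 0]],
    [[0, 0.01, 0.18], [0, 0, 0]],
    [[0, 0.01, 0.18], [0, 0, 0]],
    [[0, 0.01, 0.18], [0, 0, 0]],
    [[0, 0, 0.18], [0, 0, 0]],
    [[0, 0, 0.18], [0, 0, 0]],
    [[0, 0, 0], [0, 0, 0]],
    [[0, 0.15, 0], [0, 0, 0]],
    [[0, 0.15, 0], [0, 0, 0]],
    [[0, 0.15, 0], [0, 0, 0]],
  ],
)

```text
t: 50.4
tcp_pos: [0.4988, -0.0213, 0.016]
tcp_rot: [0.828, 0.561, 0.001, 0.006]
wrist_force: [-0.1, 0.3, -1.1]
width: 0.0105
```

Call:
arm_command(
  commands=[
    [[0, 0.15, 0], [0, 0, 0]],
    [[0, 0.15, 0], [0, 0, 0]],
    [[0, 0.15, 0], [0, 0, 0]],
    [[0, 0.15, 0], [0, 0, 0]],
    [[0, 0.16, 0], [0, 0, 0]],
    [[0, 0, 0], [0, 0, 0]],
    [[0, 0, -0.05], [-0.5, 0, 0]],
    [[0, 0, -0.05], [-0.5, 0, 0]],
    [[0, 0, -0.05], [-0.5, 0, 0]],
    [[0, 0, -0.1], [-0.4, 0, 0]],
  ],
)

```text
t: 51.4
tcp_pos: [0.5488, -0.0415, 0.0344]
tcp_rot: [0.822, 0.557, 0.063, 0.099]
wrist_force: [-0.6, -0.5, -0.9]
width: 0.0108
```

Call:
arm_command(
  commands=[
    [[0, 0.02, -0.1], [0, 0, 0]],
    [[0, 0.08, -0.34], [0, 0, 0]],
    [[0, 0.08, -0.34], [0, 0, 0]],
    [[0, 0.08, -0.34], [0, 0, 0]],
    [[0, 0.08, -0.34], [0, 0, 0]],
    [[0, 0.08, -0.34], [0, 0, 0]],
    [[0, 0, 0], [0, 0, 0]],
    [[0, 0, 0], [0, 0, 0]],
    [[0, 0, 0], [0, 0, 0]],
    [[0, 0, 0], [0, 0, 0]],
  ],
)

```text
t: 52.4
tcp_pos: [0.5489, -0.0407, 0.1812]
tcp_rot: [0.822, 0.557, 0.062, 0.097]
wrist_force: [-0.8, -1.1, -1.9]
width: 0.0108
```

Run:
```python
from h import *
s=get_state(); print(s["tcp_pos"],s["wrist_force"],s["width"],s["joint_positions"],R.from_quat(s["tcp_rot"]).as_matrix()[:,1])
find()
pd,Rd=dump([.615,-.318,.105],1.19,1.05)
p1,R1=spat(pd-OFF*Rd[:,2]+[0,0,.03],1.19,-.2)
rows(p1,R1,18); rows(pd,Rd,12,p1,R1)
```

```text
[ 0.5489 -0.0407  0.1812] [-0.8328 -1.0636 -1.863 ] 0.010783169352852142 [-0.1932  0.1123 -0.3635  0.8683 -0.0485  0.1806] [ 0.9044 -0.3597  0.2296]
side [] top []
rows(n=18):
[[-0.19, 0.11, 0.01], [0.01, 0.16, -0.71]]
[[-0.2, 0.1, 0.0], [0.01, 0.16, -0.71]]
[[-0.21, 0.08, 0.0], [0.01, 0.16, -0.71]]
[[-0.22, 0.06, -0.0], [0.01, 0.16, -0.71]]
[[-0.22, 0.04, -0.01], [0.01, 0.16, -0.71]]
[[-0.22, 0.02, -0.01], [0.01, 0.16, -0.71]]
[[-0.23, 0.01, -0.02], [0.01, 0.16, -0.71]]
[[-0.22, -0.01, -0.02], [0.01, 0.16, -0.71]]
[[-0.22, -0.03, -0.03], [0.01, 0.16, -0.71]]
[[-0.22, -0.05, -0.03], [0.01, 0.16, -0.71]]
[[-0.21, -0.07, -0.03], [0.01, 0.16, -0.71]]
[[-0.21, -0.09, -0.04], [0.01, 0.16, -0.71]]
[[-0.2, -0.11, -0.04], [0.01, 0.16, -0.71]]
[[-0.19, -0.12, -0.04], [0.01, 0.16, -0.71]]
[[-0.17, -0.14, -0.05], [0.01, 0.16, -0.71]]
[[-0.16, -0.15, -0.05], [0.01, 0.16, -0.71]]
[[-0.15, -0.16, -0.05], [0.01, 0.16, -0.71]]
[[-0.13, -0.18, -0.06], [0.01, 0.16, -0.71]]
rows(n=12):
[[0.0, -0.02, 0.02], [0.87, 0.0, 0.0]]
[[0.0, -0.02, 0.02], [0.87, 0.0, 0.0]]
[[0.0, -0.01, 0.03], [0.87, 0.0, 0.0]]
[[0.0, -0.01, 0.03], [0.87, 0.0, 0.0]]
[[0.0, -0.01, 0.03], [0.87, 0.0, 0.0]]
[[0.0, -0.01, 0.03], [0.87, 0.0, 0.0]]
[[0.0, -0.0, 0.03], [0.87, 0.0, 0.0]]
[[0.0, 0.0, 0.03], [0.87, 0.0, 0.0]]
[[0.0, 0.0, 0.03], [0.87, 0.0, 0.0]]
[[0.0, 0.01, 0.03], [0.87, 0.0, 0.0]]
[[0.0, 0.01, 0.03], [0.87, 0.0, 0.0]]
[[0.0, 0.01, 0.03], [0.87, 0.0, 0.0]]
```

Call:
arm_command(
  commands=[
    [[-0.19, 0.11, 0], [0.01, 0.16, -0.71]],
    [[-0.2, 0.1, 0], [0.01, 0.16, -0.71]],
    [[-0.21, 0.08, 0], [0.01, 0.16, -0.71]],
    [[-0.22, 0.06, 0], [0.01, 0.16, -0.71]],
    [[-0.22, 0.04, -0.01], [0.01, 0.16, -0.71]],
    [[-0.22, 0.02, -0.01], [0.01, 0.16, -0.71]],
    [[-0.23, 0.01, -0.02], [0.01, 0.16, -0.71]],
    [[-0.22, -0.01, -0.02], [0.01, 0.16, -0.71]],
    [[-0.22, -0.03, -0.03], [0.01, 0.16, -0.71]],
    [[-0.22, -0.05, -0.03], [0.01, 0.16, -0.71]],
  ],
)

```text
t: 53.5
tcp_pos: [0.5766, -0.2182, 0.1992]
tcp_rot: [0.508, 0.855, 0.09, 0.058]
wrist_force: [-0.3, -0.5, -1.4]
width: 0.0104
```

Call:
arm_command(
  commands=[
    [[-0.21, -0.07, -0.03], [0.01, 0.16, -0.71]],
    [[-0.21, -0.09, -0.04], [0.01, 0.16, -0.71]],
    [[-0.2, -0.11, -0.04], [0.01, 0.16, -0.71]],
    [[-0.19, -0.12, -0.04], [0.01, 0.16, -0.71]],
    [[-0.17, -0.14, -0.05], [0.01, 0.16, -0.71]],
    [[-0.16, -0.15, -0.05], [0.01, 0.16, -0.71]],
    [[-0.15, -0.16, -0.05], [0.01, 0.16, -0.71]],
    [[-0.13, -0.18, -0.06], [0.01, 0.16, -0.71]],
    [[0, 0, 0], [0, 0, 0]],
    [[0, 0, 0], [0, 0, 0]],
  ],
)

```text
t: 54.5
tcp_pos: [0.5987, -0.3611, 0.2105]
tcp_rot: [0.188, 0.977, 0.1, 0.018]
wrist_force: [-0.7, 0.5, -1.1]
width: 0.0104
```

Run:
```python
from h import *
s=get_state(); print(s["tcp_pos"],s["wrist_force"],s["width"],s["joint_positions"],R.from_quat(s["tcp_rot"]).as_matrix()[:,1])
pd,Rd=dump([.615,-.318,.105],1.19,1.05)
rows(pd,Rd,12)
```

```text
[ 0.5987 -0.3611  0.2105] [-0.7237  0.4543 -1.0932] 0.010416460659173692 [-0.7393  0.6283  0.474   1.4907  0.1893 -1.936 ] [0.3645 0.9091 0.2018]
rows(n=12):
[[0.0, -0.02, 0.02], [0.87, -0.0, 0.0]]
[[0.0, -0.02, 0.02], [0.87, -0.0, 0.0]]
[[0.0, -0.01, 0.03], [0.87, -0.0, 0.0]]
[[0.0, -0.01, 0.03], [0.87, -0.0, 0.0]]
[[0.0, -0.01, 0.03], [0.87, -0.0, 0.0]]
[[0.0, -0.01, 0.03], [0.87, -0.0, 0.0]]
[[0.0, -0.0, 0.03], [0.87, -0.0, 0.0]]
[[0.0, 0.0, 0.03], [0.87, -0.0, 0.0]]
[[0.0, 0.0, 0.03], [0.87, -0.0, 0.0]]
[[0.0, 0.01, 0.03], [0.87, -0.0, 0.0]]
[[0.0, 0.01, 0.03], [0.87, -0.0, 0.0]]
[[0.0, 0.01, 0.03], [0.87, -0.0, 0.0]]
```

Call:
arm_command(
  commands=[
    [[0, -0.02, 0.02], [0.87, 0, 0]],
    [[0, -0.02, 0.02], [0.87, 0, 0]],
    [[0, -0.01, 0.03], [0.87, 0, 0]],
    [[0, -0.01, 0.03], [0.87, 0, 0]],
    [[0, -0.01, 0.03], [0.87, 0, 0]],
    [[0, -0.01, 0.03], [0.87, 0, 0]],
    [[0, 0, 0.03], [0.87, 0, 0]],
    [[0, 0, 0.03], [0.87, 0, 0]],
    [[0, 0, 0.03], [0.87, 0, 0]],
    [[0, 0.01, 0.03], [0.87, 0, 0]],
  ],
)

```text
t: 55.5
tcp_pos: [0.5944, -0.3707, 0.1919]
tcp_rot: [0.172, 0.896, -0.403, -0.076]
wrist_force: [-0.4, -0.4, -0.5]
width: 0.0107
```

Call:
arm_command(
  commands=[
    [[0, 0.01, 0.03], [0.87, 0, 0]],
    [[0, 0.01, 0.03], [0.87, 0, 0]],
    [[0, 0, 0], [0, 0, 0]],
    [[0, 0, 0], [0, 0, 0]],
    [[0, 0, 0], [0, 0, 0]],
    [[0, 0, 0], [0, 0, 0]],
    [[0, 0, 0], [0, 0, 0]],
    [[0, 0, 0], [0, 0, 0]],
    [[0, 0, 0], [0, 0, 0]],
    [[0, 0, 0], [0, 0, 0]],
  ],
)

```text
t: 56.5
tcp_pos: [0.5933, -0.3749, 0.1868]
tcp_rot: [0.163, 0.85, -0.492, -0.095]
wrist_force: [-0.3, 0.2, -0.4]
width: 0.0107
```

Run:
```python
from h import *
s=get_state(); print(s["tcp_pos"],s["wrist_force"],s["width"],R.from_quat(s["tcp_rot"]).as_matrix()[:,1])
ct,it=snap("top","t10"); cs,im=snap("side","s10")
hsv=cv2.cvtColor(im,cv2.COLOR_RGB2HSV); g=cv2.inRange(hsv,(0,0,70),(179,60,255)); n,_,st,ce=cv2.connectedComponentsWithStats(g[255:345,322:416])
for i in range(1,n):
    if st[i,4]>60: print(st[i],ce[i]+[322,255])
cv2.imwrite("pics/s10c.png",np.hstack([cv2.resize(im[180:360,290:440,::-1],(450,540)),cv2.resize(it[110:220,330:430,::-1],(350,540))]))
```

```text
[ 0.5933 -0.3749  0.1868] [-0.2722  0.2019 -0.3916] 0.01074703357051379 [ 0.184   0.4621 -0.8676]
[78  0  7 13 68] [403.0735 260.0294]
[  24   17   57   48 1902] [373.2408 294.4763]
```

View pics/s10c.png

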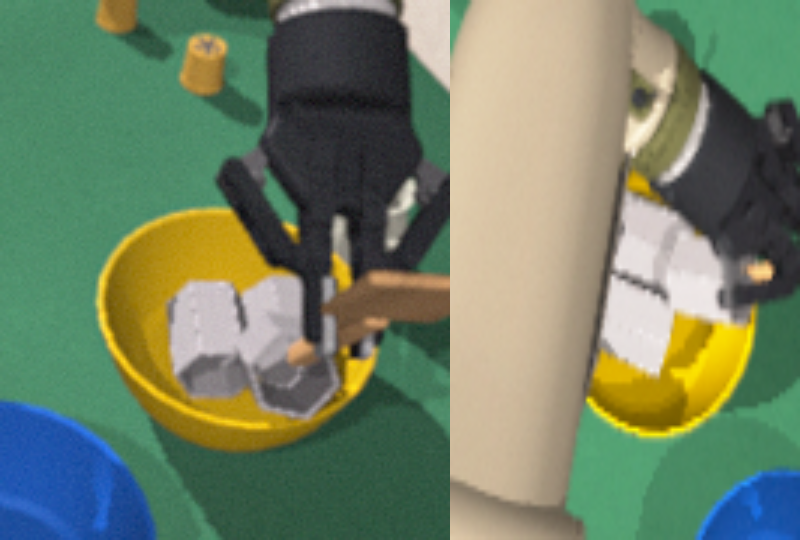

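All three moulds are in the yellow bowl; the third leans at (290,380), close to the handle tip. I draw the handle out along its own axis first, then take it back to the rest.

Call:
arm_command(
  commands=[
    [[0, -0.15, 0], [0, 0, 0]],
    [[0, -0.25, 0], [0, 0, 0]],
    [[0, -0.3, 0], [0, 0, 0]],
    [[0, -0.2, 0], [0, 0, 0]],
    [[0, 0, 0], [-0.8, 0, 0]],
    [[0, 0, 0], [-0.8, 0, 0]],
    [[0, 0, 0], [-0.8, 0, 0]],
    [[0, 0, 0], [-0.8, 0, 0]],
    [[0, 0, 0], [-0.8, 0, 0]],
    [[0, 0, 0], [-0.8, 0, 0]],
  ],
)

```text
t: 57.6
tcp_pos: [0.5801, -0.4085, 0.2515]
tcp_rot: [0.183, 0.955, -0.23, -0.043]
wrist_force: [0.1, 0.1, -0.4]
width: 0.0103
```

Run:
```python
from h import *
s=get_state(); print(s["tcp_pos"],s["wrist_force"],s["width"],s["joint_positions"],R.from_quat(s["tcp_rot"]).as_matrix()[:,1])
cs,im=snap("side","s11")
hsv=cv2.cvtColor(im,cv2.COLOR_RGB2HSV); g=cv2.inRange(hsv,(0,0,70),(179,60,255)); n,_,st,ce=cv2.connectedComponentsWithStats(g[255:345,322:416])
for i in range(1,n):
    if st[i,4]>60: print(st[i],ce[i]+[322,255])
rows([.4904,.2095,.12],Rtool(1.674,0),20)
```

```text
[ 0.5801 -0.4085  0.2515] [ 0.0623  0.0814 -0.3835] 0.010259942585465889 [-0.5366  0.5275  0.3387  1.2992 -0.4646 -1.7479] [ 0.3303  0.8274 -0.4542]
[89 11  5 26 74] [413.7973 281.6486]
[  24   17   57   47 2047] [374.3571 294.1798]
rows(n=20):
[[0.2, 0.34, -0.08], [-0.17, 0.11, 0.44]]
[[0.22, 0.33, -0.07], [-0.17, 0.11, 0.44]]
[[0.23, 0.32, -0.06], [-0.17, 0.11, 0.44]]
[[0.25, 0.31, -0.05], [-0.17, 0.11, 0.44]]
[[0.27, 0.3, -0.04], [-0.17, 0.11, 0.44]]
[[0.28, 0.28, -0.03], [-0.17, 0.11, 0.44]]
[[0.3, 0.27, -0.02], [-0.17, 0.11, 0.44]]
[[0.31, 0.25, -0.01], [-0.17, 0.11, 0.44]]
[[0.33, 0.23, -0.0], [-0.17, 0.11, 0.44]]
[[0.34, 0.22, 0.01], [-0.17, 0.11, 0.44]]
[[0.35, 0.2, 0.01], [-0.17, 0.11, 0.44]]
[[0.36, 0.18, 0.02], [-0.17, 0.11, 0.44]]
[[0.37, 0.16, 0.03], [-0.17, 0.11, 0.44]]
[[0.37, 0.14, 0.04], [-0.17, 0.11, 0.44]]
[[0.38, 0.12, 0.05], [-0.17, 0.11, 0.44]]
[[0.39, 0.1, 0.05], [-0.17, 0.11, 0.44]]
[[0.39, 0.07, 0.06], [-0.17, 0.11, 0.44]]
[[0.39, 0.05, 0.07], [-0.17, 0.11, 0.44]]
[[0.39, 0.03, 0.07], [-0.17, 0.11, 0.44]]
[[0.39, 0.01, 0.08], [-0.17, 0.11, 0.44]]
```

Call:
arm_command(
  commands=[
    [[0.2, 0.34, -0.08], [-0.17, 0.11, 0.44]],
    [[0.22, 0.33, -0.07], [-0.17, 0.11, 0.44]],
    [[0.23, 0.32, -0.06], [-0.17, 0.11, 0.44]],
    [[0.25, 0.31, -0.05], [-0.17, 0.11, 0.44]],
    [[0.27, 0.3, -0.04], [-0.17, 0.11, 0.44]],
    [[0.28, 0.28, -0.03], [-0.17, 0.11, 0.44]],
    [[0.3, 0.27, -0.02], [-0.17, 0.11, 0.44]],
    [[0.31, 0.25, -0.01], [-0.17, 0.11, 0.44]],
    [[0.33, 0.23, 0], [-0.17, 0.11, 0.44]],
    [[0.34, 0.22, 0.01], [-0.17, 0.11, 0.44]],
  ],
)

```text
t: 58.65
tcp_pos: [0.5331, -0.0971, 0.1806]
tcp_rot: [0.444, 0.887, -0.125, -0.025]
wrist_force: [-0.2, 0.0, -0.8]
width: 0.0107
```

Call:
arm_command(
  commands=[
    [[0.35, 0.2, 0.01], [-0.17, 0.11, 0.44]],
    [[0.36, 0.18, 0.02], [-0.17, 0.11, 0.44]],
    [[0.37, 0.16, 0.03], [-0.17, 0.11, 0.44]],
    [[0.37, 0.14, 0.04], [-0.17, 0.11, 0.44]],
    [[0.38, 0.12, 0.05], [-0.17, 0.11, 0.44]],
    [[0.39, 0.1, 0.05], [-0.17, 0.11, 0.44]],
    [[0.39, 0.07, 0.06], [-0.17, 0.11, 0.44]],
    [[0.39, 0.05, 0.07], [-0.17, 0.11, 0.44]],
    [[0.39, 0.03, 0.07], [-0.17, 0.11, 0.44]],
    [[0.39, 0.01, 0.08], [-0.17, 0.11, 0.44]],
  ],
)

```text
t: 59.65
tcp_pos: [0.4863, 0.2132, 0.1134]
tcp_rot: [0.667, 0.745, -0.008, -0.004]
wrist_force: [1.4, 0.4, -0.3]
width: 0.0104
```

Run:
```python
from h import *
s=get_state(); print(s["tcp_pos"],s["wrist_force"],s["width"],s["joint_positions"],R.from_quat(s["tcp_rot"]).as_matrix())
c,im=snap("wrist","w12"); hsv=cv2.cvtColor(im,cv2.COLOR_RGB2HSV)
m=cv2.inRange(hsv,(8,50,100),(28,255,255))
for r in (130,145,150,155,160,170,190,210,230):
    x=np.where(m[r,200:370])[0]+200
    if len(x): print(r,x.min(),x.max(),x.mean())
rest=onplane
rows([.4904,.2095,.045],Rtool(1.674,0),5)
```

```text
[0.4863 0.2132 0.1134] [ 1.4347  0.4324 -0.2561] 0.010436392994693943 [ 0.2626  0.3085 -0.2588  1.021  -0.0012  0.1526] [[-0.1098  0.9938 -0.0165]
 [ 0.9939  0.1098 -0.0057]
 [-0.0038 -0.0171 -0.9998]]
130 219 352 285.5
145 220 351 285.5
150 222 350 286.0
155 273 299 286.0
160 271 300 285.5
170 271 300 285.5
190 272 300 286.0
210 272 300 286.0
230 273 300 286.5
rows(n=5):
[[-0.02, 0.02, 0.17], [-0.03, 0.0, 0.01]]
[[-0.02, 0.02, 0.17], [-0.03, 0.0, 0.01]]
[[-0.02, 0.01, 0.17], [-0.03, 0.0, 0.01]]
[[-0.02, 0.01, 0.17], [-0.03, 0.0, 0.01]]
[[-0.02, 0.01, 0.17], [-0.03, 0.0, 0.01]]
```

Call:
arm_command(
  commands=[
    [[-0.02, 0.02, 0.17], [-0.03, 0, 0.01]],
    [[-0.02, 0.02, 0.17], [-0.03, 0, 0.01]],
    [[-0.02, 0.01, 0.17], [-0.03, 0, 0.01]],
    [[-0.02, 0.01, 0.17], [-0.03, 0, 0.01]],
    [[-0.02, 0.01, 0.17], [-0.03, 0, 0.01]],
    [[0, 0, 0], [0, 0, 0]],
    [[0, 0, 0], [0, 0, 0]],
    [[0, 0, 0], [0, 0, 0]],
    [[0, 0, 0], [0, 0, 0]],
    [[0, 0, 0], [0, 0, 0]],
  ],
)

```text
t: 60.7
tcp_pos: [0.4922, 0.2051, 0.0456]
tcp_rot: [0.669, 0.744, -0.001, 0.001]
wrist_force: [-0.1, 0.2, -0.4]
width: 0.0101
```

Run:
```python
from h import *
s=get_state(); print(s["tcp_pos"],s["wrist_force"],R.from_quat(s["tcp_rot"]).as_matrix()[:,1])
rows([.4904,.209,.0242],Rtool(1.674,0),4)
```

```text
[0.4922 0.2051 0.0456] [-0.0727  0.1996 -0.4216] [ 0.9944  0.106  -0.0007]
rows(n=4):
[[0.01, -0.0, 0.07], [-0.0, 0.01, 0.01]]
[[0.01, -0.0, 0.07], [-0.0, 0.01, 0.01]]
[[0.01, -0.0, 0.07], [-0.0, 0.01, 0.01]]
[[0.01, -0.0, 0.07], [-0.0, 0.01, 0.01]]
```

Call:
arm_command(
  commands=[
    [[0.01, 0, 0.07], [0, 0, 0]],
    [[0.01, 0, 0.07], [0, 0, 0]],
    [[0.01, 0, 0.07], [0, 0, 0]],
    [[0, 0, 0.055], [0, 0, 0]],
    [[0, 0, 0], [0, 0, 0]],
    [[0, 0, 0], [0, 0, 0]],
    [[0, 0, 0], [0, 0, 0]],
    [[0, 0, 0], [0, 0, 0]],
    [[0, 0, 0], [0, 0, 0]],
    [[0, 0, 0], [0, 0, 0]],
  ],
)

```text
t: 61.7
tcp_pos: [0.491, 0.2073, 0.0237]
tcp_rot: [0.669, 0.744, -0.002, -0.0]
wrist_force: [-3.1, 0.5, 5.5]
width: 0.0105
```

Call:
arm_command(
  commands=[
    [[0, 0, 0], [0, 0, 0]],
    [[0, 0, 0], [0, 0, 0]],
    [[0, 0, 0], [0, 0, 0]],
    [[0, 0, 0], [0, 0, 0]],
    [[0, 0, 0], [0, 0, 0]],
    [[0, 0, -0.1], [0, 0, 0]],
    [[0, 0, -0.3], [0, 0, 0]],
    [[0, 0, -0.4], [0, 0, 0]],
    [[0, 0, -0.4], [0, 0, 0]],
    [[0, 0, -0.4], [0, 0, 0]],
  ],
  gripper=0.4,
)

```text
t: 62.7
tcp_pos: [0.4915, 0.2076, 0.1536]
tcp_rot: [0.669, 0.744, -0.001, 0.0]
wrist_force: [0.3, 0.3, 0.2]
width: 0.0343
```

Call:
arm_command(
  commands=[
    [[0, -0.3, -0.3], [0, 0, 0]],
    [[0, -0.3, -0.1], [0, 0, 0]],
    [[0, 0, 0], [0, 0, 0]],
    [[0, 0, 0], [0, 0, 0]],
    [[0, 0, 0], [0, 0, 0]],
    [[0, 0, 0], [0, 0, 0]],
    [[0, 0, 0], [0, 0, 0]],
    [[0, 0, 0], [0, 0, 0]],
    [[0, 0, 0], [0, 0, 0]],
    [[0, 0, 0], [0, 0, 0]],
  ],
  gripper=0.8,
)

```text
t: 63.7
tcp_pos: [0.444, 0.2026, 0.1836]
tcp_rot: [0.669, 0.744, -0.002, 0.0]
wrist_force: [0.6, -0.1, 0.7]
width: 0.0685
```

Run:
```python
from h import *
s=get_state(); print(s["tcp_pos"],s["wrist_force"],s["joint_positions"])
c,im=snap("wrist","w13"); hsv=cv2.cvtColor(im,cv2.COLOR_RGB2HSV)
m=cv2.inRange(hsv,(8,45,100),(28,255,255)); 
print("pred origin,root,end",proj(c,[.4915,.207,.042]),proj(c,[.437,.2013,.039]),proj(c,[.591,.2175,.042]))
n,_,st,ce=cv2.connectedComponentsWithStats(m)
for i in range(1,n):
    if st[i,4]>150: print(st[i],ce[i])
for r in (185,200,220,240):
    x=np.where(m[r,240:330])[0]+240
    if len(x): print(r,x.min(),x.max(),onplane(c,x.mean(),r,.042))
# nozzles
ct=cal("top"); it=eyes.read_camera("top"); cs=cal("side"); isd=eyes.read_camera("side")
f=lambda i,b:[ce+[b[0],b[1]] for st,ce in zip(*cv2.connectedComponentsWithStats(cv2.inRange(cv2.cvtColor(i,cv2.COLOR_RGB2HSV)[b[1]:b[3],b[0]:b[2]],(10,120,80),(34,255,255)))[2:]) if 60<st[4]<2000]
T=f(it,(238,130,345,165)); S=f(isd,(305,165,380,225)); print(T,S)
for t in T:
    for q in S:
        p,e=tri(ct,t,cs,q)
        if e<.01: print("nozzle",p,e)
```

```text
[0.444  0.2026 0.1836] [ 0.5679 -0.1155  0.6963] [ 0.2647  0.1691 -0.2605  1.1439 -0.002   0.1587]
pred origin,root,end [286.2042 237.9073] [286.3895 180.4513] [286.0255 326.392 ]
[ 257   86   62  239 7080] [286.5205 158.623 ]
[474 164  28  34 611] [487.383 180.419]
[209 359  25  20 321] [219.7196 367.729 ]
[ 114  376   40   44 1080] [134.6769 396.5361]
185 280 293 [0.4405 0.201  0.042 ]
200 280 292 [0.4544 0.2028 0.042 ]
220 281 292 [0.4737 0.2043 0.042 ]
240 280 291 [0.4937 0.2066 0.042 ]
[array([288.4661, 136.178 ]), array([254.4  , 147.775])] [array([328.8564, 181.3282]), array([357.4493, 202.4106])]
nozzle [0.7372 0.0427 0.0137] 0.001245057413548313
nozzle [0.6979 0.1473 0.0178] 0.0002191951603714396
```

The spatula is back on the rest where predicted. One nozzle has been knocked from about (0.708,0.024) to (0.737,0.043). I'll take the other one first.

Run:
```python
from h import *
rows([.697,.147,.10],Rtool(1.70,0),9)
it=eyes.read_camera("top"); m=cv2.inRange(cv2.cvtColor(it,cv2.COLOR_RGB2HSV)[125:165,238:345],(10,120,80),(34,255,255)); n,_,st,ce=cv2.connectedComponentsWithStats(m); print(st[1:],ce[1:]+[238,125])
isd=eyes.read_camera("side"); m=cv2.inRange(cv2.cvtColor(isd,cv2.COLOR_RGB2HSV)[165:225,305:380],(10,120,80),(34,255,255)); n,_,st,ce=cv2.connectedComponentsWithStats(m); print(st[1:],ce[1:]+[305,165])
```

```text
rows(n=9):
[[-0.11, 0.34, 0.12], [-0.0, 0.0, -0.02]]
[[-0.11, 0.34, 0.12], [-0.0, 0.0, -0.02]]
[[-0.12, 0.34, 0.12], [-0.0, 0.0, -0.02]]
[[-0.12, 0.34, 0.12], [-0.0, 0.0, -0.02]]
[[-0.12, 0.34, 0.12], [-0.0, 0.0, -0.02]]
[[-0.12, 0.34, 0.12], [-0.0, 0.0, -0.02]]
[[-0.12, 0.34, 0.12], [-0.0, 0.0, -0.02]]
[[-0.12, 0.34, 0.12], [-0.0, 0.0, -0.02]]
[[-0.12, 0.34, 0.12], [-0.0, 0.0, -0.02]]
[[ 45   3  12  15 129]
 [ 11  15  12  15 121]] [[288.4496 135.5194]
 [254.3802 147.7107]]
[[ 17   7  14  19 197]
 [ 45  27  15  20 207]
 [ 53  27   2   2   4]] [[328.8223 181.3452]
 [357.4203 202.3671]
 [358.5    192.5   ]]
```

Call:
arm_command(
  commands=[
    [[-0.11, 0.34, 0.05], [0, 0, -0.02]],
    [[-0.11, 0.34, 0.1], [0, 0, -0.02]],
    [[-0.12, 0.34, 0.12], [0, 0, -0.02]],
    [[-0.12, 0.34, 0.12], [0, 0, -0.02]],
    [[-0.12, 0.34, 0.12], [0, 0, -0.02]],
    [[-0.12, 0.34, 0.12], [0, 0, -0.02]],
    [[-0.12, 0.34, 0.12], [0, 0, -0.02]],
    [[-0.12, 0.34, 0.12], [0, 0, -0.02]],
    [[-0.12, 0.34, 0.12], [0, 0, -0.02]],
    [[0, 0, 0], [0, 0, 0]],
  ],
)

```text
t: 64.95
tcp_pos: [0.6988, 0.1449, 0.1012]
tcp_rot: [0.661, 0.75, -0.002, -0.0]
wrist_force: [-0.8, 0.6, -0.1]
width: 0.0688
```

Run:
```python
from h import *
s=get_state(); print(s["tcp_pos"],s["joint_positions"],s["width"])
print([tri(cal("top"),t,cal("side"),q) for t,q in(((288.45,135.5),(357.4,202.4)),((254.4,147.7),(328.8,181.3)))])
c,im=snap("wrist","w14"); hsv=cv2.cvtColor(im,cv2.COLOR_RGB2HSV)
m=cv2.inRange(hsv,(10,100,80),(34,255,255)); n,_,st,ce=cv2.connectedComponentsWithStats(m)
for i in range(1,n):
    if st[i,4]>100: print(st[i],ce[i],onplane(c,*ce[i],.03))
print(proj(c,[.698,.147,.02]))
rows([.698,.147,.0065],Rtool(1.70,0),8)
```

```text
[0.6988 0.1449 0.1012] [ 0.0934  0.6441  0.25    1.1801 -0.0029 -0.0323] 0.06880792466124663
[(array([0.7384, 0.0431, 0.0136]), np.float64(0.0008723877246112871)), (array([0.6979, 0.1473, 0.0179]), np.float64(0.00013856052661593071))]
[422   0  10  31 112] [426.7143  14.4107] [0.5633 0.2107 0.03  ]
[420  32  19  28 114] [424.5     49.4298] [0.5823 0.2139 0.03  ]
[266 181  49  57 920] [288.9076 195.5261] [0.6841 0.1445 0.03  ]
[ 111  212   67   64 1890] [149.6746 240.0148] [0.7298 0.0498 0.03  ]
[289.8312 210.3709]
rows(n=8):
[[0.0, 0.0, 0.15], [-0.0, 0.0, -0.0]]
[[0.0, 0.0, 0.15], [-0.0, 0.0, -0.0]]
[[0.0, 0.0, 0.15], [-0.0, 0.0, -0.0]]
[[0.0, 0.0, 0.15], [-0.0, 0.0, -0.0]]
[[0.0, 0.0, 0.15], [-0.0, 0.0, -0.0]]
[[0.0, 0.0, 0.15], [-0.0, 0.0, -0.0]]
[[0.0, 0.0, 0.15], [-0.0, 0.0, -0.0]]
[[0.0, 0.0, 0.15], [-0.0, 0.0, -0.0]]
```

Call:
arm_command(
  commands=[
    [[0, 0, 0.15], [0, 0, 0]],
    [[0, 0, 0.15], [0, 0, 0]],
    [[0, 0, 0.15], [0, 0, 0]],
    [[0, 0, 0.15], [0, 0, 0]],
    [[0, 0, 0.15], [0, 0, 0]],
    [[0, 0, 0.15], [0, 0, 0]],
    [[0, 0, 0.15], [0, 0, 0]],
    [[0, 0, 0.13], [0, 0, 0]],
    [[0, 0, 0], [0, 0, 0]],
    [[0, 0, 0], [0, 0, 0]],
  ],
)

```text
t: 66.0
tcp_pos: [0.6965, 0.1461, 0.0096]
tcp_rot: [0.661, 0.751, -0.002, 0.0]
wrist_force: [0.6, -0.0, 0.1]
width: 0.0679
```

Call:
arm_command(
  commands=[
    [[0, 0, 0], [0, 0, 0]],
    [[0, 0, 0], [0, 0, 0]],
    [[0, 0, 0], [0, 0, 0]],
    [[0, 0, 0], [0, 0, 0]],
    [[0, 0, 0], [0, 0, 0]],
    [[0, 0, 0], [0, 0, 0]],
    [[0, 0, -0.1], [0, 0, 0]],
    [[0, 0, -0.3], [0, 0, 0]],
    [[0, 0, -0.5], [0, 0, 0]],
    [[0, 0, -0.5], [0, 0, 0]],
  ],
  gripper=0.1,
  newtons=30,
)

```text
t: 67.0
tcp_pos: [0.6955, 0.1464, 0.1219]
tcp_rot: [0.661, 0.751, -0.003, -0.001]
wrist_force: [0.5, -0.4, 0.1]
width: 0.0332
```

Run:
```python
from h import *
s=get_state(); print(s["tcp_pos"],s["joint_positions"],s["width"],s["wrist_force"])
p0=s["tcp_pos"]+[0,0,.06]; R0=R.from_quat(s["tcp_rot"]).as_matrix()
rows([.418,-.34,.18],Rtool(1.0,0),20,p0,R0)
```

```text
[0.6955 0.1464 0.1219] [ 0.0956  0.6296  0.2757  1.2223 -0.0023 -0.032 ] 0.0331751498770375 [ 0.4632 -0.3948  0.0502]
rows(n=20):
[[-0.28, -0.21, 0.0], [-0.0, 0.0, 0.29]]
[[-0.29, -0.2, 0.0], [-0.0, 0.0, 0.29]]
[[-0.29, -0.19, 0.0], [-0.0, 0.0, 0.29]]
[[-0.3, -0.18, 0.0], [-0.0, 0.0, 0.29]]
[[-0.31, -0.17, 0.0], [-0.0, 0.0, 0.29]]
[[-0.31, -0.16, 0.0], [-0.0, 0.0, 0.29]]
[[-0.32, -0.15, 0.0], [-0.0, 0.0, 0.29]]
[[-0.32, -0.14, 0.0], [-0.0, 0.0, 0.29]]
[[-0.33, -0.13, 0.0], [-0.0, 0.0, 0.29]]
[[-0.33, -0.11, 0.0], [-0.0, 0.0, 0.29]]
[[-0.33, -0.1, 0.0], [-0.0, 0.0, 0.29]]
[[-0.34, -0.09, 0.0], [-0.0, 0.0, 0.29]]
[[-0.34, -0.08, 0.0], [-0.0, 0.0, 0.29]]
[[-0.34, -0.07, 0.0], [-0.0, 0.0, 0.29]]
[[-0.35, -0.05, 0.0], [-0.0, 0.0, 0.29]]
[[-0.35, -0.04, 0.0], [-0.0, 0.0, 0.29]]
[[-0.35, -0.03, 0.0], [-0.0, 0.0, 0.29]]
[[-0.35, -0.02, 0.0], [-0.0, 0.0, 0.29]]
[[-0.35, -0.01, 0.0], [-0.0, 0.0, 0.29]]
[[-0.35, 0.01, 0.0], [-0.0, 0.0, 0.29]]
```

Call:
arm_command(
  commands=[
    [[0, 0, -0.4], [0, 0, 0]],
    [[-0.14, -0.1, -0.3], [0, 0, 0.2]],
    [[-0.28, -0.21, 0], [0, 0, 0.29]],
    [[-0.29, -0.2, 0], [0, 0, 0.29]],
    [[-0.29, -0.19, 0], [0, 0, 0.29]],
    [[-0.3, -0.18, 0], [0, 0, 0.29]],
    [[-0.31, -0.17, 0], [0, 0, 0.29]],
    [[-0.31, -0.16, 0], [0, 0, 0.29]],
    [[-0.32, -0.15, 0], [0, 0, 0.29]],
    [[-0.32, -0.14, 0], [0, 0, 0.29]],
  ],
)

```text
t: 68.0
tcp_pos: [0.5734, -0.0584, 0.1786]
tcp_rot: [0.767, 0.642, -0.002, 0.0]
wrist_force: [-0.4, -0.4, 0.1]
width: 0.0331
```

Call:
arm_command(
  commands=[
    [[-0.33, -0.13, 0], [0, 0, 0.29]],
    [[-0.33, -0.11, 0], [0, 0, 0.29]],
    [[-0.33, -0.1, 0], [0, 0, 0.29]],
    [[-0.34, -0.09, 0], [0, 0, 0.29]],
    [[-0.34, -0.08, 0], [0, 0, 0.29]],
    [[-0.34, -0.07, 0], [0, 0, 0.29]],
    [[-0.35, -0.05, 0], [0, 0, 0.29]],
    [[-0.35, -0.04, 0], [0, 0, 0.29]],
    [[-0.35, -0.03, 0], [0, 0, 0.29]],
    [[-0.35, -0.02, 0], [0, 0, 0.29]],
  ],
)

```text
t: 69.0
tcp_pos: [0.4296, -0.2986, 0.1796]
tcp_rot: [0.866, 0.5, -0.001, 0.0]
wrist_force: [0.8, 0.1, -1.2]
width: 0.0331
```

Run:
```python
from h import *
s=get_state(); print(s["tcp_pos"],s["joint_positions"],s["width"],s["wrist_force"])
Rc=Rtool(1.0,0); rows([.405,-.34,.075],Rc,8)
```

```text
[ 0.4296 -0.2986  0.1796] [-0.7592  0.2354 -0.187   1.1485 -0.003  -0.2351] 0.03314226656673808 [ 0.7726  0.076  -1.194 ]
rows(n=8):
[[-0.07, -0.0, 0.16], [-0.0, 0.0, 0.05]]
[[-0.07, -0.0, 0.16], [-0.0, 0.0, 0.05]]
[[-0.07, -0.0, 0.16], [-0.0, 0.0, 0.05]]
[[-0.07, 0.0, 0.16], [-0.0, 0.0, 0.05]]
[[-0.08, 0.0, 0.16], [-0.0, 0.0, 0.05]]
[[-0.08, 0.0, 0.16], [-0.0, 0.0, 0.05]]
[[-0.08, 0.0, 0.16], [-0.0, 0.0, 0.05]]
[[-0.08, 0.0, 0.16], [-0.0, 0.0, 0.05]]
```

Call:
arm_command(
  commands=[
    [[-0.15, 0.02, 0], [0, 0, 0]],
    [[-0.15, 0.02, 0], [0, 0, 0]],
    [[-0.15, 0.03, 0.1], [0, 0, 0]],
    [[-0.16, 0.03, 0.2], [0, 0, 0]],
    [[0, 0, 0.28], [0, 0, 0]],
    [[0, 0, 0.28], [0, 0, 0]],
    [[0, 0, 0.28], [0, 0, 0]],
    [[0, 0, 0.28], [0, 0, 0]],
    [[0, 0, 0.25], [0, 0, 0]],
    [[0, 0, 0], [0, 0, 0]],
  ],
)

```text
t: 70.0
tcp_pos: [0.4114, -0.3423, 0.0428]
tcp_rot: [0.865, 0.501, -0.002, -0.002]
wrist_force: [-0.6, 0.3, -0.2]
width: 0.0332
```

Call:
arm_command(
  commands=[
    [[0, 0, 0], [0, 0, 0]],
    [[0, 0, 0], [0, 0, 0]],
    [[0, 0, 0], [0, 0, 0]],
    [[0, 0, 0], [0, 0, 0]],
    [[0, 0, -0.1], [0, 0, 0]],
    [[0, 0, -0.3], [0, 0, 0]],
    [[0, 0, -0.4], [0, 0, 0]],
    [[0, 0, -0.4], [0, 0, 0]],
    [[0, 0, -0.3], [0, 0, 0]],
    [[0, 0, -0.2], [0, 0, 0]],
  ],
  gripper=0.55,
)

```text
t: 71.0
tcp_pos: [0.4138, -0.345, 0.1853]
tcp_rot: [0.866, 0.5, -0.001, 0.003]
wrist_force: [0.5, -0.9, 0.1]
width: 0.0471
```

Run:
```python
from h import *
s=get_state(); print(s["tcp_pos"],s["joint_positions"],s["width"],s["wrist_force"])
cs=cal("side"); ct=cal("top"); im=eyes.read_camera("side"); it=eyes.read_camera("top")
f=lambda i,b:[(st,ce+[b[0],b[1]]) for st,ce in zip(*cv2.connectedComponentsWithStats(cv2.inRange(cv2.cvtColor(i,cv2.COLOR_RGB2HSV)[b[1]:b[3],b[0]:b[2]],(10,120,80),(34,255,255)))[2:]) if 40<st[4]<2000]
print("bowl side",f(im,(230,315,345,420)))
T=f(it,(238,120,345,165)); S=f(im,(305,165,380,225)); print(T,S)
for _,t in T:
    for _,q in S: print(tri(ct,t,cs,q))
p=s["tcp_pos"]; rows([.66,.03,.18],Rtool(1.6,0),16)
```

```text
[ 0.4138 -0.345   0.1853] [-0.8424  0.2576 -0.1431  1.1654 -0.003  -0.3196] 0.04714049621353381 [ 0.5218 -0.9402  0.0557]
bowl side [(array([ 42,  38,  20,  28, 377], dtype=int32), array([281.4085, 368.0477]))]
[(array([ 45,   8,  12,  15, 126], dtype=int32), array([288.4841, 135.6508]))] [(array([ 45,  27,  15,  20, 207], dtype=int32), array([357.4686, 202.4203]))]
(array([0.7382, 0.0429, 0.0136]), np.float64(0.00029138856150634474))
rows(n=16):
[[0.35, 0.02, 0.0], [0.0, 0.0, -0.29]]
[[0.35, 0.03, 0.0], [0.0, 0.0, -0.29]]
[[0.35, 0.04, 0.0], [0.0, 0.0, -0.29]]
[[0.35, 0.06, 0.0], [0.0, 0.0, -0.29]]
[[0.34, 0.07, 0.0], [0.0, 0.0, -0.29]]
[[0.34, 0.08, 0.0], [0.0, 0.0, -0.29]]
[[0.34, 0.09, 0.0], [0.0, 0.0, -0.29]]
[[0.34, 0.1, 0.0], [0.0, 0.0, -0.29]]
[[0.33, 0.11, 0.0], [0.0, 0.0, -0.29]]
[[0.33, 0.13, 0.0], [0.0, 0.0, -0.29]]
[[0.32, 0.14, 0.0], [0.0, 0.0, -0.29]]
[[0.32, 0.15, 0.0], [0.0, 0.0, -0.29]]
[[0.31, 0.16, 0.0], [0.0, 0.0, -0.29]]
[[0.31, 0.17, 0.0], [0.0, 0.0, -0.29]]
[[0.3, 0.18, 0.0], [0.0, 0.0, -0.29]]
[[0.29, 0.19, 0.0], [0.0, 0.0, -0.29]]
```

Call:
arm_command(
  commands=[
    [[0.35, 0.02, 0], [0, 0, -0.29]],
    [[0.35, 0.03, 0], [0, 0, -0.29]],
    [[0.35, 0.04, 0], [0, 0, -0.29]],
    [[0.35, 0.06, 0], [0, 0, -0.29]],
    [[0.34, 0.07, 0], [0, 0, -0.29]],
    [[0.34, 0.08, 0], [0, 0, -0.29]],
    [[0.34, 0.09, 0], [0, 0, -0.29]],
    [[0.34, 0.1, 0], [0, 0, -0.29]],
    [[0.33, 0.11, 0], [0, 0, -0.29]],
    [[0.33, 0.13, 0], [0, 0, -0.29]],
  ],
  gripper=0.8,
)

```text
t: 72.1
tcp_pos: [0.5663, -0.1074, 0.1802]
tcp_rot: [0.766, 0.643, -0.002, -0.0]
wrist_force: [-0.3, -0.2, -0.8]
width: 0.0684
```

Call:
arm_command(
  commands=[
    [[0.32, 0.14, 0], [0, 0, -0.29]],
    [[0.32, 0.15, 0], [0, 0, -0.29]],
    [[0.31, 0.16, 0.1], [0, 0, -0.29]],
    [[0.31, 0.17, 0.2], [0, 0, -0.29]],
    [[0.3, 0.18, 0.2], [0, 0, -0.29]],
    [[0.29, 0.19, 0.2], [0, 0, -0.29]],
    [[0, 0.3, 0], [0, 0, 0]],
    [[0, 0.3, 0], [0, 0, 0]],
    [[0, 0, 0], [0, 0, 0]],
    [[0, 0, 0], [0, 0, 0]],
  ],
)

```text
t: 73.1
tcp_pos: [0.7056, 0.0337, 0.1231]
tcp_rot: [0.695, 0.719, -0.002, -0.001]
wrist_force: [-0.1, 0.8, -0.4]
width: 0.0682
```

Run:
```python
from h import *
s=get_state(); print(s["tcp_pos"],s["joint_positions"],s["width"])
c,im=snap("wrist","w15"); hsv=cv2.cvtColor(im,cv2.COLOR_RGB2HSV)
m=cv2.inRange(hsv,(10,100,80),(34,255,255)); n,_,st,ce=cv2.connectedComponentsWithStats(m)
for i in range(1,n):
    if st[i,4]>100: print(st[i],st[i][:2]+st[i][2:4]/2,onplane(c,*(st[i][:2]+st[i][2:4]/2),.02))
print(proj(c,[.738,.043,.02]))
rows([.738,.043,.10],Rtool(1.6,0),3)
```

```text
[0.7056 0.0337 0.1231] [-0.0646  0.6187  0.2597  1.2157 -0.0028 -0.0988] 0.06823667318238644
[  0  62   6  64 266] [ 3. 94.] [ 0.6296 -0.1787  0.02  ]
[ 275  212   44   59 1174] [297.  241.5] [0.739  0.0431 0.02  ]
[507 292  25  24 362] [519.5 304. ] [0.7934 0.2448 0.02  ]
[296.8742 240.4161]
rows(n=3):
[[0.03, 0.14, 0.1], [-0.01, 0.01, 0.01]]
[[0.04, 0.14, 0.1], [-0.01, 0.01, 0.01]]
[[0.04, 0.14, 0.1], [-0.01, 0.01, 0.01]]
```

Wrist and outer views agree on (0.739, 0.043). I'll go down on it and grip.

Call:
arm_command(
  commands=[
    [[0.03, 0.14, 0.1], [0, 0, 0]],
    [[0.04, 0.14, 0.1], [0, 0, 0]],
    [[0.04, 0.14, 0.1], [0, 0, 0]],
    [[0, 0, 0.2], [0, 0, 0]],
    [[0, 0, 0.2], [0, 0, 0]],
    [[0, 0, 0.2], [0, 0, 0]],
    [[0, 0, 0.2], [0, 0, 0]],
    [[0, 0, 0.2], [0, 0, 0]],
    [[0, 0, 0.15], [0, 0, 0]],
    [[0, 0, 0], [0, 0, 0]],
  ],
)

```text
t: 74.15
tcp_pos: [0.7378, 0.0435, 0.0055]
tcp_rot: [0.695, 0.719, -0.003, -0.001]
wrist_force: [-0.7, -0.1, 0.1]
width: 0.0685
```

Call:
arm_command(
  commands=[
    [[0, 0, 0], [0, 0, 0]],
    [[0, 0, 0], [0, 0, 0]],
    [[0, 0, 0], [0, 0, 0]],
    [[0, 0, 0], [0, 0, 0]],
    [[0, 0, 0], [0, 0, 0]],
    [[0, 0, 0], [0, 0, 0]],
    [[0, 0, 0], [0, 0, 0]],
    [[0, 0, 0], [0, 0, 0]],
    [[0, 0, 0], [0, 0, 0]],
    [[0, 0, 0], [0, 0, 0]],
  ],
  gripper=0.1,
)

```text
t: 75.15
tcp_pos: [0.7403, 0.0432, 0.0099]
tcp_rot: [0.695, 0.719, -0.001, 0.001]
wrist_force: [-0.4, 0.2, 6.0]
width: 0.0331
```

Call:
arm_command(
  commands=[
    [[0, 0, -0.1], [0, 0, 0]],
    [[0, 0, -0.3], [0, 0, 0]],
    [[0, 0, -0.5], [0, 0, 0]],
    [[0, 0, -0.5], [0, 0, 0]],
    [[0, 0, -0.4], [0, 0, 0]],
    [[0, -0.2, -0.3], [0, 0, 0]],
    [[0, -0.3, 0], [0, 0, 0]],
    [[0, 0, 0], [0, 0, 0]],
    [[0, 0, 0], [0, 0, 0]],
    [[0, 0, 0], [0, 0, 0]],
  ],
)

```text
t: 76.15
tcp_pos: [0.7, 0.0423, 0.1761]
tcp_rot: [0.695, 0.719, -0.002, 0.0]
wrist_force: [-0.3, 0.1, -0.8]
width: 0.0332
```

Run:
```python
from h import *
s=get_state(); print(s["tcp_pos"],s["joint_positions"],s["width"],s["wrist_force"])
rows([.440,-.335,.18],Rtool(1.0,0),17)
im=eyes.read_camera("side"); it=eyes.read_camera("top")
f=lambda i,b:[(st,ce+[b[0],b[1]]) for st,ce in zip(*cv2.connectedComponentsWithStats(cv2.inRange(cv2.cvtColor(i,cv2.COLOR_RGB2HSV)[b[1]:b[3],b[0]:b[2]],(10,120,80),(34,255,255)))[2:]) if 20<st[4]<2000]
print(f(it,(395,205,460,270)),[onplane(cal("top"),*x[1],.03) for x in f(it,(395,205,460,270))]); print(f(im,(230,315,345,420)))
```

```text
[0.7    0.0423 0.1761] [-0.0528  0.5869  0.3354  1.3211 -0.0027 -0.0868] 0.03322584923944789 [-0.2845  0.139  -0.7561]
rows(n=17):
[[-0.27, -0.2, -0.0], [-0.0, 0.0, 0.3]]
[[-0.28, -0.19, -0.0], [-0.0, 0.0, 0.3]]
[[-0.28, -0.18, -0.0], [-0.0, 0.0, 0.3]]
[[-0.29, -0.17, -0.0], [-0.0, 0.0, 0.3]]
[[-0.3, -0.16, -0.0], [-0.0, 0.0, 0.3]]
[[-0.3, -0.15, -0.0], [-0.0, 0.0, 0.3]]
[[-0.31, -0.14, -0.0], [-0.0, 0.0, 0.3]]
[[-0.31, -0.13, -0.0], [-0.0, 0.0, 0.3]]
[[-0.32, -0.12, -0.0], [-0.0, 0.0, 0.3]]
[[-0.32, -0.11, -0.0], [-0.0, 0.0, 0.3]]
[[-0.32, -0.09, -0.0], [-0.0, 0.0, 0.3]]
[[-0.33, -0.08, -0.0], [-0.0, 0.0, 0.3]]
[[-0.33, -0.07, -0.0], [-0.0, 0.0, 0.3]]
[[-0.33, -0.06, -0.0], [-0.0, 0.0, 0.3]]
[[-0.33, -0.05, -0.0], [-0.0, 0.0, 0.3]]
[[-0.34, -0.03, -0.0], [-0.0, 0.0, 0.3]]
[[-0.34, -0.02, -0.0], [-0.0, 0.0, 0.3]]
[(array([17, 29, 13, 12, 96], dtype=int32), array([417.5625, 239.5833]))] [array([ 0.4124, -0.3402,  0.03  ])]
[(array([108,   0,   7,   7,  33], dtype=int32), array([341.697 , 317.1515])), (array([ 42,  38,  20,  28, 370], dtype=int32), array([281.2946, 368.1243]))]
```

Call:
arm_command(
  commands=[
    [[-0.27, -0.2, 0], [0, 0, 0.3]],
    [[-0.28, -0.19, 0], [0, 0, 0.3]],
    [[-0.28, -0.18, 0], [0, 0, 0.3]],
    [[-0.29, -0.17, 0], [0, 0, 0.3]],
    [[-0.3, -0.16, 0], [0, 0, 0.3]],
    [[-0.3, -0.15, 0], [0, 0, 0.3]],
    [[-0.31, -0.14, 0], [0, 0, 0.3]],
    [[-0.31, -0.13, 0], [0, 0, 0.3]],
    [[-0.32, -0.12, 0], [0, 0, 0.3]],
    [[-0.32, -0.11, 0], [0, 0, 0.3]],
  ],
)

```text
t: 77.25
tcp_pos: [0.5452, -0.1804, 0.1771]
tcp_rot: [0.813, 0.582, -0.002, 0.0]
wrist_force: [-0.1, -0.8, -0.0]
width: 0.0333
```

Call:
arm_command(
  commands=[
    [[-0.32, -0.09, 0], [0, 0, 0.3]],
    [[-0.33, -0.08, 0], [0, 0, 0.3]],
    [[-0.33, -0.07, 0], [0, 0, 0.3]],
    [[-0.33, -0.06, 0], [0, 0, 0.3]],
    [[-0.33, -0.05, 0], [0, 0, 0.3]],
    [[-0.34, -0.03, 0], [0, 0, 0.3]],
    [[-0.34, -0.02, 0], [0, 0, 0.3]],
    [[0, 0, 0], [0, 0, 0]],
    [[0, 0, 0], [0, 0, 0]],
    [[0, 0, 0], [0, 0, 0]],
  ],
)

```text
t: 78.25
tcp_pos: [0.4385, -0.3342, 0.1778]
tcp_rot: [0.879, 0.477, -0.001, 0.0]
wrist_force: [-0.3, -0.0, -0.8]
width: 0.0333
```

Run:
```python
from h import *
s=get_state(); print(s["tcp_pos"],s["width"])
Rc=R.from_quat(s["tcp_rot"]).as_matrix(); rows([.445,-.375,s["tcp_pos"][2]],Rc,3)
```

```text
[ 0.4385 -0.3342  0.1778] 0.03334829699125639
rows(n=3):
[[-0.13, 0.12, 0.0], [0.0, 0.0, 0.0]]
[[-0.13, 0.12, 0.0], [0.0, 0.0, 0.0]]
[[-0.13, 0.12, 0.0], [0.0, 0.0, 0.0]]
```

Call:
arm_command(
  commands=[
    [[-0.13, 0.12, 0], [0, 0, 0]],
    [[-0.13, 0.12, 0], [0, 0, 0]],
    [[-0.13, 0.12, 0], [0, 0, 0]],
    [[0, 0, 0.3], [0, 0, 0]],
    [[0, 0, 0.3], [0, 0, 0]],
    [[0, 0, 0.3], [0, 0, 0]],
    [[0, 0, 0.3], [0, 0, 0]],
    [[0, 0, 0.27], [0, 0, 0]],
    [[0, 0, 0], [0, 0, 0]],
    [[0, 0, 0], [0, 0, 0]],
  ],
)

```text
t: 79.25
tcp_pos: [0.4449, -0.3773, 0.0604]
tcp_rot: [0.879, 0.476, -0.001, 0.0]
wrist_force: [-0.4, -0.9, 1.2]
width: 0.0336
```

Call:
arm_command(
  commands=[
    [[0, 0, 0], [0, 0, 0]],
    [[0, 0, 0], [0, 0, 0]],
    [[0, 0, 0], [0, 0, 0]],
    [[0, 0, 0], [0, 0, 0]],
    [[0, 0, -0.1], [0, 0, 0]],
    [[0, 0, -0.4], [0, 0, 0]],
    [[0, 0, -0.5], [0, 0, 0]],
    [[0, 0, -0.5], [0, 0, 0]],
    [[0.3, -0.2, -0.5], [0, 0, 0]],
    [[0.4, -0.3, -0.2], [0, 0, 0]],
  ],
  gripper=0.5,
)

```text
t: 80.25
tcp_pos: [0.4437, -0.3095, 0.2411]
tcp_rot: [0.88, 0.475, -0.0, 0.004]
wrist_force: [-0.1, 0.2, 0.7]
width: 0.0426
```

Call:
arm_command(
  commands=[
    [[0.4, -0.3, 0], [0, 0, 0]],
    [[0.4, -0.3, 0], [0, 0, 0]],
    [[0.4, -0.3, 0], [0, 0, 0]],
    [[0.4, 0, 0], [0, 0, 0]],
    [[0.4, 0, 0], [0, 0, 0]],
    [[0, 0, 0], [0, 0, 0]],
    [[0, 0, 0], [0, 0, 0]],
    [[0, 0, 0], [0, 0, 0]],
    [[0, 0, 0], [0, 0, 0]],
    [[0, 0, 0], [0, 0, 0]],
  ],
)

```text
t: 81.25
tcp_pos: [0.469, -0.135, 0.2358]
tcp_rot: [0.88, 0.476, -0.001, 0.001]
wrist_force: [-0.3, 0.1, -0.4]
width: 0.0429
```

Run:
```python
from h import *
s=get_state(); print(s["tcp_pos"],s["joint_positions"])
_,im=snap("side","s20"); _,it=snap("top","t20")
cv2.imwrite("pics/fin.png",np.hstack([cv2.resize(im[100:420,170:450,::-1],(420,480)),cv2.resize(it[85:285,150:465,::-1],(380,480))]))
```

```text
[ 0.469  -0.135   0.2358] [-0.443   0.1444 -0.1603  1.2667 -0.0032  0.1366]
```

View pics/fin.png

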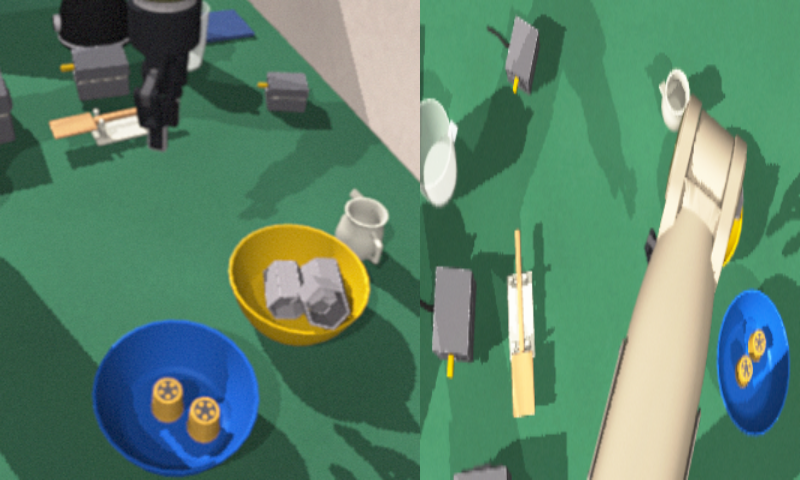

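The picture shows both nozzles standing in the blue bowl at (167,398) and (204,419), and the moulds in the upright yellow bowl at (300,290). The spatula is on its rest and the switch box is shut. I'll swing the arm clear and check the third mould with numbers only.

Call:
arm_command(
  commands=[
    [[0.4, -0.2, -0.1], [0, 0, 0]],
    [[0.4, -0.2, -0.1], [0, 0, 0]],
    [[0.4, -0.2, -0.1], [0, 0, 0]],
    [[0.4, -0.2, -0.1], [0, 0, 0]],
    [[0.4, 0, 0], [0, 0, 0]],
    [[0.4, 0, 0], [0, 0, 0]],
    [[0, 0, 0], [0, 0, 0]],
    [[0, 0, 0], [0, 0, 0]],
    [[0, 0, 0], [0, 0, 0]],
    [[0, 0, 0], [0, 0, 0]],
  ],
)

```text
t: 82.35
tcp_pos: [0.5203, 0.0606, 0.2672]
tcp_rot: [0.88, 0.476, -0.002, 0.001]
wrist_force: [-0.3, 1.5, 0.3]
width: 0.0427
```

Run:
```python
from h import *
s=get_state(); print(s["tcp_pos"],s["joint_positions"])
cs,im=snap("side","s21"); ct,it=snap("top","t21")
def bl(i,b,lo,hi,a): 
    m=cv2.inRange(cv2.cvtColor(i,cv2.COLOR_RGB2HSV)[b[1]:b[3],b[0]:b[2]],lo,hi); cs_,_=cv2.findContours(m,cv2.RETR_EXTERNAL,cv2.CHAIN_APPROX_NONE)
    return [c.reshape(-1,2)+[b[0],b[1]] for c in cs_ if cv2.contourArea(c)>a]
for c in bl(it,(350,135,425,205),(0,0,95),(179,60,255),40): 
    h=cv2.convexHull(c.astype(np.int32)).reshape(-1,2); P=np.array([onplane(ct,*p,.07)[:2] for p in h])
    print("top grey",c.mean(0),len(c),"max r from bowl centre at z.07",np.linalg.norm(P-[.6171,-.2483],axis=1).max())
Y=bl(it,(345,130,425,205),(18,140,110),(34,255,255),300)
for c in Y: (u,v),wh,a=cv2.minAreaRect(np.array(c,np.int32)); print("yellow bowl",u,v,wh,onplane(ct,u,v,.07))
B=bl(it,(390,195,465,275),(100,150,90),(125,255,255),300)
for c in B: (u,v),wh,a=cv2.minAreaRect(np.array(c,np.int32)); print("blue",u,v,wh)
for c in bl(im,(322,255,416,335),(0,0,70),(179,60,255),60): print("side grey",c.min(0),c.max(0))
for c in bl(im,(200,130,230,155),(20,140,90),(34,255,255),3): print("tab side",c.mean(0))
for c in bl(it,(165,228,185,248),(18,140,90),(34,255,255),5): print("tab top",c.mean(0))
old=cv2.imread("pics/top0.png")[:,:,::-1]; d=cv2.absdiff(np.ascontiguousarray(old),it).max(2)
print("creamer diff",d[108:142,345:382].mean(),"jug diff",d[122:175,130:185].mean())
```

```text
[0.5203 0.0606 0.2672] [-0.0356  0.2072 -0.0068  1.3587 -0.0028  0.5439]
top grey [392.7388 167.3582] 134 max r from bowl centre at z.07 0.09496056898262156
top grey [360.7143 136.4   ] 35 max r from bowl centre at z.07 0.14572595829020107
yellow bowl 386.7059326171875 169.3235321044922 (59.17869186401367, 58.45108413696289) [ 0.6161 -0.2474  0.07  ]
blue 425.7500305175781 235.75 (61.51828384399414, 59.39696502685547)
side grey [346 272] [402 319]
side grey [393 255] [415 273]
tab side [214.5 144.5]
tab top [174.76 237.2 ]
creamer diff 8.527027027027026 jug diff 13.346826758147513
```

Run:
```python
from h import *
for n,b,v,s in(("t21",(350,135,425,205),95,4),("s21",(335,262,410,330),70,3)):
    im=cv2.imread(f"pics/{n}.png"); g=cv2.cvtColor(im,cv2.COLOR_BGR2HSV)[b[1]:b[3],b[0]:b[2]]
    m=cv2.inRange(g,(0,0,v),(179,60,255)); c=max(cv2.findContours(m,cv2.RETR_EXTERNAL,cv2.CHAIN_APPROX_NONE)[0],key=cv2.contourArea)
    print(n,(cv2.approxPolyDP(c,1.5,True).reshape(-1,2)+[b[0],b[1]]).tolist())
    k=im[b[1]:b[3],b[0]:b[2]]; l=cv2.createLineSegmentDetector()
    for q in l.detect(cv2.resize(cv2.cvtColor(k,cv2.COLOR_BGR2GRAY),None,fx=s,fy=s,interpolation=cv2.INTER_CUBIC))[0][:,0]/s:
        if np.hypot(*(q[:2]-q[2:]))>9: print("  ",(q+[b[0],b[1],b[0],b[1]]).round(1).tolist())
    # coarse value map
    V=g[::2,::2,2].astype(int)//26; S=g[::2,::2,1]
    for r in range(0,V.shape[0]): print("".join("." if S[r,j]>60 else str(min(9,V[r,j])) for j in range(V.shape[1])))
```

```text
t21 [[371, 179], [389, 185], [394, 172], [414, 175], [417, 170], [417, 161], [400, 159], [397, 154], [380, 149], [376, 157], [376, 164]]
   [384.1, 197.3, 373.8, 193.8]
   [373.6, 193.9, 364.4, 185.6]
   [358.0, 160.8, 356.7, 169.9]
   [376.6, 141.0, 366.4, 147.0]
   [372.7, 195.1, 383.9, 198.9]
   [405.5, 194.5, 414.0, 185.8]
   [361.5, 183.9, 367.6, 191.4]
   [413.9, 185.7, 417.5, 176.5]
   [412.2, 185.6, 401.9, 194.8]
   [387.1, 139.7, 375.9, 141.2]
   [360.0, 176.7, 358.7, 167.3]
   [360.3, 158.9, 366.4, 149.4]
   [416.0, 159.6, 407.9, 148.2]
   [408.0, 148.2, 396.4, 141.4]
   [403.4, 146.9, 411.7, 155.2]
   [378.9, 194.1, 389.2, 193.8]
.799998865............................
..68887653............................
....665...............................
......................................
......................................
......................................
......................................
...............6......................
...............66654..................
..............556665655...............
..............45666665554.............
.............446666654
[... 2532 characters left out ...]
.....677777777777433355665554453.....
......777777777765455544355554234.....
......777764544554776433333455225.....
.......77533333543575333333333325.....
.......753333344434533333333333245....
.......533344444443543333433333334....
........33444444443453333333333335....
.........3444444444452233333333335....
.........444444444..53222233333344....
....................5422322333345.....
.....................53222223345......
......................655433345.......
..........................6555........
......................................
......................................
......................................
......................................
.........................2............
```

Run:
```python
from h import *
ct,cs=cal("top"),cal("side")
for t,s in(((417,161),(402,308)),((417,161),(397,290)),((416,171),(379,286)),((416,166),(388,286)),((414,168),(389,302)),((405,167),(385,290))):
    p,e=tri(ct,t,cs,s); print(t,s,p,e,"r",np.hypot(*(p[:2]-[.6165,-.248])))
```

```text
(417, 161) (402, 308) [ 0.6364 -0.3347  0.0907] 6.866939526776114e-05 r 0.08895643506677053
(417, 161) (397, 290) [ 0.6233 -0.3239  0.133 ] 0.0014858235236399342 r 0.07618402696640993
(416, 171) (379, 286) [ 0.5903 -0.3163  0.1463] 0.001155523897078301 r 0.07312089606608048
(416, 166) (388, 286) [ 0.6064 -0.3181  0.1426] 0.0001883003157451492 r 0.07080707112122425
(414, 168) (389, 302) [ 0.6134 -0.3226  0.101 ] 0.002623187249098724 r 0.07464753481421667
(405, 167) (385, 290) [ 0.6177 -0.2966  0.1009] 0.005473507460972238 r 0.04865678609332234
```

Run:
```python
from h import *
ct,cs=cal("top"),cal("side")
# near-end top edge corners, near-end side corners, far-end top edge
for n,t,s in(("near top mid",(417.3,165.5),(389,291.5)),("near top +x",(417.3,161),(396,293)),("near top -x",(417.3,170),(382,290)),("near -x corner",(414.5,175),(373.5,304)),("far top mid",(398.5,165),(386,272.5)),("far top +x",(400,159.5),(392,273)),("far top -x",(395,169),(379,273.5))):
    p,e=tri(ct,t,cs,s); print(n,p,round(e,4))
for p in([.615,-.26,.05],[.615,-.335,.10]): print(proj(ct,p),proj(cs,p))
```

```text
near top mid [ 0.6089 -0.3235  0.134 ] 0.0031
near top +x [ 0.6235 -0.3256  0.1273] 0.0045
near top -x [ 0.5946 -0.3215  0.1405] 0.0016
near -x corner [ 0.5877 -0.3209  0.1044] 0.005
far top mid [ 0.6219 -0.2749  0.1219] 0.0141
far top +x [ 0.6354 -0.279   0.1215] 0.008
far top -x [ 0.6134 -0.2664  0.1122] 0.0156
[389.7093 171.4743] [368.5911 292.615 ]
[418.2172 167.1733] [392.3519 307.9095]
```

The third mould is perched on mould 2 and the rim: its centre is at about z = 0.10, above the rim at 0.07. It also looks unsteady. I'll pick it up again with the spatula and tip it crosswise into the gap on the bowl's -y side.

Run:
```python
from h import *
Rt=Rtool(1.674,0); p=np.array([.491,.2068,.08]); rows(p,Rt,9)
pp,Rp=spat([.584,-.439,.139],1.35,.26); l=np.array([.491,.2068,.20])
print("to pre2"); rows([.50,-.25,.24],Rtool(1.35+np.pi/2,-.13),17,l,Rt); rows(pp,Rp,8,np.array([.50,-.25,.24]),Rtool(1.35+np.pi/2,-.13))
```

```text
rows(n=9):
[[0.15, -0.15, 0.26], [-0.0, 0.0, -0.63]]
[[0.16, -0.13, 0.26], [-0.0, 0.0, -0.63]]
[[0.17, -0.12, 0.26], [-0.0, 0.0, -0.63]]
[[0.18, -0.11, 0.26], [-0.0, 0.0, -0.63]]
[[0.18, -0.09, 0.26], [-0.0, 0.0, -0.63]]
[[0.19, -0.08, 0.26], [-0.0, 0.0, -0.63]]
[[0.2, -0.07, 0.26], [-0.0, 0.0, -0.63]]
[[0.2, -0.05, 0.26], [-0.0, 0.0, -0.63]]
[[0.2, -0.04, 0.26], [-0.0, 0.0, -0.63]]
to pre2
rows(n=17):
[[-0.33, -0.03, -0.03], [0.06, -0.04, -0.61]]
[[-0.33, -0.05, -0.03], [0.06, -0.04, -0.61]]
[[-0.33, -0.08, -0.03], [0.06, -0.04, -0.61]]
[[-0.32, -0.1, -0.02], [0.06, -0.04, -0.61]]
[[-0.31, -0.12, -0.02], [0.06, -0.04, -0.61]]
[[-0.3, -0.15, -0.02], [0.06, -0.04, -0.61]]
[[-0.29, -0.17, -0.02], [0.06, -0.04, -0.61]]
[[-0.28, -0.19, -0.01], [0.06, -0.04, -0.61]]
[[-0.26, -0.21, -0.01], [0.06, -0.04, -0.61]]
[[-0.25, -0.23, -0.01], [0.06, -0.04, -0.61]]
[[-0.23, -0.25, -0.01], [0.06, -0.04, -0.61]]
[[-0.21, -0.26, -0.0], [0.06, -0.04, -0.61]]
[[-0.19, -0.28, -0.0], [0.06, -0.04, -0.61]]
[[-0.17, -0.29, 0.0], [0.06, -0.04, -0.61]]
[[-0.15, -0.3, 0.01], [0.06, -0.04, -0.61]]
[[-0.13, -0.31, 0.01], [0.06, -0.04, -0.61]]
[[-0.1, -0.32, 0.01], [0.06, -0.04, -0.61]]
rows(n=8):
[[-0.19, -0.24, 0.21], [0.14, -0.0, 0.0]]
[[-0.19, -0.24, 0.21], [0.14, -0.0, 0.0]]
[[-0.19, -0.23, 0.22], [0.14, -0.0, 0.0]]
[[-0.19, -0.23, 0.22], [0.14, -0.0, 0.0]]
[[-0.19, -0.23, 0.22], [0.14, -0.0, 0.0]]
[[-0.19, -0.22, 0.23], [0.14, -0.0, 0.0]]
[[-0.19, -0.22, 0.23], [0.14, -0.0, 0.0]]
[[-0.19, -0.21, 0.23], [0.14, -0.0, 0.0]]
```

Call:
arm_command(
  commands=[
    [[0.15, -0.15, 0.26], [0, 0, -0.63]],
    [[0.16, -0.13, 0.26], [0, 0, -0.63]],
    [[0.17, -0.12, 0.26], [0, 0, -0.63]],
    [[0.18, -0.11, 0.26], [0, 0, -0.63]],
    [[0.18, -0.09, 0.26], [0, 0, -0.63]],
    [[0.19, -0.08, 0.26], [0, 0, -0.63]],
    [[0.2, -0.07, 0.26], [0, 0, -0.63]],
    [[0.2, -0.05, 0.26], [0, 0, -0.63]],
    [[0.2, -0.04, 0.2], [0, 0, -0.63]],
    [[0, 0, 0], [0, 0, 0]],
  ],
  gripper=0.5,
)

```text
t: 83.45
tcp_pos: [0.4886, 0.2079, 0.0823]
tcp_rot: [0.669, 0.743, -0.003, -0.001]
wrist_force: [-0.7, -0.0, -0.0]
width: 0.0427
```

Run:
```python
from h import *
s=get_state(); print(s["tcp_pos"],s["width"])
rows([.491,.2068,.0225],Rtool(1.674,0),6)
```

```text
[0.4886 0.2079 0.0823] 0.042692071817059855
rows(n=6):
[[-0.0, 0.01, 0.12], [-0.01, 0.0, 0.0]]
[[-0.0, 0.01, 0.12], [-0.01, 0.0, 0.0]]
[[-0.0, 0.01, 0.12], [-0.01, 0.0, 0.0]]
[[-0.0, 0.01, 0.12], [-0.01, 0.0, 0.0]]
[[-0.0, 0.01, 0.12], [-0.01, 0.0, 0.0]]
[[-0.0, 0.0, 0.12], [-0.01, 0.0, 0.0]]
```

Call:
arm_command(
  commands=[
    [[0, 0.01, 0.12], [0, 0, 0]],
    [[0, 0.01, 0.12], [0, 0, 0]],
    [[0, 0.01, 0.12], [0, 0, 0]],
    [[0, 0.01, 0.12], [0, 0, 0]],
    [[0, 0, 0.12], [0, 0, 0]],
    [[0, 0, 0.12], [0, 0, 0]],
    [[0, 0, 0], [0, 0, 0]],
    [[0, 0, 0], [0, 0, 0]],
    [[0, 0, 0], [0, 0, 0]],
    [[0, 0, 0], [0, 0, 0]],
  ],
)

```text
t: 84.45
tcp_pos: [0.4944, 0.2079, 0.0274]
tcp_rot: [0.67, 0.742, -0.001, 0.001]
wrist_force: [-0.0, 0.6, -0.3]
width: 0.0427
```

Call:
arm_command(
  commands=[
    [[0, 0, 0], [0, 0, 0]],
    [[0, 0, 0], [0, 0, 0]],
    [[0, 0, 0], [0, 0, 0]],
    [[0, 0, 0], [0, 0, 0]],
    [[0, 0, 0], [0, 0, 0]],
    [[0, 0, 0], [0, 0, 0]],
    [[0, 0, 0], [0, 0, 0]],
    [[0, 0, 0], [0, 0, 0]],
    [[0, 0, 0], [0, 0, 0]],
    [[0, 0, -0.1], [0, 0, 0]],
  ],
  gripper=0,
  newtons=60,
)

```text
t: 85.45
tcp_pos: [0.493, 0.2075, 0.0341]
tcp_rot: [0.67, 0.742, -0.002, -0.0]
wrist_force: [0.4, 0.2, -0.5]
width: 0.0106
```

Call:
arm_command(
  commands=[
    [[0, 0, -0.3], [0, 0, 0]],
    [[0, 0, -0.5], [0, 0, 0]],
    [[0, 0, -0.5], [0, 0, 0]],
    [[0, 0, -0.5], [0, 0, 0]],
    [[0, 0, -0.3], [0, 0, 0]],
    [[-0.33, -0.03, -0.03], [0.06, -0.04, -0.61]],
    [[-0.33, -0.05, -0.03], [0.06, -0.04, -0.61]],
    [[-0.33, -0.08, -0.03], [0.06, -0.04, -0.61]],
    [[-0.32, -0.1, -0.02], [0.06, -0.04, -0.61]],
    [[-0.31, -0.12, -0.02], [0.06, -0.04, -0.61]],
  ],
)

```text
t: 86.45
tcp_pos: [0.4966, 0.0735, 0.2154]
tcp_rot: [0.522, 0.853, -0.023, -0.003]
wrist_force: [-0.1, 0.5, 0.0]
width: 0.0106
```

Call:
arm_command(
  commands=[
    [[-0.3, -0.15, -0.02], [0.06, -0.04, -0.61]],
    [[-0.29, -0.17, -0.02], [0.06, -0.04, -0.61]],
    [[-0.28, -0.19, -0.01], [0.06, -0.04, -0.61]],
    [[-0.26, -0.21, -0.01], [0.06, -0.04, -0.61]],
    [[-0.25, -0.23, -0.01], [0.06, -0.04, -0.61]],
    [[-0.23, -0.25, -0.01], [0.06, -0.04, -0.61]],
    [[-0.21, -0.26, 0], [0.06, -0.04, -0.61]],
    [[-0.19, -0.28, 0], [0.06, -0.04, -0.61]],
    [[-0.17, -0.29, 0], [0.06, -0.04, -0.61]],
    [[-0.15, -0.3, 0.01], [0.06, -0.04, -0.61]],
  ],
)

```text
t: 87.45
tcp_pos: [0.5006, -0.1948, 0.2403]
tcp_rot: [0.182, 0.981, -0.062, -0.01]
wrist_force: [0.6, 0.7, -1.0]
width: 0.01
```

Run:
```python
from h import *
s=get_state(); print(s["tcp_pos"],s["width"],s["joint_positions"],R.from_quat(s["tcp_rot"]).as_matrix()[:,1])
pp,Rp=spat([.582,-.445,.142],1.35,.26); rows(pp+[0,0,.03],Rp,10)
```

```text
[ 0.5006 -0.1948  0.2403] 0.00999186365014868 [-0.4499  0.2343 -0.0437  1.2788 -0.1257 -1.6558] [ 0.3551  0.9263 -0.1261]
rows(n=10):
[[-0.21, -0.24, 0.13], [0.11, -0.02, -0.12]]
[[-0.2, -0.25, 0.14], [0.11, -0.02, -0.12]]
[[-0.2, -0.25, 0.14], [0.11, -0.02, -0.12]]
[[-0.2, -0.25, 0.14], [0.11, -0.02, -0.12]]
[[-0.19, -0.25, 0.15], [0.11, -0.02, -0.12]]
[[-0.19, -0.25, 0.15], [0.11, -0.02, -0.12]]
[[-0.18, -0.25, 0.16], [0.11, -0.02, -0.12]]
[[-0.18, -0.25, 0.16], [0.11, -0.02, -0.12]]
[[-0.18, -0.25, 0.16], [0.11, -0.02, -0.12]]
[[-0.17, -0.25, 0.17], [0.11, -0.02, -0.12]]
```

Call:
arm_command(
  commands=[
    [[-0.21, -0.24, 0.13], [0.11, -0.02, -0.12]],
    [[-0.2, -0.25, 0.14], [0.11, -0.02, -0.12]],
    [[-0.2, -0.25, 0.14], [0.11, -0.02, -0.12]],
    [[-0.2, -0.25, 0.14], [0.11, -0.02, -0.12]],
    [[-0.19, -0.25, 0.15], [0.11, -0.02, -0.12]],
    [[-0.19, -0.25, 0.15], [0.11, -0.02, -0.12]],
    [[-0.18, -0.25, 0.16], [0.11, -0.02, -0.12]],
    [[-0.18, -0.25, 0.16], [0.11, -0.02, -0.12]],
    [[-0.18, -0.25, 0.16], [0.11, -0.02, -0.12]],
    [[-0.17, -0.25, 0.17], [0.11, -0.02, -0.12]],
  ],
)

```text
t: 88.45
tcp_pos: [0.5814, -0.4484, 0.1592]
tcp_rot: [0.11, 0.986, -0.128, -0.015]
wrist_force: [0.1, -0.5, -0.6]
width: 0.0101
```

Call:
arm_command(
  commands=[
    [[0, 0, 0], [0, 0, 0]],
    [[0, 0, 0], [0, 0, 0]],
    [[0, 0, 0], [0, 0, 0]],
    [[0, 0, 0], [0, 0, 0]],
    [[0, 0, 0], [0, 0, 0]],
    [[0, 0, 0], [0, 0, 0]],
    [[0, 0, 0], [0, 0, 0]],
    [[0, 0, 0], [0, 0, 0]],
    [[0, 0, 0], [0, 0, 0]],
    [[0, 0, 0], [0, 0, 0]],
  ],
)

```text
t: 89.45
tcp_pos: [0.5813, -0.4477, 0.1598]
tcp_rot: [0.11, 0.985, -0.128, -0.014]
wrist_force: [-0.5, 0.4, -2.4]
width: 0.0104
```

Run:
```python
from h import *
s=get_state(); p=s["tcp_pos"]; Rm=R.from_quat(s["tcp_rot"]).as_matrix(); print(p,s["joint_positions"],Rm[:,1])
c,im=snap("side","s30")
tip=p-.011*Rm[:,2]+.098*Rm[:,1]; print("tip",tip,proj(c,tip))
g=cv2.cvtColor(im,cv2.COLOR_RGB2HSV)[262:330,335:420]
V=g[::2,::2,2].astype(int)//26; S=g[::2,::2,1]
for r in range(V.shape[0]): print("".join("." if S[r,j]>60 else str(min(9,V[r,j])) for j in range(V.shape[1])))
near=np.array([.61,-.325,.108]); cen=np.array([.616,-.2975,.10]); print("near proj",proj(c,near),"cen",proj(c,cen))
pp,Rp=spat([.584,-.439,.1386],1.35,.26); rows(pp,Rp,4)
```

```text
[ 0.5813 -0.4477  0.1598] [-0.6709  0.5683  0.237   1.1254 -0.2328 -2.0322] [ 0.2136  0.9428 -0.2559]
tip [ 0.6029 -0.3525  0.1454] [396.6121 301.5496]
.................................6641111111
..................................632111111
...................................31111111
....................................1111111
...................................11211111
.......................777.........21111111
.........8787788.....887777777.....11111111
........787877777...8888777777......1111111
.......7877777777.8888777777776.....1.11111
......5777777877738878887777775....211111.1
......5777877787745888887777777...111111111
......5787777778845777777777777....11111111
......57778787877547787666667775.1111111.11
......7787878878773777876666677511321111111
......7787777777776777777666667723321111111
......7777778778778777876666666766221111111
......777888888788777776555666777412111.111
......8778888787767877532136566562111111111
......87777565556588764112233332321.1111111
.......876433346436766512222232332111111111
.......86343434444464652222233323..111.1111
.......63344555444454333211123234...1.11111
........33555554444554332.1112323....011111
........5355555544446333311111223.....1111.
.........455555555..532321111112......11111
....................542332111113.....111111
.....................63332111111.....111.11
......................66543111111.....12111
..........................631111......11111
.............................11111...111111
.............................11111.12121111
..............................1111111122111
...............................111111221111
...............................111111111111
near proj [387.9357 301.2491] cen [382.7688 291.1764]
rows(n=4):
[[-0.0, 0.04, 0.1], [0.0, -0.0, -0.0]]
[[-0.0, 0.04, 0.1], [0.0, -0.0, -0.0]]
[[-0.0, 0.04, 0.1], [0.0, -0.0, -0.0]]
[[-0.0, 0.04, 0.1], [0.0, -0.0, -0.0]]
```

Call:
arm_command(
  commands=[
    [[-0.01, 0.057, 0.12], [0, 0, 0]],
    [[-0.01, 0.057, 0.12], [0, 0, 0]],
    [[-0.01, 0.057, 0.12], [0, 0, 0]],
    [[-0.01, 0.057, 0.12], [0, 0, 0]],
    [[0, 0, 0], [0, 0, 0]],
    [[0, 0, 0], [0, 0, 0]],
    [[0, 0.14, 0], [0, 0, 0]],
    [[0, 0.14, 0], [0, 0, 0]],
    [[0, 0.14, 0], [0, 0, 0]],
    [[0, 0.14, 0], [0, 0, 0]],
  ],
)

```text
t: 90.5
tcp_pos: [0.5961, -0.3972, 0.1066]
tcp_rot: [0.11, 0.986, -0.128, -0.014]
wrist_force: [-0.8, 0.5, -0.3]
width: 0.0104
```

Run:
```python
from h import *
s=get_state(); p=s["tcp_pos"]; Rm=R.from_quat(s["tcp_rot"]).as_matrix(); print(p,s["joint_positions"],Rm[:,1],s["wrist_force"])
c,im=snap("side","s31")
g=cv2.cvtColor(im,cv2.COLOR_RGB2HSV)[262:330,335:420]
V=g[::2,::2,2].astype(int)//26; S=g[::2,::2,1];H=g[::2,::2,0]
for r in range(V.shape[0]): print("".join(("w" if 8<H[r,j]<18 else ".") if S[r,j]>60 else str(min(9,V[r,j])) for j in range(V.shape[1])))
```

```text
[ 0.5961 -0.3972  0.1066] [-0.5997  0.5759  0.1174  1.0147 -0.2402 -1.9601] [ 0.2131  0.9429 -0.256 ] [-0.7793  0.5062 -0.3267]
...........................2111111111111111
...........................11111.1111111111
...........................1111111111111121
............................111111111111111
...........................1111111111111111
.......................77741111111111111111
.........8887888.....8877741111111111111111
........787878877..888887721111111111.11111
.......7877878877.8888877511111111111111111
......57788887787388788862111.1111111111111
......4788778878745888883122111111111111111
......58877777878458877732221111111.1111211
......578787777775477776632111111111111.111
......7887878778762777777311121111111.11111
......7778778777522477765211111111111111111
......778888777724566653211.111111111112111
......7778887787456554322431111111111111111
......88788888886432223336521111.1111111111
......7788756555532212233ww421111111111111.
......w876434346521111222www41111011111111.
.......763344444442111124www.11111111111111
.......63344555544311112ww..w111111111111.1
........33555555444211111ww.w21111111112111
........5355555544441111.ww.w2111.11111..11
.........455555545..421111www11111111111.11
............w.......54.1111231111111111.111
.....................6211111211111211231111
......................5211112221111.2122111
........................1111.111111131.1111
..........................111111111111w1111
.........................2111111111.1.11111
............................w11111111122111
............................1111222110352..
............................1111453110352..
```

Call:
arm_command(
  commands=[
    [[0, 0.14, 0], [0, 0, 0]],
    [[0, 0.14, 0], [0, 0, 0]],
    [[0, 0.14, 0], [0, 0, 0]],
    [[0, 0.14, 0], [0, 0, 0]],
    [[0, 0, 0], [0, 0, 0]],
    [[0, -0.03, -0.1], [-0.2, 0, 0]],
    [[0, -0.04, -0.2], [-0.5, 0, 0]],
    [[0, -0.04, -0.25], [-0.7, 0, 0]],
    [[0, -0.02, -0.3], [-0.7, 0, 0]],
    [[0, 0, -0.3], [-0.7, 0, 0]],
  ],
)

```text
t: 91.55
tcp_pos: [0.6057, -0.3545, 0.1893]
tcp_rot: [0.111, 0.993, 0.04, 0.005]
wrist_force: [1.3, -0.1, -1.2]
width: 0.0101
```

Call:
arm_command(
  commands=[
    [[0, 0.02, -0.3], [-0.7, 0, 0]],
    [[0, 0.03, -0.3], [-0.3, 0, 0]],
    [[0, 0, 0], [0, 0, 0]],
    [[0, 0, 0], [0, 0, 0]],
    [[0, 0, 0], [0, 0, 0]],
    [[0, 0, 0], [0, 0, 0]],
    [[0, 0, 0], [0, 0, 0]],
    [[0, 0, 0], [0, 0, 0]],
    [[0, 0, 0], [0, 0, 0]],
    [[0, 0, 0], [0, 0, 0]],
  ],
)

```text
t: 92.55
tcp_pos: [0.6053, -0.3565, 0.2362]
tcp_rot: [0.111, 0.989, 0.098, 0.011]
wrist_force: [0.1, -0.8, -1.2]
width: 0.0103
```

Run:
```python
from h import *
s=get_state(); p=s["tcp_pos"]; Rm=R.from_quat(s["tcp_rot"]).as_matrix(); print(p,s["joint_positions"],Rm[:,1],s["wrist_force"])
print("world -z in tool",Rm.T@[0,0,-1])
c,im=snap("side","s32"); tip=p-.011*Rm[:,2]+.098*Rm[:,1]; cen=p-.011*Rm[:,2]+.058*Rm[:,1]; print("tip",proj(c,tip),"mould?",proj(c,cen))
g=cv2.cvtColor(im,cv2.COLOR_RGB2HSV)[240:330:1,335:420]
V=g[::3,::2,2].astype(int)//26; S=g[::3,::2,1];H=g[::3,::2,0]
for r in range(V.shape[0]): print("".join(("w" if 8<H[r,j]<18 else ".") if S[r,j]>60 else str(min(9,V[r,j])) for j in range(V.shape[1])))
```

```text
[ 0.6053 -0.3565  0.2362] [-0.7207  0.663   0.5974  1.6003  0.1729 -2.0772] [0.2165 0.9564 0.1958] [ 0.1349 -0.7689 -1.2205]
world -z in tool [ 0.0001 -0.1958  0.9806]
tip [397.7455 207.6904] mould? [404.289  228.1721]
.........................421111122www101111
.........................443111111.1111122.
.............................11111011111111
..............................1111111111111
..............................621111111111.
.............................676211111111.1
..............................7674.11.1112.
.................................51111344ww
...................................112443ww
....................................2443www
....................................443wwww
.......77777777.....w87676777.........4wwww
.....w5787777774..87887777766...........www
....44777877777738878878766777..........www
....54777777777845877878766766..........www
.....57778777777737877887767766..........w.
.....57777777777736777878776667..........ww
.....677777777777547778877677776..........w
......77787777666636878888777777w.........w
......777533334533468878866666654..........
......763334454444446865456665444..........
.......434455544444..434445555554.....wwwww
........445455545....445555454w......wwwwww
......................................wwwww
......................................wwwww
......................................wwwww
.......................................wwww
.......................................wwww
.......................................w.ww
........................................w.w
```

The third mould is off the pile and on the handle; only two grey shapes are left in the bowl. I turn the handle round towards the robot, the long way to stay inside the last joint's range, and dump it crosswise.

Call:
arm_command(
  commands=[
    [[0, 0, 0], [0, -0.1, 0.5]],
    [[0, 0, 0], [0, -0.18, 0.89]],
    [[0, 0, 0], [0, -0.18, 0.89]],
    [[0, 0, 0], [0, -0.18, 0.89]],
    [[0, 0, 0], [0, -0.18, 0.89]],
    [[0, 0, 0], [0, -0.18, 0.89]],
    [[0, 0, 0], [0, -0.18, 0.89]],
    [[0, 0, 0], [0, -0.18, 0.89]],
    [[0, 0, 0], [0, -0.18, 0.89]],
    [[0, 0, 0], [0, -0.18, 0.89]],
  ],
)

```text
t: 93.6
tcp_pos: [0.605, -0.3566, 0.2363]
tcp_rot: [0.59, 0.801, 0.079, 0.059]
wrist_force: [0.3, 0.0, -0.8]
width: 0.0103
```

Call:
arm_command(
  commands=[
    [[0, 0, 0], [0, -0.18, 0.89]],
    [[0, 0, 0], [0, -0.18, 0.89]],
    [[0, 0, 0], [0, -0.18, 0.89]],
    [[0, 0, 0], [0, -0.18, 0.89]],
    [[0, 0, 0], [0, -0.18, 0.89]],
    [[0, 0, 0], [0, -0.18, 0.89]],
    [[0, 0, 0], [0, -0.18, 0.89]],
    [[0, 0, 0], [0, -0.18, 0.89]],
    [[0, 0, 0], [0, -0.18, 0.89]],
    [[0, 0, 0], [0, -0.18, 0.89]],
  ],
)

```text
t: 94.6
tcp_pos: [0.605, -0.3564, 0.2364]
tcp_rot: [0.92, 0.38, 0.037, 0.093]
wrist_force: [0.7, -0.8, -0.6]
width: 0.0106
```

Call:
arm_command(
  commands=[
    [[0, 0, 0], [0, -0.18, 0.89]],
    [[0, 0, 0], [0, -0.18, 0.89]],
    [[0, 0, 0], [0, -0.18, 0.89]],
    [[0, 0, 0], [0, -0.18, 0.89]],
    [[0, 0, 0], [0, -0.18, 0.89]],
    [[0, 0, 0], [0, -0.18, 0.89]],
    [[0, 0, 0], [0, -0.18, 0.89]],
    [[0, 0, 0], [0, -0.18, 0.89]],
    [[0, 0, 0], [0, -0.18, 0.89]],
    [[0, 0, 0], [0, -0.18, 0.89]],
  ],
)

```text
t: 95.6
tcp_pos: [0.6052, -0.3564, 0.2363]
tcp_rot: [0.983, -0.152, -0.015, 0.099]
wrist_force: [0.1, 0.7, -1.4]
width: 0.0103
```

Call:
arm_command(
  commands=[
    [[0, 0, 0], [0, -0.18, 0.89]],
    [[0, 0, 0], [0, -0.18, 0.89]],
    [[0, 0, 0], [0, -0.18, 0.89]],
    [[0, 0, 0], [0, -0.18, 0.89]],
    [[0, 0, 0], [0, -0.18, 0.89]],
    [[0, 0, 0], [0, -0.18, 0.89]],
    [[0, 0, 0], [0, -0.18, 0.89]],
    [[0, 0, 0], [0, -0.18, 0.89]],
    [[0, 0, 0], [0, -0.18, 0.89]],
    [[0, 0, 0], [0, -0.1, 0.5]],
  ],
)

```text
t: 96.6
tcp_pos: [0.6054, -0.3568, 0.2359]
tcp_rot: [0.777, -0.621, -0.062, 0.079]
wrist_force: [0.4, 0.2, -0.4]
width: 0.0106
```

Run:
```python
from h import *
s=get_state(); p=s["tcp_pos"]; Rm=R.from_quat(s["tcp_rot"]).as_matrix(); print(p,s["joint_positions"],Rm[:,1],s["wrist_force"])
pd,Rd=dump([.632,-.31,.112],-3.02,1.05); p1,R1=spat(pd-OFF*Rd[:,2]+[0,0,.03],-3.02,-.15); print(pd,p1)
rows(p1,R1,4); rows(pd,Rd,12,p1,R1)
```

```text
[ 0.6054 -0.3568  0.2359] [-0.5844  0.7478  0.7486  1.7099 -0.1457  2.3447] [-0.9558 -0.2161  0.1993] [ 0.3984  0.221  -0.4405]
[ 0.692  -0.3027  0.1926] [ 0.6796 -0.3042  0.2166]
rows(n=4):
[[-0.11, -0.27, 0.01], [0.11, -0.04, 0.21]]
[[-0.12, -0.27, 0.01], [0.11, -0.04, 0.21]]
[[-0.12, -0.26, 0.01], [0.11, -0.04, 0.21]]
[[-0.13, -0.26, 0.02], [0.11, -0.04, 0.21]]
rows(n=12):
[[0.0, -0.02, 0.02], [0.83, 0.0, -0.0]]
[[0.0, -0.01, 0.02], [0.83, 0.0, -0.0]]
[[0.0, -0.01, 0.03], [0.83, 0.0, -0.0]]
[[0.0, -0.01, 0.03], [0.83, 0.0, -0.0]]
[[0.0, -0.01, 0.03], [0.83, 0.0, -0.0]]
[[0.0, -0.0, 0.03], [0.83, 0.0, -0.0]]
[[0.0, -0.0, 0.03], [0.83, 0.0, -0.0]]
[[0.0, 0.0, 0.03], [0.83, 0.0, -0.0]]
[[0.0, 0.0, 0.03], [0.83, 0.0, -0.0]]
[[0.0, 0.01, 0.03], [0.83, 0.0, -0.0]]
[[0.0, 0.01, 0.03], [0.83, 0.0, -0.0]]
[[0.0, 0.01, 0.03], [0.83, 0.0, -0.0]]
```

Call:
arm_command(
  commands=[
    [[-0.11, -0.27, 0.01], [0.83, -0.04, 0.21]],
    [[-0.12, -0.27, 0.01], [0.83, -0.04, 0.21]],
    [[-0.12, -0.26, 0.01], [0.83, -0.04, 0.21]],
    [[-0.13, -0.26, 0.02], [0.83, -0.04, 0.21]],
    [[0, -0.01, 0.03], [0.83, 0, 0]],
    [[0, -0.01, 0.03], [0.83, 0, 0]],
    [[0, 0, 0.03], [0.83, 0, 0]],
    [[0, 0, 0.03], [0.83, 0, 0]],
    [[0, 0, 0], [0, 0, 0]],
    [[0, 0, 0], [0, 0, 0]],
  ],
)

```text
t: 97.6
tcp_pos: [0.6847, -0.3025, 0.2194]
tcp_rot: [0.716, -0.634, 0.187, -0.225]
wrist_force: [0.4, -1.1, -1.0]
width: 0.0106
```

Run:
```python
from h import *
s=get_state(); p=s["tcp_pos"]; Rm=R.from_quat(s["tcp_rot"]).as_matrix(); print(p,s["joint_positions"],Rm[:,1],s["wrist_force"])
print("tip",p-.011*Rm[:,2]+.098*Rm[:,1])
pd,Rd=dump([.632,-.31,.112],-3.02,1.08); rows(pd,Rd,6)
```

```text
[ 0.6847 -0.3025  0.2194] [-0.6943  0.3113 -0.1445  0.694   0.4319  2.4204] [-0.8237 -0.0945 -0.5591] [ 0.3664 -1.1136 -0.9749]
tip [ 0.5979 -0.3127  0.1737]
rows(n=6):
[[0.0, 0.02, 0.05], [0.68, 0.02, -0.01]]
[[0.0, 0.02, 0.05], [0.68, 0.02, -0.01]]
[[0.0, 0.03, 0.04], [0.68, 0.02, -0.01]]
[[0.0, 0.03, 0.04], [0.68, 0.02, -0.01]]
[[0.0, 0.04, 0.04], [0.68, 0.02, -0.01]]
[[0.0, 0.04, 0.04], [0.68, 0.02, -0.01]]
```

Call:
arm_command(
  commands=[
    [[0, 0.05, 0.13], [0, 0.02, 0]],
    [[0, 0.06, 0.13], [0.3, 0.02, 0]],
    [[0, 0.03, 0], [0.8, 0.02, 0]],
    [[0, 0.03, 0], [0.9, 0.02, 0]],
    [[0, 0, 0], [0.9, 0.02, 0]],
    [[0, 0, 0], [0.9, 0.02, 0]],
    [[0, 0, 0], [0.4, 0, 0]],
    [[0, 0, 0], [0, 0, 0]],
    [[0, 0, 0], [0, 0, 0]],
    [[0, 0, 0], [0, 0, 0]],
  ],
)

```text
t: 98.6
tcp_pos: [0.6877, -0.3028, 0.1957]
tcp_rot: [0.636, -0.567, 0.346, -0.392]
wrist_force: [0.3, 0.9, 0.3]
width: 0.0102
```

Call:
arm_command(
  commands=[
    [[0, 0, 0], [0, 0, 0]],
    [[0, 0, 0], [0, 0, 0]],
    [[0, 0, 0], [0, 0, 0]],
    [[0, 0, 0], [0, 0, 0]],
    [[0, -0.1, 0], [0, 0, 0]],
    [[0, -0.2, 0], [0, 0, 0]],
    [[0, -0.3, 0], [0, 0, 0]],
    [[0, -0.3, 0], [0, 0, 0]],
    [[0, 0, 0], [0, 0, 0]],
    [[0, 0, 0], [0, 0, 0]],
  ],
)

```text
t: 99.6
tcp_pos: [0.7185, -0.2984, 0.2587]
tcp_rot: [0.636, -0.568, 0.346, -0.392]
wrist_force: [-0.8, 0.7, -1.3]
width: 0.0103
```

Run:
```python
from h import *
s=get_state(); p=s["tcp_pos"]; Rm=R.from_quat(s["tcp_rot"]).as_matrix(); print(p,s["joint_positions"],Rm[:,1],s["wrist_force"])
c,im=snap("side","s33"); print("tip",p-.011*Rm[:,2]+.098*Rm[:,1],proj(c,p-.011*Rm[:,2]+.098*Rm[:,1]))
g=cv2.cvtColor(im,cv2.COLOR_RGB2HSV)[246:336,325:425]
V=g[::3,::2,2].astype(int)//26; S=g[::3,::2,1];H=g[::3,::2,0]
for r in range(V.shape[0]): print("".join(("w" if 8<H[r,j]<18 else "." if H[r,j]<40 else "g") if S[r,j]>60 else str(min(9,V[r,j])) for j in range(V.shape[1])))
```

```text
[ 0.7185 -0.2984  0.2587] [-0.7734  0.2335 -0.5639 -0.1157  0.7675  2.6346] [-0.451  -0.0481 -0.8912] [-0.8103  0.6922 -1.3448]
tip [ 0.6646 -0.3043  0.1764] [418.6211 259.1519]
gggggggggggggggggggggggggggggggggggg67656666665546
gggggggggggggg.........gggggggggggg57665457776655w
ggggggggg....................gggggg6765554554556ww
gggggg...........................g5666555555555www
gggg...............................655554555554www
gg....................................445555555686
g......................................54555555566
.........................................455555455
..........................................55433353
............77777665.....665555555.........322355g
..........w6777777664..66666555555..........gggggg
.........4467787777652666666555555...........ggggg
.........44777777856634656666556565...........gggg
..........47777776555655666676666665..........gggg
..........67777866655555677777666666..........gggg
.........7877786565555553467776666665.........gggg
.........7877766555555543466777666666.........gggg
g.......777776556556564336667765555554........gggg
gg.....7777775556555543335664455655444........gggg
ggg...777777566655565334.w433345444444.......ggggg
ggg....677755666565533....3444444444........2ggggg
gggg.....556666555533.......w4ww...........ggggggg
ggggg......w45665533......................gggggggg
ggggggg........55433....................gggggggggg
gggggggg..............................gggggggggggg
gggggggggg...........................ggggggggggggg
gggggggggggg......................gggggggggggggggg
ggggggggggggggg................ggggggggggggggggggg
ggggggggggggggggggggg...gggggggggggggggggggggggggg
gggggggggggggggggggggggggggggggggggggggggggggggggg
```

Run:
```python
from h import *
R1=Rtool(-1.45+np.pi/2,0); p1=np.array([.56,-.08,.26]); rows(p1,R1,19)
rows([.4925,.2075,.12],Rtool(1.674,0),16,p1,R1)
```

```text
rows(n=19):
[[-0.15, 0.04, -0.08], [-0.38, -0.37, -0.62]]
[[-0.16, 0.03, -0.07], [-0.38, -0.37, -0.62]]
[[-0.17, 0.02, -0.06], [-0.38, -0.37, -0.62]]
[[-0.17, 0.01, -0.05], [-0.38, -0.37, -0.62]]
[[-0.17, 0.0, -0.04], [-0.38, -0.37, -0.62]]
[[-0.17, -0.01, -0.04], [-0.38, -0.37, -0.62]]
[[-0.17, -0.02, -0.03], [-0.38, -0.37, -0.62]]
[[-0.17, -0.03, -0.02], [-0.38, -0.37, -0.62]]
[[-0.17, -0.04, -0.02], [-0.38, -0.37, -0.62]]
[[-0.17, -0.06, -0.01], [-0.38, -0.37, -0.62]]
[[-0.16, -0.07, -0.01], [-0.38, -0.37, -0.62]]
[[-0.16, -0.08, -0.0], [-0.38, -0.37, -0.62]]
[[-0.15, -0.09, -0.0], [-0.38, -0.37, -0.62]]
[[-0.14, -0.1, 0.0], [-0.38, -0.37, -0.62]]
[[-0.14, -0.11, 0.0], [-0.38, -0.37, -0.62]]
[[-0.13, -0.12, 0.0], [-0.38, -0.37, -0.62]]
[[-0.12, -0.13, 0.0], [-0.38, -0.37, -0.62]]
[[-0.11, -0.14, 0.0], [-0.38, -0.37, -0.62]]
[[-0.1, -0.15, 0.0], [-0.38, -0.37, -0.62]]
rows(n=16):
[[-0.03, -0.23, 0.11], [0.0, 0.0, -0.81]]
[[-0.0, -0.23, 0.11], [0.0, 0.0, -0.81]]
[[0.02, -0.23, 0.11], [0.0, 0.0, -0.81]]
[[0.04, -0.23, 0.11], [0.0, 0.0, -0.81]]
[[0.06, -0.22, 0.11], [0.0, 0.0, -0.81]]
[[0.08, -0.21, 0.11], [0.0, 0.0, -0.81]]
[[0.11, -0.21, 0.11], [0.0, 0.0, -0.81]]
[[0.12, -0.19, 0.11], [0.0, 0.0, -0.81]]
[[0.14, -0.18, 0.11], [0.0, 0.0, -0.81]]
[[0.16, -0.17, 0.11], [0.0, 0.0, -0.81]]
[[0.17, -0.15, 0.11], [0.0, 0.0, -0.81]]
[[0.19, -0.13, 0.11], [0.0, 0.0, -0.81]]
[[0.2, -0.11, 0.11], [0.0, 0.0, -0.81]]
[[0.21, -0.09, 0.11], [0.0, 0.0, -0.81]]
[[0.22, -0.07, 0.11], [0.0, 0.0, -0.81]]
[[0.22, -0.05, 0.11], [0.0, 0.0, -0.81]]
```

Call:
arm_command(
  commands=[
    [[-0.15, 0.04, -0.08], [-0.38, -0.37, -0.62]],
    [[-0.16, 0.03, -0.07], [-0.38, -0.37, -0.62]],
    [[-0.17, 0.02, -0.06], [-0.38, -0.37, -0.62]],
    [[-0.17, 0.01, -0.05], [-0.38, -0.37, -0.62]],
    [[-0.17, 0, -0.04], [-0.38, -0.37, -0.62]],
    [[-0.17, -0.01, -0.04], [-0.38, -0.37, -0.62]],
    [[-0.17, -0.02, -0.03], [-0.38, -0.37, -0.62]],
    [[-0.17, -0.03, -0.02], [-0.38, -0.37, -0.62]],
    [[-0.17, -0.04, -0.02], [-0.38, -0.37, -0.62]],
    [[-0.17, -0.06, -0.01], [-0.38, -0.37, -0.62]],
  ],
)

```text
t: 100.65
tcp_pos: [0.6341, -0.1841, 0.2568]
tcp_rot: [0.924, -0.266, 0.182, -0.204]
wrist_force: [0.5, 0.8, -0.5]
width: 0.0103
```

Call:
arm_command(
  commands=[
    [[-0.16, -0.07, -0.01], [-0.38, -0.37, -0.62]],
    [[-0.16, -0.08, 0], [-0.38, -0.37, -0.62]],
    [[-0.15, -0.09, 0], [-0.38, -0.37, -0.62]],
    [[-0.14, -0.1, 0], [-0.38, -0.37, -0.62]],
    [[-0.14, -0.11, 0], [-0.38, -0.37, -0.62]],
    [[-0.13, -0.12, 0], [-0.38, -0.37, -0.62]],
    [[-0.12, -0.13, 0], [-0.38, -0.37, -0.62]],
    [[-0.11, -0.14, 0], [-0.38, -0.37, -0.62]],
    [[-0.1, -0.15, 0], [-0.38, -0.37, -0.62]],
    [[-0.03, -0.23, 0], [0, 0, -0.81]],
  ],
)

```text
t: 101.65
tcp_pos: [0.5544, -0.0633, 0.2578]
tcp_rot: [0.994, 0.112, -0.001, 0.007]
wrist_force: [-0.3, 0.8, -0.6]
width: 0.0104
```

Call:
arm_command(
  commands=[
    [[0, -0.23, 0], [0, 0, -0.81]],
    [[0.02, -0.23, 0], [0, 0, -0.81]],
    [[0.04, -0.23, 0], [0, 0, -0.81]],
    [[0.06, -0.22, 0], [0, 0, -0.81]],
    [[0.08, -0.21, 0], [0, 0, -0.81]],
    [[0.11, -0.21, 0], [0, 0, -0.81]],
    [[0.12, -0.19, 0], [0, 0, -0.81]],
    [[0.14, -0.18, 0], [0, 0, -0.81]],
    [[0, 0, 0], [0, 0, 0]],
    [[0, 0, 0], [0, 0, 0]],
  ],
)

```text
t: 102.65
tcp_pos: [0.5202, 0.0786, 0.2567]
tcp_rot: [0.878, 0.478, -0.002, 0.007]
wrist_force: [0.5, -0.7, 0.0]
width: 0.0105
```

Run:
```python
from h import *
s=get_state(); p=s["tcp_pos"]; Rm=R.from_quat(s["tcp_rot"]).as_matrix(); print(p,s["joint_positions"],Rm[:,1],s["wrist_force"])
cs,im=snap("side","s34"); ct,it=snap("top","t34")
g=cv2.cvtColor(it,cv2.COLOR_RGB2HSV)[136:204,352:424]
V=g[::2,::1,2].astype(int)//26; S=g[::2,::1,1];H=g[::2,::1,0]
for r in range(V.shape[0]): print("%3d "%(136+2*r)+"".join(("." if H[r,j]<40 else "g") if S[r,j]>60 else str(min(9,V[r,j])) for j in range(V.shape[1])))
for n,c,b,v in(("top",it,(350,135,425,205),95),("side",im,(335,262,410,330),70)):
    m=cv2.inRange(cv2.cvtColor(c,cv2.COLOR_RGB2HSV)[b[1]:b[3],b[0]:b[2]],(0,0,v),(179,60,255)); k=max(cv2.findContours(m,cv2.RETR_EXTERNAL,cv2.CHAIN_APPROX_NONE)[0],key=cv2.contourArea)
    print(n,(cv2.approxPolyDP(k,1.5,True).reshape(-1,2)+[b[0],b[1]]).tolist())
# bowl reference: rim and floor projections
for z,r in((.07,.09),(.006,.055)):
    print("z",z,[ (np.round(proj(ct,[.6165+r*np.cos(a),-.248+r*np.sin(a),z])).astype(int).tolist(),np.round(proj(cs,[.6165+r*np.cos(a),-.248+r*np.sin(a),z])).astype(int).tolist()) for a in np.arange(4)*np.pi/2])
rows([.4925,.2075,.12],Rtool(1.674,0),9)
```

```text
[0.5202 0.0786 0.2567] [ 0.0052  0.2107 -0.0283  1.3292 -0.0138  0.5791] [ 0.8398 -0.5429  0.0097] [ 0.5359 -0.7463  0.0235]
136 g7889999988876655ggggggggggggggggggggggggggggggggggggggggggggggggggggggg
138 gggg67777776554ggggggggggggggggggggggggggggggggggggggggggggggggggggggggg
140 gggggggggggggggggggggggggggg............gggggggggggggggggggggggggggggggg
142 gggggggggggggggggggggg.........................ggggggggggggggggggggggggg
144 gggggggggggggggggg.................................ggggggggggggggggggggg
146 ggggggggggggggg......................................ggggggggggggggggggg
148 ggggggggggggg...........................................gggggggggggggggg
150 ggggggggggg...............46..............................gggggggggggggg
152 gggggggggg...............666667787656......................ggggggggggggg
154 ggggggggg...............44577876655555566555.................ggggggggggg
156 gggggggg...............44455655556566566666666................gggggggggg
158 ggggggg................4446655666665665655556..................ggggggggg
160 gggggg.................4455555655655666565666..
[... 1923 characters left out ...]
 272], [378, 272], [367, 278], [362, 271], [352, 271], [343, 279], [344, 290]]
z 0.07 [([386, 140], [409, 271]), ([357, 169], [349, 249]), ([388, 199], [325, 292]), ([417, 169], [390, 319])]
z 0.006 [([383, 157], [387, 295]), ([365, 175], [352, 281]), ([384, 192], [338, 308]), ([401, 175], [375, 323])]
rows(n=9):
[[0.13, -0.13, 0.19], [0.01, 0.01, -0.63]]
[[0.14, -0.12, 0.19], [0.01, 0.01, -0.63]]
[[0.15, -0.11, 0.19], [0.01, 0.01, -0.63]]
[[0.16, -0.1, 0.19], [0.01, 0.01, -0.63]]
[[0.16, -0.09, 0.19], [0.01, 0.01, -0.63]]
[[0.17, -0.07, 0.19], [0.01, 0.01, -0.63]]
[[0.17, -0.06, 0.19], [0.01, 0.01, -0.63]]
[[0.18, -0.05, 0.19], [0.01, 0.01, -0.63]]
[[0.18, -0.03, 0.19], [0.01, 0.01, -0.63]]
```

Run:
```python
from h import *
ct,cs=cal("top"),cal("side")
for t,s in(((395,194),(336,302)),((404,192),(344,310)),((404,192),(336,302)),((409,186),(361,317)),((399.5,183),(354,304)),((399,182),(356,302))):
    p,e=tri(ct,t,cs,s); print(t,s,p,round(e,4),"r",np.hypot(*(p[:2]-[.6165,-.248])).round(3))
```

```text
(395, 194) (336, 302) [ 0.542  -0.2705  0.062 ] 0.0026 r 0.078
(404, 192) (344, 310) [ 0.5464 -0.296   0.0695] 0.0027 r 0.085
(404, 192) (336, 302) [ 0.5361 -0.29    0.0916] 0.013 r 0.091
(409, 186) (361, 317) [ 0.5694 -0.3142  0.0624] 0.0035 r 0.081
(399.5, 183) (354, 304) [ 0.5737 -0.2847  0.0627] 0.0055 r 0.056
(399, 182) (356, 302) [ 0.5772 -0.2831  0.065 ] 0.0036 r 0.053
```

Call:
arm_command(
  commands=[
    [[0.13, -0.13, 0.19], [0, 0, -0.63]],
    [[0.14, -0.12, 0.19], [0, 0, -0.63]],
    [[0.15, -0.11, 0.19], [0, 0, -0.63]],
    [[0.16, -0.1, 0.19], [0, 0, -0.63]],
    [[0.16, -0.09, 0.19], [0, 0, -0.63]],
    [[0.17, -0.07, 0.19], [0, 0, -0.63]],
    [[0.17, -0.06, 0.19], [0, 0, -0.63]],
    [[0.18, -0.05, 0.19], [0, 0, -0.63]],
    [[0.18, -0.03, 0.19], [0, 0, -0.63]],
    [[0, 0, 0], [0, 0, 0]],
  ],
)

```text
t: 103.75
tcp_pos: [0.4916, 0.2066, 0.1169]
tcp_rot: [0.668, 0.744, -0.005, 0.005]
wrist_force: [-0.4, 0.3, 0.1]
width: 0.0104
```

The third mould now lies inside the bowl: its top face is at about z = 0.064 (centre about 0.04) and all of it is within the rim. Next I put the spatula back.

Call:
arm_command(
  commands=[
    [[0, 0, 0.15], [0, 0, 0]],
    [[0, 0, 0.15], [0, 0, 0]],
    [[0, 0, 0.15], [0, 0, 0]],
    [[0, 0, 0.15], [0, 0, 0]],
    [[0, 0, 0.15], [0, 0, 0]],
    [[0, 0, 0.1], [0, 0, 0]],
    [[0, 0, 0], [0, 0, 0]],
    [[0, 0, 0], [0, 0, 0]],
    [[0, 0, 0], [0, 0, 0]],
    [[0, 0, 0], [0, 0, 0]],
  ],
)

```text
t: 104.75
tcp_pos: [0.4941, 0.2059, 0.0519]
tcp_rot: [0.668, 0.744, -0.003, 0.007]
wrist_force: [-0.0, -0.2, -1.2]
width: 0.0106
```

Run:
```python
from h import *
s=get_state(); print(s["tcp_pos"],s["wrist_force"],R.from_quat(s["tcp_rot"]).as_matrix()[:,1])
rows([.492,.207,.0255],Rtool(1.674,0),4)
```

```text
[0.4941 0.2059 0.0519] [-0.0194 -0.2026 -1.1815] [0.9942 0.1076 0.0047]
rows(n=4):
[[0.01, -0.01, 0.08], [0.01, 0.03, 0.01]]
[[0.0, -0.01, 0.08], [0.01, 0.03, 0.01]]
[[0.0, -0.01, 0.08], [0.01, 0.03, 0.01]]
[[0.0, -0.01, 0.08], [0.01, 0.03, 0.01]]
```

Call:
arm_command(
  commands=[
    [[0.01, -0.01, 0.08], [0.01, 0.03, 0.01]],
    [[0, -0.01, 0.08], [0.01, 0.03, 0.01]],
    [[0, -0.01, 0.08], [0.01, 0.03, 0.01]],
    [[0, -0.01, 0.08], [0.01, 0.03, 0.01]],
    [[0, 0, 0], [0, 0, 0]],
    [[0, 0, 0], [0, 0, 0]],
    [[0, 0, 0], [0, 0, 0]],
    [[0, 0, 0], [0, 0, 0]],
    [[0, 0, 0], [0, 0, 0]],
    [[0, 0, 0], [0, 0, 0]],
  ],
)

```text
t: 105.75
tcp_pos: [0.4904, 0.2059, 0.0272]
tcp_rot: [0.67, 0.743, 0.0, -0.0]
wrist_force: [-6.1, -1.5, 17.0]
width: 0.0102
```

Call:
arm_command(
  commands=[
    [[0, 0, 0], [0, 0, 0]],
    [[0, 0, 0], [0, 0, 0]],
    [[0, 0, 0], [0, 0, 0]],
    [[0, 0, 0], [0, 0, 0]],
    [[0, 0, 0], [0, 0, 0]],
    [[0, 0, -0.1], [0, 0, 0]],
    [[0, 0, -0.3], [0, 0, 0]],
    [[0, 0, -0.4], [0, 0, 0]],
    [[0, 0, -0.4], [0, 0, 0]],
    [[0, 0, -0.4], [0, 0, 0]],
  ],
  gripper=0.4,
)

```text
t: 106.75
tcp_pos: [0.4904, 0.2059, 0.1554]
tcp_rot: [0.67, 0.743, -0.0, -0.001]
wrist_force: [0.1, -0.7, 0.8]
width: 0.0342
```

Call:
arm_command(
  commands=[
    [[0, -0.3, -0.3], [0, 0, 0]],
    [[0, -0.3, -0.1], [0, 0, 0]],
    [[0, 0, 0], [0, 0, 0]],
    [[0, 0, 0], [0, 0, 0]],
    [[0, 0, 0], [0, 0, 0]],
    [[0, 0, 0], [0, 0, 0]],
    [[0, 0, 0], [0, 0, 0]],
    [[0, 0, 0], [0, 0, 0]],
    [[0, 0, 0], [0, 0, 0]],
    [[0, 0, 0], [0, 0, 0]],
  ],
)

```text
t: 107.75
tcp_pos: [0.4429, 0.2009, 0.1855]
tcp_rot: [0.67, 0.743, -0.0, -0.001]
wrist_force: [0.3, -0.1, -0.6]
width: 0.0341
```

Run:
```python
from h import *
s=get_state(); print(s["tcp_pos"],s["wrist_force"],s["width"])
c,im=snap("wrist","w40"); hsv=cv2.cvtColor(im,cv2.COLOR_RGB2HSV); m=cv2.inRange(hsv,(8,45,100),(28,255,255))
n,_,st,ce=cv2.connectedComponentsWithStats(m); print([ (st[i].tolist(),ce[i].round(1).tolist()) for i in range(1,n) if st[i,4]>2000])
print("pred root,end",proj(c,[.437,.2013,.039]),proj(c,[.591,.2175,.042]))
for r in (190,220,240,300):
    x=np.where(m[r,240:330])[0]+240
    if len(x): print(r,onplane(c,x.mean(),r,.042))
ct=cal("top"); it=eyes.read_camera("top"); cs=cal("side"); isd=eyes.read_camera("side")
B=lambda i,b,lo,hi,a:[(st.tolist(),(ce+[b[0],b[1]]).round(1).tolist()) for st,ce in zip(*cv2.connectedComponentsWithStats(cv2.inRange(cv2.cvtColor(i,cv2.COLOR_RGB2HSV)[b[1]:b[3],b[0]:b[2]],lo,hi))[2:]) if a<st[4]<2500]
print("tab",B(isd,(200,130,230,155),(20,140,90),(34,255,255),5),B(it,(165,228,185,248),(18,140,90),(34,255,255),5))
print("nozzles in blue",B(it,(395,205,460,270),(10,120,80),(34,255,255),20))
print("moulds in yellow",B(it,(350,140,425,205),(0,0,95),(179,60,255),40))
cv2.imwrite("pics/t40.png",it[:,:,::-1]); old=np.ascontiguousarray(cv2.imread("pics/top0.png")[:,:,::-1]); new=it
for nme,b in(("creamer",(345,108,382,142)),("jug",(130,122,185,178))):
    a=cv2.inRange(cv2.cvtColor(old[b[1]:b[3],b[0]:b[2]],cv2.COLOR_RGB2HSV),(0,0,150),(179,60,255)); d=cv2.inRange(cv2.cvtColor(np.ascontiguousarray(new[b[1]:b[3],b[0]:b[2]]),cv2.COLOR_RGB2HSV),(0,0,150),(179,60,255))
    f=lambda k:(np.argwhere(k).mean(0).round(1),np.argwhere(k).shape[0]); print(nme,f(a),f(d))
```

```text
[0.4429 0.2009 0.1855] [ 0.2575 -0.0538 -0.6323] 0.034119382459469785
[([256, 83, 62, 238, 6511], [286.0, 149.7])]
pred root,end [287.5908 181.1907] [287.548  326.0354]
190 [0.4446 0.1997 0.042 ]
220 [0.4735 0.2016 0.042 ]
240 [0.4935 0.2057 0.042 ]
300 [0.5596 0.2123 0.042 ]
tab [([0, 0, 30, 25, 708], [214.5, 141.8]), ([10, 12, 9, 6, 42], [214.1, 144.7])] [([0, 0, 20, 20, 349], [174.5, 237.5]), ([7, 4, 6, 11, 51], [174.7, 237.2])]
nozzles in blue [([17, 18, 24, 23, 206], [422.7, 234.2])]
moulds in yellow [([19, 10, 41, 46, 1032], [387.9, 172.6])]
creamer (array([18.6, 16.8]), 473) (array([18.6, 16.8]), 455)
jug (array([26.7, 30.6]), 1303) (array([28.7, 32.3]), 1355)
```

Run:
```python
from h import *
a=cv2.imread("pics/side0.png",0); b=cv2.cvtColor(eyes.read_camera("side"),cv2.COLOR_RGB2GRAY)
t=a[96:150,272:312]; r=cv2.matchTemplate(b[86:160,262:322],t,cv2.TM_CCOEFF_NORMED); print("jug side shift",np.array(np.unravel_index(r.argmax(),r.shape))-10,r.max())
a=cv2.imread("pics/top0.png",0); b=cv2.imread("pics/t40.png",0)
t=a[124:172,132:184]; r=cv2.matchTemplate(b[114:182,122:194],t,cv2.TM_CCOEFF_NORMED); print("jug top shift",np.array(np.unravel_index(r.argmax(),r.shape))-10,r.max())
s=get_state(); print(s["t"],s["wrist_force"]); print(job.sign_off())
```

```text
jug side shift [0 0] 0.9862612
jug top shift [0 0] 0.9306465
107.95 [0.2699 0.0045 0.0628]
the job is handed in; nothing more can be done
None
```

I made the blender safe first, then gathered the dirty tools, and handed the job in at 108 s of the 210 s allowed.

**What I did**
- **Switch box:** I lifted the cover, flipped the red toggle to off and shut the cover again.
- **Moulds:** all three went into the yellow bowl on the spatula handle, with no fingers on them. The third first came to rest perched on the rim, so I picked it up again with the handle and dumped it crosswise.
- **Nozzles:** both are in the blue bowl. One had been knocked a few centimetres aside, so I measured it again before picking it up.
- **Spatula:** it is back on its rest.

**What the last checks showed**
- **Cover and toggle:** the cover's tab sits where it should when shut. I checked the toggle before shutting the cover, and it was leaning to the off side.
- **Moulds:** the third mould's top face is at about z = 0.064, with its centre near 0.04, below the 0.07 rim. I worked this out from image numbers only, without viewing another picture.
- **Bowls and nozzles:** both nozzles are in the blue bowl. The yellow bowl was upright at its last check, after the first try with the third mould. I did not measure either bowl again after the re-dump.
- **Jug and creamer:** neither has moved. A brightness mask hinted at a 2-pixel shift of the jug, but template matching in both cameras showed none.

**What did not go perfectly**
- **Joint range:** while opening the cover, joint 3 read 1.264 against its listed limit of 1.26, and joint 4 read 2.337 against 2.34.
- **Force on the cover:** the fingertips pressed it shut with about 50–60 N.
- **Spatula position:** it lies about 5 mm nearer the robot along the notches than at the start.
- **Pictures:** I viewed 16, two over the budget of 14.

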